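# Put the rubber stamps away in the stamp drawer

## Task

Put the office's rubber stamps away for the night. Pull the stamp cabinet's drawer open, lift every stamp that hangs on the rack up over the upturned lip and off it, and take the one left standing on the desk too; stand each stamp fully down in a pocket of its own in the drawer, with its white front line facing the drawer's front (the handle side, as the brass dot before each pocket shows). Then push the drawer gently, without slamming it, fully shut, and leave the ink pad, mug and calculator where they are.

Things in the scene. Friction and masses are not known exactly. Their poses are not given: they have to be found in the camera images.
- stampA_c (a point): rubber stamp (dark brown handle, metal block; sizes, point and axes as stampE_c). If present it hangs by its neck in a slot of the rack, turned any way about its axis. Three or all four of stamps A to D are present; an absent one reads None
- stampB_c (a point): rubber stamp (dark brown handle, metal block; sizes, point and axes as stampE_c). If present it hangs by its neck in a slot of the rack, turned any way about its axis. Three or all four of stamps A to D are present; an absent one reads None
- stampC_c (a point): rubber stamp (dark brown handle, metal block; sizes, point and axes as stampE_c). If present it hangs by its neck in a slot of the rack, turned any way about its axis. Three or all four of stamps A to D are present; an absent one reads None
- stampD_c (a point): rubber stamp (dark brown handle, metal block; sizes, point and axes as stampE_c). If present it hangs by its neck in a slot of the rack, turned any way about its axis. Three or all four of stamps A to D are present; an absent one reads None
- stampE_c (a point): stamp left standing on the desk. All stamps: 84 mm tall; metal block 34 (x) x 54 (y) x 17 mm; round handle: foot 24 mm across to 22 mm up, neck 11 mm across from 22 to 44 mm, grip 25 mm across from 44 mm to the top; 130 g, mostly the block. Point: on the axis, 42 mm above the underside; z up the handle. Front = -x side: white line down the grip and over its top from centre to front, brass tack in the block's front
- rack: fixed grey sheet-metal rack, 272 mm wide (y). Origin: on the desk below the middle of the slot line; front = -x. Its shelf, 4 mm thick, top 86 mm above the desk, has four 14 mm wide slots at y = -102, -34, 34, 102 mm, open to the front, from x = -23 mm (front edge) to 29 mm. Stamps hang near x = 0, the grip's underside on the shelf. Back wall at x = 51 mm
- rack_lip (a point): middle of the rack's front edge, at the top of its upturned lip, 8 mm above the shelf's top; axes as the rack's. To pass forwards (-x) over the lip a stamp's grip must be lifted 8 to 18 mm (13 is best; then the block meets the shelf from below). The block, 64 mm across its corners, is clear of the shelf once the stamp is 65 mm forwards
- drawer (a joint): drawer of the stamp cabinet: 0 m fully shut, 0.14 m fully open; it may start up to 20 mm ajar. About 1.5 N of friction; stays where it is left
- drawer_handle (a point): middle of the steel bar handle of the blue cabinet's drawer: 9 mm thick, 90 mm long along y, 38 mm before the drawer's face, 85 mm above the desk. Axes: the drawer's; it opens along -x, x points into the cabinet. Cabinet: fixed, 240 mm wide, its top 120 mm above the desk. The drawer's front panel, 14 mm thick, rises to 118 mm above the desk, its other walls to 46 mm
- pocket1 (a point): front left (+y) pocket in the drawer (moves with it): centre of its floor, 20 mm above the desk; axes as the drawer's. 38 mm (x) by 58 mm (y), 18 mm deep, edges chamfered 2 mm. Rows are 58 mm apart in x, columns 68 mm in y; the front row is 47 mm behind the front panel's inner side; drawer fully open, the rear row is 35 mm before the cabinet's edge. A stamp not fully down jams on the cabinet
- pocket2 (a point): front middle pocket in the drawer (moves with it): centre of its floor, 20 mm above the desk; axes as the drawer's. 38 mm (x) by 58 mm (y), 18 mm deep, edges chamfered 2 mm. Rows are 58 mm apart in x, columns 68 mm in y; the front row is 47 mm behind the front panel's inner side; drawer fully open, the rear row is 35 mm before the cabinet's edge. A stamp not fully down jams on the cabinet
- pocket3 (a point): front right (-y) pocket in the drawer (moves with it): centre of its floor, 20 mm above the desk; axes as the drawer's. 38 mm (x) by 58 mm (y), 18 mm deep, edges chamfered 2 mm. Rows are 58 mm apart in x, columns 68 mm in y; the front row is 47 mm behind the front panel's inner side; drawer fully open, the rear row is 35 mm before the cabinet's edge. A stamp not fully down jams on the cabinet
- pocket4 (a point): rear left (+y) pocket in the drawer (moves with it): centre of its floor, 20 mm above the desk; axes as the drawer's. 38 mm (x) by 58 mm (y), 18 mm deep, edges chamfered 2 mm. Rows are 58 mm apart in x, columns 68 mm in y; the front row is 47 mm behind the front panel's inner side; drawer fully open, the rear row is 35 mm before the cabinet's edge. A stamp not fully down jams on the cabinet
- pocket5 (a point): rear middle pocket in the drawer (moves with it): centre of its floor, 20 mm above the desk; axes as the drawer's. 38 mm (x) by 58 mm (y), 18 mm deep, edges chamfered 2 mm. Rows are 58 mm apart in x, columns 68 mm in y; the front row is 47 mm behind the front panel's inner side; drawer fully open, the rear row is 35 mm before the cabinet's edge. A stamp not fully down jams on the cabinet
- pocket6 (a point): rear right (-y) pocket in the drawer (moves with it): centre of its floor, 20 mm above the desk; axes as the drawer's. 38 mm (x) by 58 mm (y), 18 mm deep, edges chamfered 2 mm. Rows are 58 mm apart in x, columns 68 mm in y; the front row is 47 mm behind the front panel's inner side; drawer fully open, the rear row is 35 mm before the cabinet's edge. A stamp not fully down jams on the cabinet
- ink_pad: loose closed black ink pad tin, 80x112x13 mm, on the desk by the rack; leave alone. Origin under its centre.
- calculator: loose grey desk calculator, 150x104x28 mm, left of the work; leave alone. Origin under its centre.
- mug: loose brown mug, 94 mm tall, 81 mm across, behind the work between rack and cabinet; leave alone. Origin under its centre.
Mind the look-alikes: they are no part of the job. Leave any purple look-alike of the part that bears stampC_c alone. What is shaped like the part that bears stampB_c but red is not meant.

How it is judged:
On the way:
1. every stamp present stands fully down in a pocket of the open drawer, front line facing the drawer's front (((horizontal distance between stampA_c and pocket1 below 0.006 m and z of stampA_c in the frame of pocket1 below 0.046 m) or (horizontal distance between stampA_c and pocket2 below 0.006 m and z of stampA_c in the frame of pocket2 below 0.046 m) or (horizontal distance between stampA_c and pocket3 below 0.006 m and z of stampA_c in the frame of pocket3 below 0.046 m) or (horizontal distance between stampA_c and pocket4 below 0.006 m and z of stampA_c in the frame of pocket4 below 0.046 m) or (horizontal distance between stampA_c and pocket5 below 0.006 m and z of stampA_c in the frame of pocket5 below 0.046 m) or (horizontal distance between stampA_c and pocket6 below 0.006 m and z of stampA_c in the frame of pocket6 below 0.046 m)) and angle between each of stampA_c, stampB_c, stampC_c, stampD_c, stampE_c's own z axis and vertical below 0.1 rad and x of drawer_handle in the frame of stampA_c below -0.03 m and ((horizontal distance between stampB_c and pocket1 below 0.006 m and z of stampB_c in the frame of pocket1 below 0.046 m) or (horizontal distance between stampB_c and pocket2 below 0.006 m and z of stampB_c in the frame of pocket2 below 0.046 m) or (horizontal distance between stampB_c and pocket3 below 0.006 m and z of stampB_c in the frame of pocket3 below 0.046 m) or (horizontal distance between stampB_c and pocket4 below 0.006 m and z of stampB_c in the frame of pocket4 below 0.046 m) or (horizontal distance between stampB_c and pocket5 below 0.006 m and z of stampB_c in the frame of pocket5 below 0.046 m) or (horizontal distance between stampB_c and pocket6 below 0.006 m and z of stampB_c in the frame of pocket6 below 0.046 m)) and x of drawer_handle in the frame of stampB_c below -0.03 m and ((horizontal distance between stampC_c and pocket1 below 0.006 m and z of stampC_c in the frame of pocket1 below 0.046 m) or (horizontal distance between stampC_c and pocket2 below 0.006 m and z of stampC_c in the frame of pocket2 below 0.046 m) or (horizontal distance between stampC_c and pocket3 below 0.006 m and z of stampC_c in the frame of pocket3 below 0.046 m) or (horizontal distance between stampC_c and pocket4 below 0.006 m and z of stampC_c in the frame of pocket4 below 0.046 m) or (horizontal distance between stampC_c and pocket5 below 0.006 m and z of stampC_c in the frame of pocket5 below 0.046 m) or (horizontal distance between stampC_c and pocket6 below 0.006 m and z of stampC_c in the frame of pocket6 below 0.046 m)) and x of drawer_handle in the frame of stampC_c below -0.03 m and ((horizontal distance between stampD_c and pocket1 below 0.006 m and z of stampD_c in the frame of pocket1 below 0.046 m) or (horizontal distance between stampD_c and pocket2 below 0.006 m and z of stampD_c in the frame of pocket2 below 0.046 m) or (horizontal distance between stampD_c and pocket3 below 0.006 m and z of stampD_c in the frame of pocket3 below 0.046 m) or (horizontal distance between stampD_c and pocket4 below 0.006 m and z of stampD_c in the frame of pocket4 below 0.046 m) or (horizontal distance between stampD_c and pocket5 below 0.006 m and z of stampD_c in the frame of pocket5 below 0.046 m) or (horizontal distance between stampD_c and pocket6 below 0.006 m and z of stampD_c in the frame of pocket6 below 0.046 m)) and x of drawer_handle in the frame of stampD_c below -0.03 m and ((horizontal distance between stampE_c and pocket1 below 0.006 m and z of stampE_c in the frame of pocket1 below 0.046 m) or (horizontal distance between stampE_c and pocket2 below 0.006 m and z of stampE_c in the frame of pocket2 below 0.046 m) or (horizontal distance between stampE_c and pocket3 below 0.006 m and z of stampE_c in the frame of pocket3 below 0.046 m) or (horizontal distance between stampE_c and pocket4 below 0.006 m and z of stampE_c in the frame of pocket4 below 0.046 m) or (horizontal distance between stampE_c and pocket5 below 0.006 m and z of stampE_c in the frame of pocket5 below 0.046 m) or (horizontal distance between stampE_c and pocket6 below 0.006 m and z of stampE_c in the frame of pocket6 below 0.046 m)) and x of drawer_handle in the frame of stampE_c below -0.03 m and value of joint drawer above 0.08 m), for 0.2 s.
At the end, for the whole second after the job is handed in: Every stamp present stands upright (within 0.1 rad) fully down in a pocket (centre within 6 mm of the pocket's, no more than 4 mm above its floor), its front towards the drawer's front; the drawer is shut to within 6 mm; all is at rest (((horizontal distance between stampA_c and pocket1 below 0.006 m and z of stampA_c in the frame of pocket1 below 0.046 m) or (horizontal distance between stampA_c and pocket2 below 0.006 m and z of stampA_c in the frame of pocket2 below 0.046 m) or (horizontal distance between stampA_c and pocket3 below 0.006 m and z of stampA_c in the frame of pocket3 below 0.046 m) or (horizontal distance between stampA_c and pocket4 below 0.006 m and z of stampA_c in the frame of pocket4 below 0.046 m) or (horizontal distance between stampA_c and pocket5 below 0.006 m and z of stampA_c in the frame of pocket5 below 0.046 m) or (horizontal distance between stampA_c and pocket6 below 0.006 m and z of stampA_c in the frame of pocket6 below 0.046 m)) and angle between each of stampA_c, stampB_c, stampC_c, stampD_c, stampE_c's own z axis and vertical below 0.1 rad and x of drawer_handle in the frame of stampA_c below -0.03 m and ((horizontal distance between stampB_c and pocket1 below 0.006 m and z of stampB_c in the frame of pocket1 below 0.046 m) or (horizontal distance between stampB_c and pocket2 below 0.006 m and z of stampB_c in the frame of pocket2 below 0.046 m) or (horizontal distance between stampB_c and pocket3 below 0.006 m and z of stampB_c in the frame of pocket3 below 0.046 m) or (horizontal distance between stampB_c and pocket4 below 0.006 m and z of stampB_c in the frame of pocket4 below 0.046 m) or (horizontal distance between stampB_c and pocket5 below 0.006 m and z of stampB_c in the frame of pocket5 below 0.046 m) or (horizontal distance between stampB_c and pocket6 below 0.006 m and z of stampB_c in the frame of pocket6 below 0.046 m)) and x of drawer_handle in the frame of stampB_c below -0.03 m and ((horizontal distance between stampC_c and pocket1 below 0.006 m and z of stampC_c in the frame of pocket1 below 0.046 m) or (horizontal distance between stampC_c and pocket2 below 0.006 m and z of stampC_c in the frame of pocket2 below 0.046 m) or (horizontal distance between stampC_c and pocket3 below 0.006 m and z of stampC_c in the frame of pocket3 below 0.046 m) or (horizontal distance between stampC_c and pocket4 below 0.006 m and z of stampC_c in the frame of pocket4 below 0.046 m) or (horizontal distance between stampC_c and pocket5 below 0.006 m and z of stampC_c in the frame of pocket5 below 0.046 m) or (horizontal distance between stampC_c and pocket6 below 0.006 m and z of stampC_c in the frame of pocket6 below 0.046 m)) and x of drawer_handle in the frame of stampC_c below -0.03 m and ((horizontal distance between stampD_c and pocket1 below 0.006 m and z of stampD_c in the frame of pocket1 below 0.046 m) or (horizontal distance between stampD_c and pocket2 below 0.006 m and z of stampD_c in the frame of pocket2 below 0.046 m) or (horizontal distance between stampD_c and pocket3 below 0.006 m and z of stampD_c in the frame of pocket3 below 0.046 m) or (horizontal distance between stampD_c and pocket4 below 0.006 m and z of stampD_c in the frame of pocket4 below 0.046 m) or (horizontal distance between stampD_c and pocket5 below 0.006 m and z of stampD_c in the frame of pocket5 below 0.046 m) or (horizontal distance between stampD_c and pocket6 below 0.006 m and z of stampD_c in the frame of pocket6 below 0.046 m)) and x of drawer_handle in the frame of stampD_c below -0.03 m and ((horizontal distance between stampE_c and pocket1 below 0.006 m and z of stampE_c in the frame of pocket1 below 0.046 m) or (horizontal distance between stampE_c and pocket2 below 0.006 m and z of stampE_c in the frame of pocket2 below 0.046 m) or (horizontal distance between stampE_c and pocket3 below 0.006 m and z of stampE_c in the frame of pocket3 below 0.046 m) or (horizontal distance between stampE_c and pocket4 below 0.006 m and z of stampE_c in the frame of pocket4 below 0.046 m) or (horizontal distance between stampE_c and pocket5 below 0.006 m and z of stampE_c in the frame of pocket5 below 0.046 m) or (horizontal distance between stampE_c and pocket6 below 0.006 m and z of stampE_c in the frame of pocket6 below 0.046 m)) and x of drawer_handle in the frame of stampE_c below -0.03 m and value of joint drawer below 0.006 m and velocity of joint drawer below 0.02 m/s and linear speed of each of stampA, stampB, stampC, stampD, stampE below 0.03 m/s); the robot touches nothing.
It fails at once if the drawer is slammed (shut faster than 0.5 m/s) (velocity of joint drawer below -0.5 m/s).
It fails at once if ink pad, mug or calculator is moved more than 30 mm (distance of any of ink_pad, mug, calculator from where it was at the start of the episode above 0.03 m).
Of stampA, stampB, stampC, stampD only 3 to 4 are there at a start; the rules pass over those that are not, and their reading is None.
At some moment in a run one of stampA, stampB, stampC, stampD, stampE may be knocked a few centimetres aside while the robot is not near it.
It also fails if it takes over 210 s, if anything falls off the work surface, if the arm or the gripper's body presses on something with over 40 N, if the wrist force passes 120 N, or if a joint passes its speed limit or range.

## Robot

A 6-joint arm with a two-finger parallel gripper is mounted at the origin on a cart in front of the work surface, level with it; the furniture and walls round the work are solid. World frame = base frame: x ahead of the robot, y to its left, z up, the work surface at z = 0. Lengths are in m, angles in rad, forces in N, time in s.
With the tool pointing down it reaches from about 0.4 to 0.825 m from the base axis. Payload 7 kg.
Tool frame: the origin (TCP) lies between the finger pads; the fingertips stand 17 mm ahead of it and the grasp point (between the pads) lies 2 mm behind it; x points along the fingers, z is the direction in which the jaws open and shut, and the axes are right-handed (so a half turn about x gives the same grasp; the last joint's range is limited). The gripper opens to 88 mm and grips with 3 to 60 N. Pads are 19 mm wide; open, the fingers measure 130 mm over their backs; the gripper's body (78 mm by 193 mm) begins 47 mm behind the grasp point.
Start: joints at [1.39, 0.359, 0.012, 0, -1.224, -0.288], TCP at [0.305, 0.602, 0.244] pointing down, gripper open.
Joint ranges: [-3.07, 3.07], [-1.43, 2.12], [-1.02, 1.25], [-3.03, 1.67], [-3.05, -0], [-3.03, 3.03]. Speed limits (rad/s): [2.39, 2.39, 3.01, 3.14, 3.14, 3.14].

## Interface

Orientations are given as [roll, pitch, yaw] about the fixed x, y, z axes, in that order (R = Rz(yaw) Ry(pitch) Rx(roll)).
In Python, from station import * gives the robot as it stands.
- The arm moves only by the tool step_arm, never from a script. Its argument "deltas" is a list of rows, each a list of 5 numbers: the shift along the tool's x, y, z in cm, then the turn about the tool's x in degrees, then the closure, from 0 (fully open) to 1 (shut). In form: [[dx, dy, dz, roll, fingers], ...]. A call has exactly 10 rows; each row is the pose to reach, as a shift and turn from the pose commanded when the call began, along the tool's axes at that moment; what a row does not reach only later rows make up. A row lasts 1/12 s, in which the tool goes at most 41.7 mm and 7.16 degrees, less where a joint would pass 70% of its speed; a pose out of reach is approached as far as the arm can. A call with a gripper value outside its range is refused whole. The fingers move at their own pace and stop on an object; "squeeze" is the grip in N (left out, the last holds). Time passes only in rows, so rows that repeat a pose let the fingers close, or fill a call up. It gives the time, the measured TCP pose, the force and the opening at its end, in the units of the state.
- get_state(): the state, without advancing time (a new reading comes with each control period).
- grab_frame(name): name is "side" or "top"; returns a dict with "pixels" (420x560x3 uint8, red, green, blue), "range_z" (420x560 float32, m along the optical axis (not along the pixel's ray), 0 where there is no reading), "fx", "fy", "cx", "cy" (pixels), "view" (4x4, takes a point from world to camera coordinates). Camera axes: x right, y down, z forward; pixel columns grow to the right and rows downward; lengths in m; the calibration is good to about 2 mm. A picture is of the moment at which its call begins.
- job_done(): hands the job in, once; it reports no verdict.
Trained networks look in the newest picture that a camera, given by its name, has taken for a name from the list of things; names that differ only in an ending like _2 or _b are one class to them, and where a whole thing is asked for, a point or a joint stands for the part that bears it (a point fixed in the world has none). Each returns a list of dicts, best first, with "conf" (0 to 1); they miss things now and then, are a little off and sometimes report something else, mostly with a low value. They report only what shows in the picture. A call takes as long as a camera call. They do not tell look-alikes from the thing itself.
- boxes_of(thing, camera): "extent" ([left, top, right, bottom] in pixels, round what is visible of it).
- masks_of(thing, camera): "mask" (420x560 bool, what is visible of it) and "extent" ([left, top, right, bottom] in pixels, round what is visible of it).
The state is a dict: "t": time; "q": joint angles; "qd": joint speeds; "joint_efforts": joint torques, N m; "eef_pos": TCP position; "ee_rot": TCP orientation; "force": force on the tool from outside, world axes, zero at the start; "moment": the same for the moment, N m; "width": finger opening in m.
Only numpy, scipy, OpenCV 4.12 (cv2) and the standard library are available. Lean on these libraries where they do the work, as an engineer would, in place of code of your own. Each camera call takes 0.05 s, during which the arm holds its last target.

## Working session

There is one attempt and no reset: what is moved stays moved. The work goes in short steps, Python scripts to look and compute and a tool call to move; the robot and the scene stay as the last step left them, time stands still between calls to the robot, and variables do not carry over. Pictures are saved under pics/ and viewed, and the job is handed in when it is done.

Besides the shell and the picture viewer there is one more tool, called after ">>>" in YAML: its name, and indented under it one key for each argument. step_arm: Moves the arm, as the interface text tells. Its arguments: {"type":"object","properties":{"deltas":{"type":"array"},"squeeze":{"type":"number"}},"required":["deltas"]}

```bash
ls; mkdir -p pics
cat > h.py <<'E'
from station import *
import numpy as np, cv2
def snap(name,fn=None):
    f=grab_frame(name)
    if fn: cv2.imwrite('pics/'+fn,cv2.cvtColor(f['pixels'],cv2.COLOR_RGB2BGR))
    return f
def world(f):
    z=f['range_z'];h,w=z.shape
    u,v=np.meshgrid(np.arange(w),np.arange(h))
    P=np.stack([(u-f['cx'])/f['fx']*z,(v-f['cy'])/f['fy']*z,z,np.ones_like(z)],-1)
    W=P@np.linalg.inv(f['view']).T
    W=W[...,:3]; W[z<=0]=np.nan
    return W
E
python3 - <<'E'
from h import *
s=get_state();print({k:np.round(v,3) for k,v in s.items()})
for n in ['top','side']:
    f=snap(n,n+'0.png');print(n,f['fx'],f['cx'],f['cy'],np.round(np.linalg.inv(f['view']),3))
    np.savez('/tmp/'+n+'0.npz',**f)
    for t in ['stampA_c','stampE_c','rack','drawer','drawer_handle','pocket1','mug','ink_pad','calculator']:
        print(t,[(np.round(b['conf'],2),np.round(b['extent']).astype(int).tolist()) for b in boxes_of(t,n)])
E
```

```text
pics
{'t': np.float64(0.0), 'q': array([ 1.39 ,  0.359,  0.011, -0.   , -1.224, -0.288]), 'qd': array([-0.002, -0.002, -0.001, -0.001,  0.   , -0.001]), 'joint_efforts': array([ 1.0000e-03, -5.8271e+01,  2.9304e+01,  6.9970e+00,  7.0000e-03,
       -0.0000e+00]), 'eef_pos': array([0.305, 0.602, 0.243]), 'ee_rot': array([ 0.089,  1.569, -1.951]), 'force': array([-0.208, -1.483, -0.454]), 'moment': array([ 0.001,  0.015, -0.005]), 'width': np.float64(0.087)}
top 536.421159725889 278.54736653003357 198.6985686783091 [[-0.004 -0.991  0.131  0.357]
 [-1.     0.005  0.007  0.197]
 [-0.007 -0.131 -0.991  1.758]
 [ 0.     0.     0.     1.   ]]
stampA_c []
stampE_c [(np.float64(0.76), [260, 240, 281, 254])]
rack [(np.float64(0.6), [207, 166, 294, 231]), (np.float64(0.19), [324, 179, 400, 206])]
drawer [(np.float64(0.62), [323, 180, 401, 202])]
drawer_handle [(np.float64(0.85), [323, 175, 405, 201])]
pocket1 [(np.float64(0.92), [323, 180, 401, 203])]
mug [(np.float64(0.6), [286, 126, 311, 155]), (np.float64(0.48), [255, 185, 264, 207])]
ink_pad [(np.float64(0.64), [205, 235, 242, 271])]
calculator [(np.float64(0.74), [150, 208, 190, 254])]
side 406.34886955305615 279.83888002201644 208.31405573561995 [[ 0.389 -0.618  0.683 -0.253]
 [-0.921 -0.263  0.287 -0.143]
 [ 0.003 -0.741 -0.672  0.872]
 [ 0.     0.     0.     1.   ]]
stampA_c []
stampE_c [(np.float64(0.87), [241, 230, 263, 262])]
rack [(np.float64(0.58), [207, 180, 296, 226])]
drawer [(np.float64(0.97), [326, 198, 417, 246])]
drawer_handle [(np.float64(0.57), [329, 198, 416, 248])]
pocket1 [(np.float64(0.67), [328, 198, 418, 250])]
mug [(np.float64(0.62), [308, 161, 336, 201])]
ink_pad [(np.float64(0.63), [180, 228, 220, 253])]
calculator [(np.float64(0.74), [183, 227, 219, 252]), (np.float64(0.62), [143, 189, 186, 229])]
```

Run:
```python
import numpy as np,cv2
a=np.load('/tmp/top0.npz')['pixels'];b=np.load('/tmp/side0.npz')['pixels']
cv2.imwrite('pics/tc0.png',cv2.resize(a[120:280,140:420],None,fx=2.85,fy=2.85,interpolation=cv2.INTER_CUBIC)[...,::-1])
cv2.imwrite('pics/sc0.png',cv2.resize(b[130:300,140:430],None,fx=2.7,fy=2.7,interpolation=cv2.INTER_CUBIC)[...,::-1])
```

```text
(no output)
```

View pics/tc0.png

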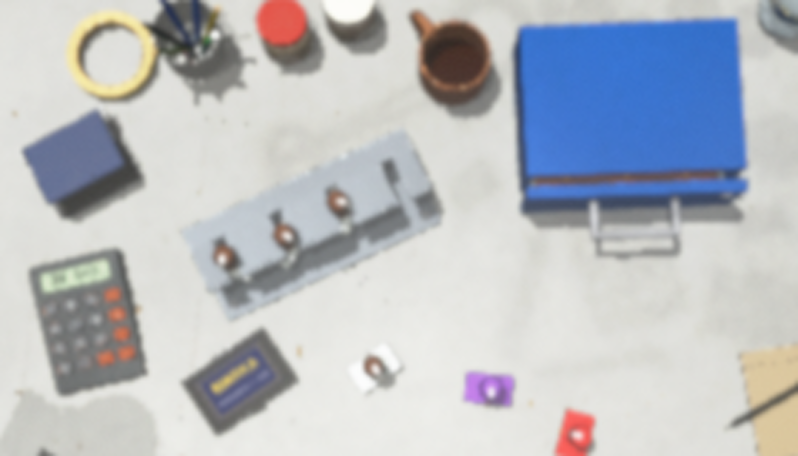

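View pics/sc0.png

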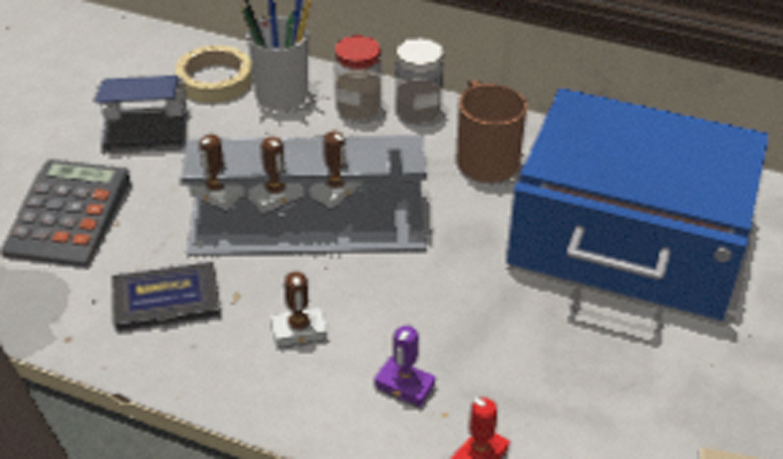

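View pics/top0.png

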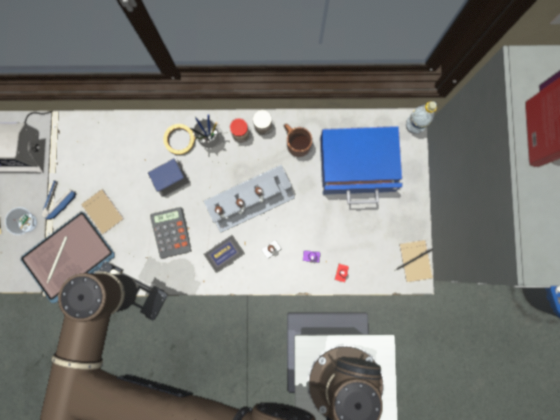

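View pics/side0.png

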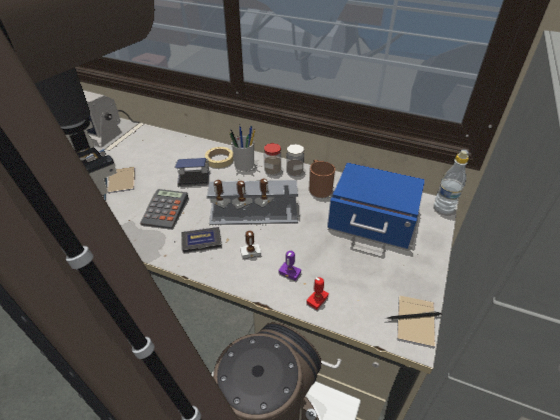

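```bash
python3 - <<'E'
from h import *
import sys
np.set_printoptions(suppress=True,precision=3)
for n in ['top','side']:
    f=dict(np.load('/tmp/%s0.npz'%n)); W=world(f)
    px=f['pixels'].astype(int)
    hsv=cv2.cvtColor(f['pixels'],cv2.COLOR_RGB2HSV)
    m=(hsv[...,0]>100)&(hsv[...,0]<125)&(hsv[...,1]>150)&(W[...,2]>0.03)&(W[...,0]>.4)&(W[...,2]<.14)&(W[...,1]<0.2)
    # desk z
    d=W[225:235,330:340] if n=='top' else W[280:290,240:250]
    print(n,'desk z',np.nanmean(d[...,2]),np.nanstd(d[...,2]))
    mt=m&(W[...,2]>0.112)
    P=W[mt]; print('cab top',mt.sum(),P[:,2].mean(),P.min(0),P.max(0))
    r=cv2.minAreaRect(P[:,:2].astype(np.float32)); print('rect',r, )
    # white/gray handle: points near z .085 in front
    mh=(W[...,2]>0.06)&(W[...,2]<0.1)&(hsv[...,1]<90)&(W[...,1]<0.1)&(W[...,1]>-.2)&(W[...,0]>.3)&(W[...,0]<.6)
    H=W[mh]; print('handle n',mh.sum(), H.mean(0) if len(H) else 0, H.min(0) if len(H) else 0,H.max(0) if len(H) else 0)
E
python3 - <<'E'
import numpy as np,cv2
a=np.load('/tmp/top0.npz')['pixels'];b=np.load('/tmp/side0.npz')['pixels']
cv2.imwrite('pics/tc1.png',cv2.resize(a[165:235,200:300],None,fx=8,fy=8,interpolation=cv2.INTER_CUBIC)[...,::-1])
cv2.imwrite('pics/sc1.png',cv2.resize(b[170:235,205:300],None,fx=8,fy=8,interpolation=cv2.INTER_CUBIC)[...,::-1])
E
```

```text
top desk z -0.0006847451458211077 0.003787085031205535
cab top 3964 0.12010113375180555 [ 0.606 -0.168  0.112] [0.798 0.072 0.135]
rect ((0.7017310857772827, -0.04846196621656418), (0.18855156004428864, 0.2368369996547699), 1.8110872507095337)
handle n 153 [ 0.557 -0.046  0.088] [ 0.347 -0.104  0.079] [0.599 0.1   0.098]
side desk z -0.0006537997590089408 0.0017625368816218897
cab top 3259 0.11960094869621742 [ 0.6   -0.174  0.112] [0.804 0.066 0.125]
rect ((0.7030438184738159, -0.053818680346012115), (0.20068970322608948, 0.23579201102256775), 1.571514368057251)
handle n 178 [ 0.553 -0.049  0.087] [ 0.339 -0.106  0.066] [0.599 0.092 0.094]
```

View pics/tc1.png

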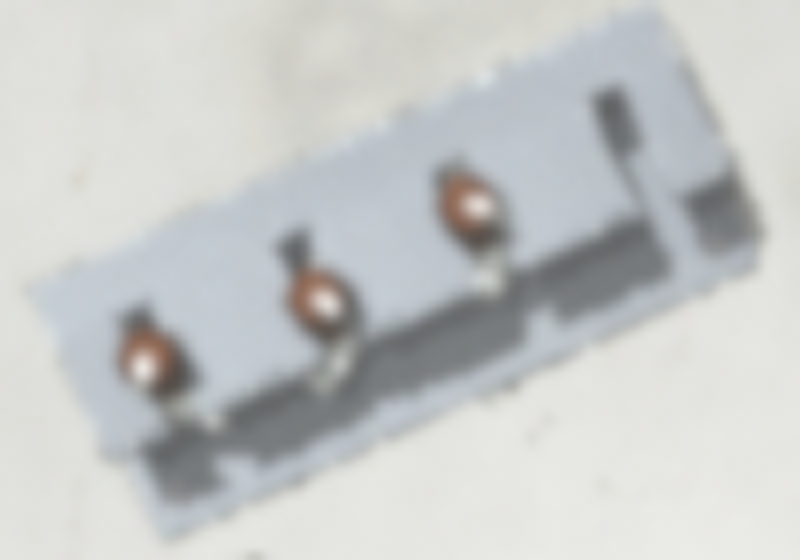

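View pics/sc1.png

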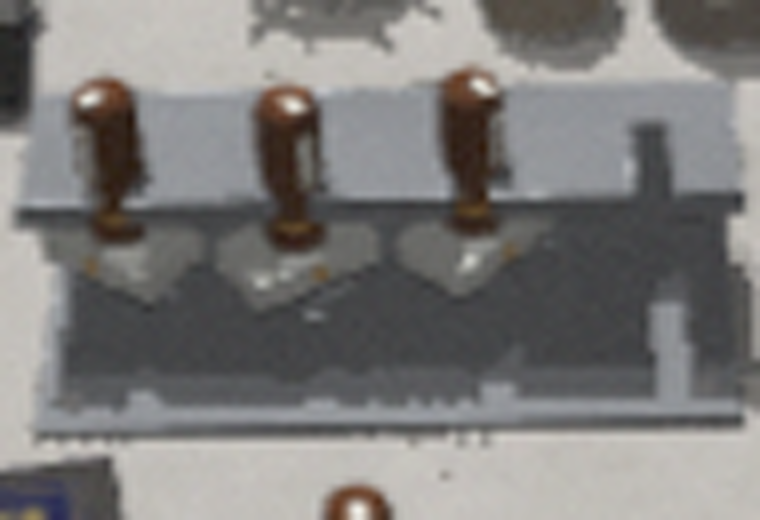

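```bash
cat >> h.py <<'E'
def proj(f,P):
    P=np.asarray(P,float).reshape(-1,3)
    C=P@f['view'][:3,:3].T+f['view'][:3,3]
    return np.stack([f['fx']*C[:,0]/C[:,2]+f['cx'],f['fy']*C[:,1]/C[:,2]+f['cy']],-1)
def hullmask(f,pts,ss=8,shape=(420,560)):
    uv=proj(f,pts); 
    h=cv2.convexHull(uv.astype(np.float32))[:,0]
    M=cv2.moments(h); return np.array([M['m10']/M['m00'],M['m01']/M['m00']]),h
def cyl(x,y,z0,z1,r):
    a=np.linspace(0,2*np.pi,36,endpoint=False)
    c=np.stack([x+r*np.cos(a),y+r*np.sin(a)],-1)
    return np.vstack([np.c_[c,np.full(36,z0)],np.c_[c,np.full(36,z1)]])
def gripmask(f,box,thr=None):
    x0,y0,x1,y1=box
    p=f['pixels'][y0:y1,x0:x1].astype(int)
    return p
def fitcyl(f,cen,z0,z1,r,xy0):
    xy=np.array(xy0,float)
    for _ in range(10):
        c0,_h=hullmask(f,cyl(*xy,z0,z1,r))
        J=np.stack([(hullmask(f,cyl(*(xy+d),z0,z1,r))[0]-c0)/1e-3 for d in np.eye(2)*1e-3],-1)
        xy+=np.linalg.solve(J,cen-c0)
    return xy
E
python3 - <<'E'
from h import *
np.set_printoptions(suppress=True,precision=4)
xy={}
for n in ['top','side']:
    f=dict(np.load('/tmp/%s0.npz'%n)); W=world(f)
    hsv=cv2.cvtColor(f['pixels'],cv2.COLOR_RGB2HSV)
    # brown: reddish hue & dark or moderately saturated
    R=(W[...,0]>.35)&(W[...,0]<.75)&(W[...,1]>.05)&(W[...,1]<.5)
    for lab,(z0,z1) in dict(rack=(.098,.14),E=(.05,.1)).items():
        m=R&(W[...,2]>z0)&(W[...,2]<z1)
        nl,L,st,ce=cv2.connectedComponentsWithStats(m.astype(np.uint8),connectivity=4)
        for i in range(1,nl):
            if st[i][4]>12:
                ys,xs=np.nonzero(L==i); print(n,lab,ce[i],st[i],np.nanmean(W[L==i],0))
E
```

```text
top rack [326.1776 161.5328] [322 143   8  40 259] [0.6903 0.0603 0.1197]
top rack [326.9655 187.4138] [325 185   5   6  29] [0.6095 0.0588 0.1156]
top rack [258.1887 190.4717] [255 187   8   8  53] [0.5999 0.2714 0.1229]
top rack [239.4107 201.9643] [236 198   8   9  56] [0.5645 0.3291 0.1228]
top rack [218.4259 209.4444] [215 206   8   8  54] [0.5416 0.3934 0.1231]
top E [297.8571 150.3377] [288 145  21  10  77] [0.7354 0.1468 0.0787]
top E [322.3043 163.1957] [321 146   3  36  46] [0.6937 0.0692 0.0768]
top E [246.7351 193.0517] [ 204  165   88   58 1857] [0.5975 0.3091 0.0853]
top E [325.0556 190.3889] [323 187   6   6  18] [0.6064 0.0615 0.0739]
top E [270.48 247.74] [267 244   8   8  50] [0.4255 0.2347 0.0829]
top E [311.75   255.3846] [308 252   8   8  52] [0.4013 0.1065 0.0811]
side rack [338.0101 187.206 ] [330 170  19  37 199] [0.6679 0.058  0.1175]
side rack [263.3049 184.0488] [259 179   9  11  82] [0.5958 0.2668 0.1159]
side rack [217.4568 185.0494] [214 180   8  11  81] [0.5377 0.389  0.1166]
side rack [240.1765 186.0706] [236 181   9  11  85] [0.5604 0.3255 0.116 ]
side E [319.0476 179.2424] [309 169  23  18 231] [0.7357 0.1371 0.0729]
side E [250.231 192.02 ] [ 206  180   92   29 1602] [0.586  0.3066 0.0799]
side E [330.6066 211.1639] [328 205   6  14  61] [0.6042 0.0571 0.075 ]
side E [248.9464 237.4821] [245 231   9  14 112] [0.4196 0.2301 0.0717]
side E [289.48  257.632] [285 251  10  15 125] [0.3952 0.1016 0.0726]
```

Run:
```python
from h import *
np.set_printoptions(suppress=True,precision=4)
ft=dict(np.load('/tmp/top0.npz'));fs=dict(np.load('/tmp/side0.npz'))
D=[('S1',.126,.098,(218.426,209.444),(217.457,185.05),(.54,.39)),('S2',.126,.098,(239.41,201.964),(240.18,186.07),(.56,.327)),('S3',.126,.098,(258.189,190.472),(263.30,184.05),(.6,.27)),('E',.084,.05,(270.48,247.74),(248.946,237.48),(.42,.23))]
for n,z1,z0,ct,cs,g in D:
    print(n,fitcyl(ft,np.array(ct),z0,z1,.0125,g),fitcyl(fs,np.array(cs),z0,z1,.0125,g))
# rack fit: shelf top pixels in top cam
W=world(ft)
m=(W[...,2]>.072)&(W[...,2]<.096)&(W[...,0]>.45)&(W[...,0]<.72)&(W[...,1]>.17)&(W[...,1]<.46)
nl,L,st,ce=cv2.connectedComponentsWithStats(m.astype(np.uint8),connectivity=4)
i=1+np.argmax(st[1:,4]);P=W[L==i];print(st[i],P[:,2].mean())
print(cv2.minAreaRect(P[:,:2].astype(np.float32)))
s=get_state();print(s['t'],s['eef_pos'])
```

```text
S1 [0.5428 0.3946] [0.5424 0.3922]
S2 [0.5658 0.3299] [0.5646 0.3279]
S3 [0.6014 0.2719] [0.6002 0.2689]
E [0.426 0.235] [0.4235 0.2322]
[ 204  165   87   58 1724] 0.08628341591459023
((0.5972685217857361, 0.3077065646648407), (0.07911070436239243, 0.271699994802475), 25.193523406982422)
1.0 [0.305  0.6021 0.2436]
```

Run:
```python
from h import *
np.set_printoptions(suppress=True,precision=4)
for n in ['top','side']:
    f=dict(np.load('/tmp/%s0.npz'%n));W=world(f)
    m=(W[...,2]>.07)&(W[...,2]<.1)&(W[...,1]>-.13)&(W[...,1]<.03)&(W[...,0]>.5)&(W[...,0]<.62)
    hsv=cv2.cvtColor(f['pixels'],cv2.COLOR_RGB2HSV); m&=hsv[...,1]<110
    ys,xs=np.nonzero(m);P=W[m]; print(n,len(P))
    x=P[:,0]; bar=P[x<np.percentile(x,3)+.014] 
    print(np.median(bar,0),bar.min(0),bar.max(0)); print(np.polyfit(bar[:,1],bar[:,0],1))
    a=f['pixels'];c=(175,215,315,410) if n=='top' else (160,260,320,430)
    cv2.imwrite('pics/h_%s.png'%n,cv2.resize(a[c[0]:c[1],c[2]:c[3]],None,fx=6,fy=6,interpolation=cv2.INTER_CUBIC)[...,::-1])
```

```text
top 195
[ 0.5698 -0.054   0.0885] [ 0.5637 -0.1025  0.0794] [ 0.5768 -0.0059  0.0984]
[-0.0208  0.5687]
side 193
[ 0.5667 -0.0567  0.0874] [ 0.5607 -0.106   0.0812] [ 0.5764 -0.0081  0.0938]
[-0.0119  0.5666]
```

View pics/h_top.png

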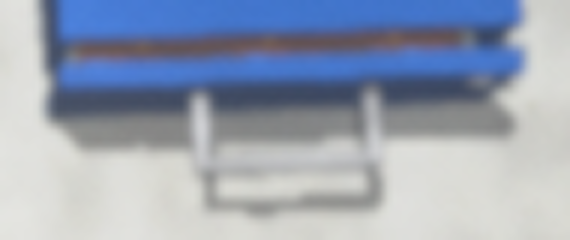

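View pics/h_side.png

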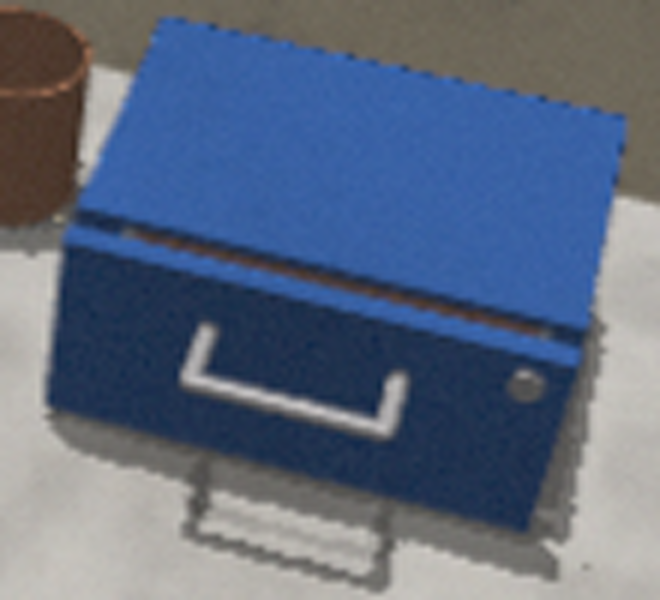

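```bash
cat >> h.py <<'E'
from scipy.spatial.transform import Rotation as Ro
def pose():
    s=get_state(); return np.array(s['eef_pos']),Ro.from_euler('xyz',s['ee_rot']).as_matrix(),s
def rel(*tg,jaw=None):
    """tg: world points; prints tool-frame cm from measured pose; jaw: world angle deg of tool z"""
    p,R,s=pose()
    z=R[:,2]; ja=np.degrees(np.arctan2(z[1],z[0]))
    print('t %.2f tcp'%s['t'],np.round(p,4),'jaw %.1f'%ja,'q6 %.2f q1 %.2f'%(s['q'][5],s['q'][0]),'F',np.round(s['force'],1),'w %.4f'%s['width'],'toolx',np.round(R[:,0],3))
    for t in tg: print('->',np.round(t,4),'delta cm',np.round(R.T@(np.array(t)-p)*100,2))
    if jaw is not None:
        d=[(-(jaw+k*180-ja)+540)%360-180 for k in (0,1)]
        print('roll options deg',np.round(d,1))
E
python3 - <<'E'
from h import *
rel((.42,.40,.25),(.568,-.055,.25),(.568,-.055,.085),jaw=1.6)
E
```

```text
t 1.00 tcp [0.305  0.6021 0.2436] jaw -116.9 q6 -0.29 q1 1.39 F [-0.3  0.5  0.6] w 0.0875 toolx [-0.  0. -1.]
-> [0.42 0.4  0.25] delta cm [-0.64 19.39 12.84]
-> [ 0.568 -0.055  0.25 ] delta cm [-0.65 53.16 46.74]
-> [ 0.568 -0.055  0.085] delta cm [15.85 53.16 46.74]
roll options deg [-118.5   61.5]
```

>>> step_arm:
  deltas:
    - [0,0,0,0,0.72]
    - [-0.6,53.2,46.7,61.5,0.72]
    - [-0.6,53.2,46.7,61.5,0.72]
    - [-0.6,53.2,46.7,61.5,0.72]
    - [-0.6,53.2,46.7,61.5,0.72]
    - [-0.6,53.2,46.7,61.5,0.72]
    - [-0.6,53.2,46.7,61.5,0.72]
    - [-0.6,53.2,46.7,61.5,0.72]
    - [-0.6,53.2,46.7,61.5,0.72]
    - [-0.6,53.2,46.7,61.5,0.72]
  squeeze: 20

```text
t: 1.83
eef_pos: [0.4449, 0.2522, 0.2472]
ee_rot: [-2.344, 1.57, 0.82]
force: [0.1, 0.3, -0.8]
width: 0.0277
```

```bash
python3 -c "
from h import *
rel((.568,-.055,.25),(.568,-.055,.083),jaw=1.6)"
```

```text
t 1.83 tcp [0.4449 0.2522 0.2472] jaw -178.7 q6 -0.88 q1 0.90 F [ 0.1  0.3 -0.8] w 0.0277 toolx [ 0.001  0.001 -1.   ]
-> [ 0.568 -0.055  0.25 ] delta cm [ -0.29  30.99 -11.63]
-> [ 0.568 -0.055  0.083] delta cm [ 16.41  31.   -11.62]
roll options deg [179.7  -0.3]
```

>>> step_arm:
  deltas:
    - [-0.3,31,-11.6,0,0.72]
    - [-0.3,31,-11.6,0,0.72]
    - [-0.3,31,-11.6,0,0.72]
    - [-0.3,31,-11.6,0,0.72]
    - [-0.3,31,-11.6,0,0.72]
    - [-0.3,31,-11.6,0,0.72]
    - [-0.3,31,-11.6,0,0.72]
    - [-0.3,31,-11.6,0,0.72]
    - [-0.3,31,-11.6,0,0.72]
    - [-0.3,31,-11.6,0,0.72]

```text
t: 2.67
eef_pos: [0.5697, -0.0546, 0.2492]
ee_rot: [0.286, 1.57, -2.831]
force: [0.5, -0.3, -0.8]
width: 0.0249
```

```bash
python3 -c "
from h import *
rel((.568,-.055,.25),(.568,-.055,.083),jaw=1.6)
for n in ['top','side']: 
    f=snap(n,n+'1.png');np.savez('/tmp/'+n+'1.npz',**f)
"
```

```text
t 2.67 tcp [ 0.5697 -0.0546  0.2492] jaw -178.6 q6 -0.22 q1 0.25 F [ 0.5 -0.3 -0.8] w 0.0249 toolx [-0.001 -0.    -1.   ]
-> [ 0.568 -0.055  0.25 ] delta cm [-0.08  0.03  0.17]
-> [ 0.568 -0.055  0.083] delta cm [16.62  0.03  0.15]
roll options deg [179.8  -0.2]
```

View pics/top1.png

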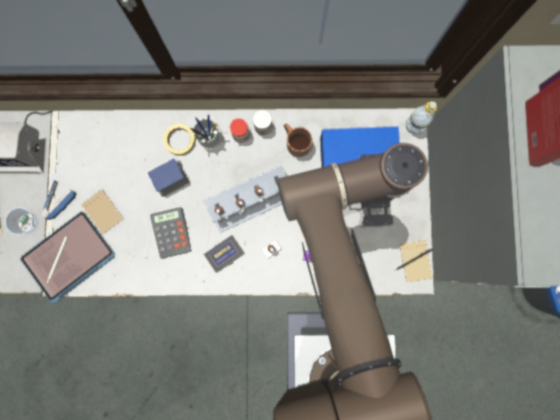

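View pics/side1.png

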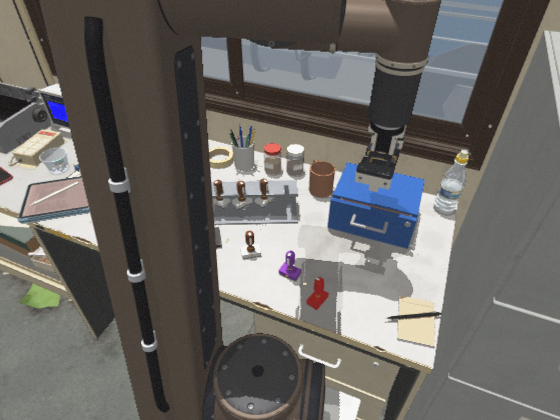

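>>> step_arm:
  deltas:
    - [4,0,0.25,0,0.72]
    - [8,0,0.25,0,0.72]
    - [11,0,0.25,0,0.72]
    - [12.5,0,0.25,0,0.72]
    - [14,0,0.25,0,0.72]
    - [15,0,0.25,0,0.72]
    - [16,0,0.25,0,0.72]
    - [16.6,0,0.25,0,0.72]
    - [16.6,0,0.25,0,0.72]
    - [16.6,0,0.25,0,0.72]

```text
t: 3.6
eef_pos: [0.5672, -0.0522, 0.0841]
ee_rot: [3.014, 1.57, -0.099]
force: [-0.0, 0.3, 0.7]
width: 0.0243
```

>>> step_arm:
  deltas:
    - [0,0,0,0,0.9]
    - [0,0,0,0,1]
    - [0,0,0,0,1]
    - [0,0,0,0,1]
    - [0,0,0.5,0,1]
    - [0,0,1,0,1]
    - [0,0,1.5,0,1]
    - [0,0,2,0,1]
    - [0,0,2.5,0,1]
    - [0,0,3,0,1]

```text
t: 4.43
eef_pos: [0.5369, -0.0535, 0.0845]
ee_rot: [3.085, 1.569, -0.027]
force: [1.2, -0.8, 5.0]
width: 0.0084
```

>>> step_arm:
  deltas:
    - [0,0,1,0,1]
    - [0,0,2,0,1]
    - [0,0,3,0,1]
    - [0,0,4,0,1]
    - [0,0,5,0,1]
    - [0,0,6,0,1]
    - [0,0,7,0,1]
    - [0,0,7.5,0,1]
    - [0,0,8,0,1]
    - [0,0,8,0,1]

```text
t: 5.27
eef_pos: [0.4555, -0.0561, 0.0844]
ee_rot: [1.646, 1.571, -1.467]
force: [-1.3, -2.3, 9.3]
width: 0.0081
```

>>> step_arm:
  deltas:
    - [0,0,0.4,0,1]
    - [0,0,0.8,0,1]
    - [0,0,1.2,0,1]
    - [0,0,1.5,0,1]
    - [0,0,1.8,0,1]
    - [0,0,2.1,0,1]
    - [0,0,2.4,0,1]
    - [0,0,2.7,0,1]
    - [0,0,3,0,1]
    - [0,0,3,0,1]

```text
t: 6.1
eef_pos: [0.4386, -0.0542, 0.0866]
ee_rot: [-3.017, 1.548, 0.157]
force: [41.0, -12.1, -28.8]
width: 0.0088
```

>>> step_arm:
  deltas:
    - [0,0,-0.6,0,1]
    - [0,0,-1.2,0,1]
    - [0,0,-1.2,0,0.75]
    - [0,0,-1.2,0,0.72]
    - [0,0,-1.2,0,0.72]
    - [-2,0,-1.2,0,0.72]
    - [-6,0,-1.2,0,0.72]
    - [-10,0,-1.2,0,0.72]
    - [-14,0,-1.2,0,0.72]
    - [-14,0,-1.2,0,0.72]

```text
t: 6.93
eef_pos: [0.4414, -0.0562, 0.2306]
ee_rot: [-3.087, 1.561, 0.084]
force: [1.3, 0.4, 0.2]
width: 0.0245
```

```bash
python3 -c "
from h import *
rel((.43,.234,.25),(.43,.234,.064),jaw=115)
"
```

```text
t 6.93 tcp [ 0.4414 -0.0562  0.2306] jaw -178.3 q6 -0.29 q1 0.32 F [1.3 0.4 0.2] w 0.0245 toolx [ 0.01   0.001 -1.   ]
-> [0.43  0.234 0.25 ] delta cm [ -1.93 -29.04   0.26]
-> [0.43  0.234 0.064] delta cm [ 16.67 -29.03   0.44]
roll options deg [  66.7 -113.3]
```

Run:
```python
import numpy as np,cv2
a=np.load('/tmp/top0.npz')['pixels'];b=np.load('/tmp/side0.npz')['pixels']
cv2.imwrite('pics/e_t.png',cv2.resize(a[232:264,254:290],None,fx=16,fy=16,interpolation=cv2.INTER_CUBIC)[...,::-1])
cv2.imwrite('pics/e_s.png',cv2.resize(b[224:270,230:276],None,fx=12,fy=12,interpolation=cv2.INTER_CUBIC)[...,::-1])
```

```text
(no output)
```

View pics/e_t.png

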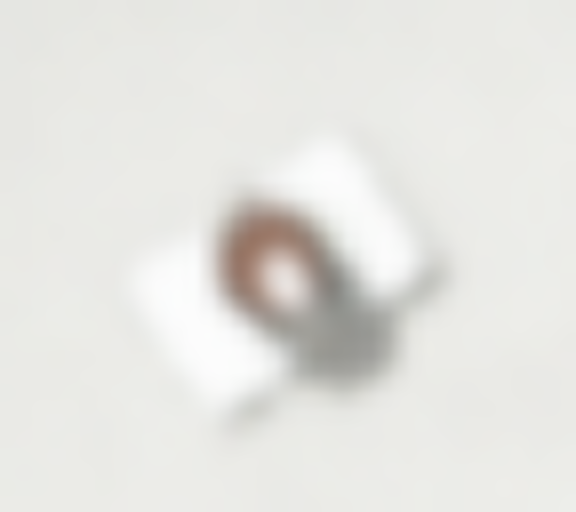

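View pics/e_s.png

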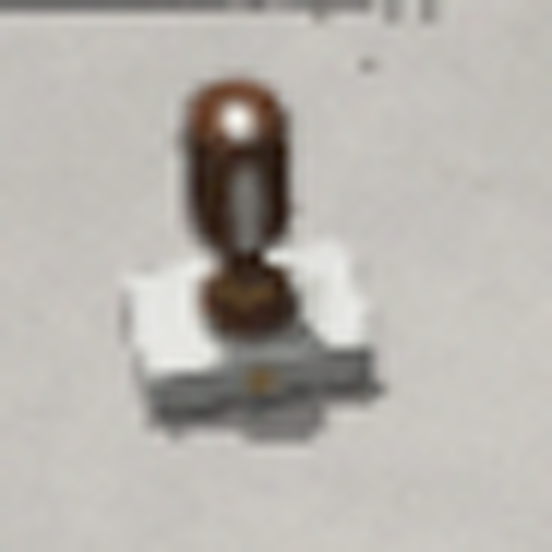

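```bash
cat >> h.py <<'E'
def back(f,uv,z):
    uv=np.asarray(uv,float).reshape(-1,2)
    d=np.c_[(uv[:,0]-f['cx'])/f['fx'],(uv[:,1]-f['cy'])/f['fy'],np.ones(len(uv))]
    Vi=np.linalg.inv(f['view']); D=d@Vi[:3,:3].T; o=Vi[:3,3]
    return o+D*((z-o[2])/D[:,2])[:,None]
def crop2px(uv,off,s): return (np.asarray(uv,float)+.5)/s-.5+np.asarray(off)
E
python3 - <<'E'
from h import *
ft=dict(np.load('/tmp/top0.npz'));fs=dict(np.load('/tmp/side0.npz'))
for f,c,off,s in ((ft,[(330,132),(430,290),(218,415),(130,270)],(254,232),16),(fs,[(345,235),(375,350),(150,378),(125,282)],(230,224),12)):
    P=back(f,crop2px(c,off,s),.017)[:,:2]; 
    print(np.round(P,4),P.mean(0).round(4))
    e=np.roll(P,-1,0)-P; print('len',np.linalg.norm(e,axis=1).round(4),'ang',np.degrees(np.arctan2(e[:,1],e[:,0])).round(1))
E
```

```text
[[0.4538 0.2242]
 [0.4218 0.2041]
 [0.3969 0.247 ]
 [0.4261 0.2648]] [0.4247 0.235 ]
len [0.0378 0.0496 0.0342 0.0491] ang [-147.8  120.2   31.3  -55.7]
[[0.4561 0.2212]
 [0.4258 0.1992]
 [0.3975 0.2436]
 [0.422  0.2626]] [0.4254 0.2316]
len [0.0374 0.0526 0.031  0.0536] ang [-144.1  122.5   37.8  -50.6]
```

```bash
cat >> h.py <<'E'
from scipy.optimize import minimize
def boxpts(x,y,yaw,z0,z1,hx=.017,hy=.027):
    c,s=np.cos(yaw),np.sin(yaw)
    P=[(x+c*a-s*b,y+s*a+c*b,z) for z in (z0,z1) for a in (-hx,hx) for b in (-hy,hy)]
    return np.array(P)
def cover(f,pts,box,S=8):
    x0,y0,x1,y1=box
    uv=(proj(f,pts)-[x0,y0]+.5)*S-.5
    h=cv2.convexHull(uv.astype(np.float32))[:,0]
    im=np.zeros(((y1-y0)*S,(x1-x0)*S),np.uint8)
    cv2.fillConvexPoly(im,np.round(h*16).astype(np.int32),255,shift=4)
    return cv2.resize(im,(x1-x0,y1-y0),interpolation=cv2.INTER_AREA)/255.
E
python3 - <<'E'
from h import *
f=dict(np.load('/tmp/top0.npz'))
box=(256,234,288,264);x0,y0,x1,y1=box
g=f['pixels'][y0:y1,x0:x1].astype(float).mean(-1)
ok=g>np.median(g)-6
ok=cv2.erode(ok.astype(np.uint8),np.ones((2,2)))>0
print(np.median(g),g.max())
def cost(p,full=False):
    # top face: z=.017 only
    P=boxpts(p[0],p[1],p[2],.017,.0171)
    c=cover(f,P,box)
    A=np.stack([c[ok],np.ones(ok.sum())],-1); r=np.linalg.lstsq(A,g[ok],rcond=None)
    return r[1][0] if len(r[1]) else 1e9
for y0_ in (25,32,40):
    r=minimize(cost,[.4247,.235,np.radians(y0_)],method='Nelder-Mead',options=dict(initial_simplex=np.array([[.4247,.235,np.radians(y0_)]]*4)+np.vstack([np.zeros(3),np.diag([.004,.004,.12])])))
    print(r.x[:2].round(4),np.degrees(r.x[2]).round(2),r.fun)
E
```

```text
233.0 252.0
[0.4252 0.2358] 32.06 2655.516386728166
[0.4252 0.2359] 33.18 2671.3915414532307
[0.4252 0.2358] 33.62 2666.8309462094535
```

```bash
python3 -c "
from h import *
rel((.4245,.2338,.20),(.4245,.2338,.064),jaw=32.5)
"
```

```text
t 6.93 tcp [ 0.4414 -0.0562  0.2306] jaw -178.3 q6 -0.29 q1 0.32 F [1.3 0.4 0.2] w 0.0245 toolx [ 0.01   0.001 -1.   ]
-> [0.4245 0.2338 0.2   ] delta cm [  3.07 -29.04   0.86]
-> [0.4245 0.2338 0.064 ] delta cm [ 16.67 -29.03   0.99]
roll options deg [149.2 -30.8]
```

>>> step_arm:
  deltas:
    - [3,-4,0.8,-4,0.43]
    - [3,-8,0.8,-8,0.43]
    - [3,-12,0.8,-14,0.43]
    - [3,-16,0.8,-20,0.43]
    - [3,-20,0.8,-26,0.43]
    - [3,-24,0.8,-30.8,0.43]
    - [3,-27,0.8,-30.8,0.43]
    - [3,-29,0.8,-30.8,0.43]
    - [3,-29,0.8,-30.8,0.43]
    - [3,-29,0.8,-30.8,0.43]

```text
t: 7.77
eef_pos: [0.4215, 0.2335, 0.1926]
ee_rot: [0.19, 1.568, -2.384]
force: [0.5, 0.2, 0.5]
width: 0.0497
```

```bash
python3 -c "
from h import *
rel((.4245,.2338,.20),(.4245,.2338,.064),jaw=32.5)
for n in ['top','side']: 
    f=snap(n,n+'2.png');np.savez('/tmp/'+n+'2.npz',**f)
    a=f['pixels'];c=(130,240,300,430) if n=='top' else (160,290,280,460)
    cv2.imwrite('pics/d_%s.png'%n,cv2.resize(a[c[0]:c[1],c[2]:c[3]],None,fx=4.4,fy=4.4,interpolation=cv2.INTER_CUBIC)[...,::-1])
"
```

```text
t 7.77 tcp [0.4215 0.2335 0.1926] jaw -147.5 q6 -0.35 q1 0.91 F [0.5 0.2 0.5] w 0.0497 toolx [-0.002 -0.002 -1.   ]
-> [0.4245 0.2338 0.2   ] delta cm [-0.74  0.14 -0.27]
-> [0.4245 0.2338 0.064 ] delta cm [12.86  0.13 -0.31]
roll options deg [-180.    0.]
```

View pics/d_top.png

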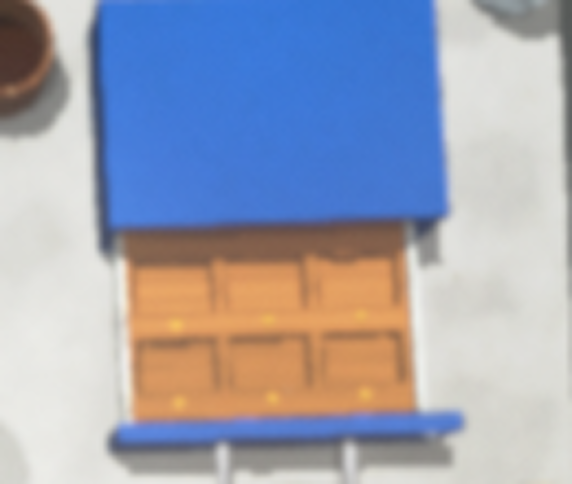

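View pics/d_side.png

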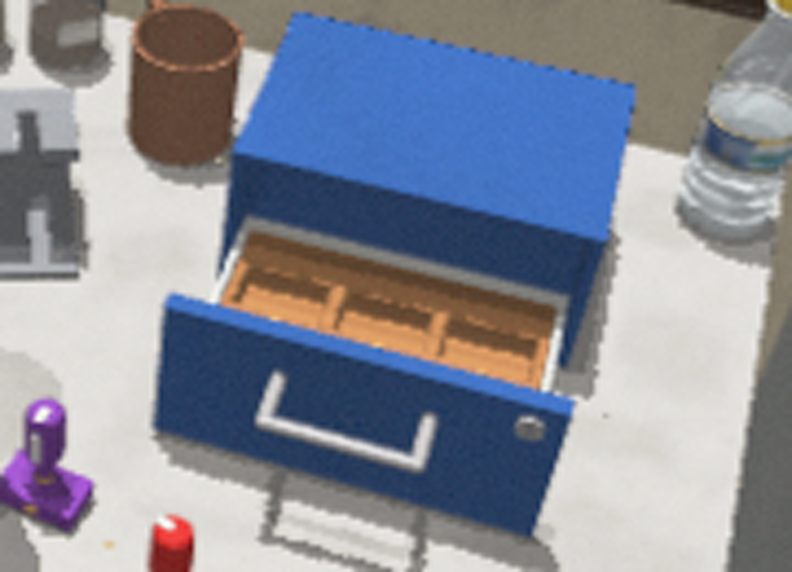

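View pics/side2.png

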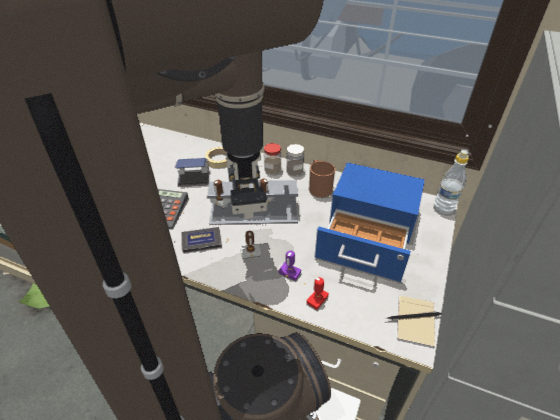

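>>> step_arm:
  deltas:
    - [3,0.13,-0.3,0,0.43]
    - [6,0.13,-0.3,0,0.43]
    - [9,0.13,-0.3,0,0.43]
    - [11,0.13,-0.3,0,0.43]
    - [12.4,0.13,-0.3,0,0.43]
    - [12.9,0.13,-0.3,0,0.43]
    - [12.9,0.13,-0.3,0,0.6]
    - [12.9,0.13,-0.3,0,0.75]
    - [12.9,0.13,-0.3,0,0.75]
    - [12.9,0.13,-0.3,0,0.75]
  squeeze: 5

```text
t: 8.7
eef_pos: [0.4265, 0.2344, 0.0659]
ee_rot: [-2.839, 1.569, 0.869]
force: [0.9, 0.2, -0.0]
width: 0.0288
```

>>> step_arm:
  deltas:
    - [0,0,0,0,0.8]
    - [0,0,0,0,0.8]
    - [0,0,0,0,0.8]
    - [0,0,0,0,0.55]
    - [0,0,0,0,0.5]
    - [0,0,0,-7,0.5]
    - [0,0,0,-14,0.5]
    - [0,0,0,-21,0.5]
    - [0,0,0,-28,0.5]
    - [0,0,0,-35,0.5]

```text
t: 9.53
eef_pos: [0.4258, 0.234, 0.0646]
ee_rot: [-0.71, 1.571, -2.668]
force: [-0.1, 0.2, -0.3]
width: 0.0441
```

```bash
python3 -c "
from h import *
rel((.4245,.2338,.064),jaw=122.5)
"
```

```text
t 9.53 tcp [0.4258 0.234  0.0646] jaw -112.2 q6 0.28 q1 0.91 F [-0.1  0.2 -0.3] w 0.0441 toolx [-0. -0. -1.]
-> [0.4245 0.2338 0.064 ] delta cm [ 0.06 -0.11  0.07]
roll options deg [125.3 -54.7]
```

>>> step_arm:
  deltas:
    - [0,0,0,-7,0.5]
    - [0,0,0,-14,0.5]
    - [0,0,0,-21,0.5]
    - [0,0,0,-28,0.5]
    - [0,0,0,-35,0.5]
    - [0,0,0,-42,0.5]
    - [0,0,0,-49,0.5]
    - [0,0,0,-54.8,0.7]
    - [0,0,0,-54.8,0.85]
    - [0,0,0,-54.8,0.85]
  squeeze: 25

```text
t: 10.37
eef_pos: [0.4258, 0.234, 0.0647]
ee_rot: [-1.782, 1.571, -2.793]
force: [0.5, -0.1, 0.3]
width: 0.029
```

>>> step_arm:
  deltas:
    - [0,0,0,0,0.85]
    - [0,0,0,0,0.85]
    - [0,0,0,0,0.85]
    - [-4,0,0,0,0.85]
    - [-8,0,0,0,0.85]
    - [-12,0,0,0,0.85]
    - [-15,0,0,0,0.85]
    - [-15,0,0,0,0.85]
    - [-15,0,0,0,0.85]
    - [-15,0,0,0,0.85]

```text
t: 11.2
eef_pos: [0.4254, 0.2336, 0.2142]
ee_rot: [-2.058, 1.57, -3.067]
force: [0.5, -0.1, -1.9]
width: 0.0244
```

```bash
python3 -c "
from h import *
rel((.4245,.2338,.064),jaw=122.5)
f=snap('side');np.savez('/tmp/side3.npz',**f)
a=f['pixels'];c=(150,250,200,320)
cv2.imwrite('pics/g3.png',cv2.resize(a[c[0]:c[1],c[2]:c[3]],None,fx=6,fy=6,interpolation=cv2.INTER_CUBIC)[...,::-1])
"
```

```text
t 11.20 tcp [0.4254 0.2336 0.2142] jaw -57.8 q6 1.22 q1 0.91 F [ 0.5 -0.1 -1.9] w 0.0244 toolx [-0.001 -0.    -1.   ]
-> [0.4245 0.2338 0.064 ] delta cm [15.02 -0.05 -0.05]
roll options deg [179.7  -0.3]
```

View pics/g3.png

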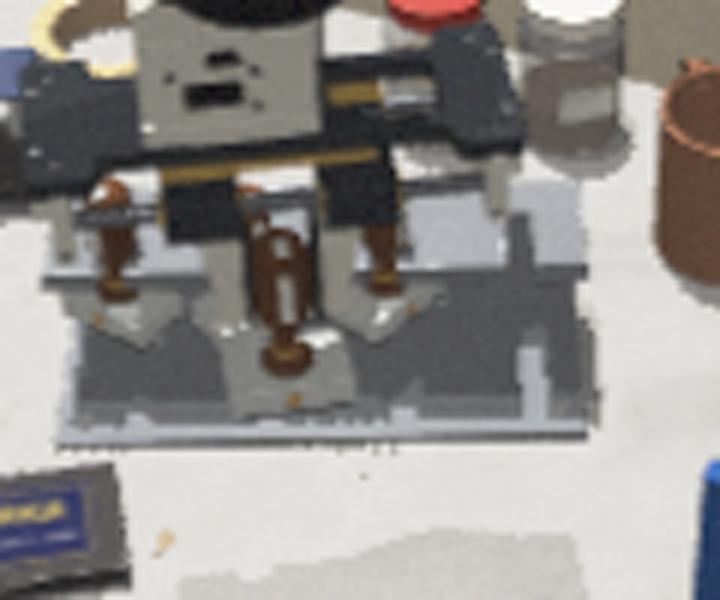

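Run:
```python
from h import *
np.set_printoptions(suppress=True,precision=4)
f=dict(np.load('/tmp/top2.npz'))
a=f['pixels']
hsv=cv2.cvtColor(a,cv2.COLOR_RGB2HSV)
s=12;o=(320,178)
cv2.imwrite('pics/d2.png',cv2.resize(a[178:228,320:386],None,fx=s,fy=s,interpolation=cv2.INTER_CUBIC)[...,::-1])
# dots: yellowness
p=a.astype(float); yl=np.minimum(p[...,0],p[...,1])-p[...,2]
for (u,v) in [(179,401),(272,398),(366,393),(176,326),(268,320),(361,315)]:
    U=(u+.5)/4.4-.5+300;V=(v+.5)/4.4-.5+130
    x0,y0=int(round(U))-3,int(round(V))-2
    w=yl[y0:y0+5,x0:x0+7]; w=np.clip(w-np.percentile(w,65),0,None)
    yy,xx=np.mgrid[y0:y0+5,x0:x0+7]
    c=np.array([(w*xx).sum(),(w*yy).sum()])/w.sum()
    print(c,back(f,c,.038)[0])
# handle bar
W=world(f)
m=(W[...,2]>.07)&(W[...,2]<.1)&(W[...,1]>-.13)&(W[...,1]<.03)&(W[...,0]>.42)&(W[...,0]<.50)&(hsv[...,1]<110)
b=W[m];x=b[:,0];print(len(b)); bb=b[x<x.min()+.014];print(np.median(bb,0),bb.min(0),bb.max(0),np.polyfit(bb[:,1],bb[:,0],1))
```

```text
[340.2545 221.0455] [0.5119 0.0113 0.038 ]
[361.5259 220.0862] [ 0.5147 -0.0571  0.038 ]
[382.5686 219.1569] [ 0.5173 -0.1247  0.038 ]
[339.5579 203.2715] [0.5694 0.0124 0.038 ]
[360.4554 202.1782] [ 0.5727 -0.055   0.038 ]
[381.5121 201.2585] [ 0.5753 -0.123   0.038 ]
173
[ 0.4442 -0.0551  0.0881] [ 0.4384 -0.1064  0.0789] [ 0.4518 -0.0094  0.0991] [-0.0244  0.4422]
```

View pics/d2.png

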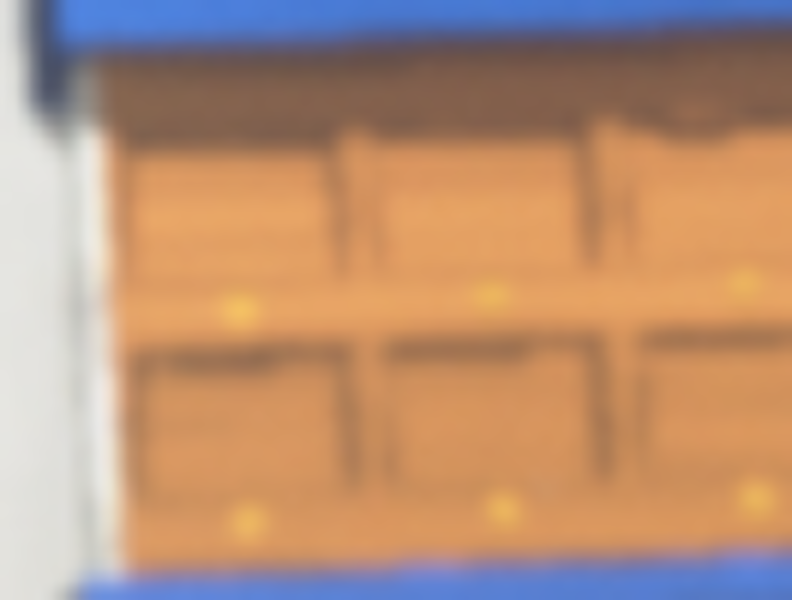

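```bash
cat >> h.py <<'E'
PSI=np.radians(2.0); P2=np.array([.542,-.057])
ex=np.array([np.cos(PSI),np.sin(PSI)]); ey=np.array([-ex[1],ex[0]])
POC={i+1:P2+(i//3)*.058*ex+(1-i%3)*.068*ey for i in range(6)}
E
python3 -c "
from h import *
print(POC)
rel((*POC[5],.215),(*POC[5],.13),jaw=-88)
"
```

```text
{1: array([0.53962683, 0.01095858]), 2: array([ 0.542, -0.057]), 3: array([ 0.54437317, -0.12495858]), 4: array([0.5975915 , 0.01298275]), 5: array([ 0.59996467, -0.05497583]), 6: array([ 0.60233783, -0.12293441])}
t 11.25 tcp [0.4252 0.2334 0.2136] jaw -57.8 q6 1.22 q1 0.91 F [-0.2 -0.8 -1.8] w 0.0247 toolx [-0.002 -0.001 -1.   ]
-> [ 0.6   -0.055  0.215] delta cm [-0.14 -0.58 33.71]
-> [ 0.6   -0.055  0.13 ] delta cm [ 8.36 -0.56 33.71]
roll options deg [  30.2 -149.8]
```

>>> step_arm:
  deltas:
    - [-0.1,-0.1,3,3,0.85]
    - [-0.1,-0.1,7,8,0.85]
    - [-0.1,-0.2,11,13,0.85]
    - [-0.1,-0.3,15,18,0.85]
    - [-0.1,-0.4,19,23,0.85]
    - [-0.1,-0.4,23,27,0.85]
    - [-0.1,-0.5,27,30.2,0.85]
    - [-0.1,-0.6,31,30.2,0.85]
    - [-0.1,-0.6,33.7,30.2,0.85]
    - [-0.1,-0.6,33.7,30.2,0.85]

```text
t: 12.08
eef_pos: [0.6017, -0.0584, 0.2128]
ee_rot: [-1.216, 1.566, -2.755]
force: [0.7, -0.7, -0.6]
width: 0.0243
```

>>> step_arm:
  deltas:
    - [1,0,0,0,0.85]
    - [2,0,0,0,0.85]
    - [2,0,0,0,0.85]
    - [2,0,0,0,0.85]
    - [2,0,0,0,0.85]
    - [2,0,0,0,0.85]
    - [2,0,0,0,0.85]
    - [2,0,0,0,0.85]
    - [2,0,0,0,0.85]
    - [2,0,0,0,0.85]

```text
t: 12.92
eef_pos: [0.6007, -0.0541, 0.196]
ee_rot: [1.787, 1.57, 0.252]
force: [0.6, -0.6, -1.1]
width: 0.0248
```

```bash
python3 -c "
from h import *
rel((*POC[5],.215),(*POC[5],.13),jaw=-88)
f=snap('side');np.savez('/tmp/side4.npz',**f)
a=f['pixels'];c=(150,280,310,440)
cv2.imwrite('pics/g4.png',cv2.resize(a[c[0]:c[1],c[2]:c[3]],None,fx=4.5,fy=4.5,interpolation=cv2.INTER_CUBIC)[...,::-1])
"
```

```text
t 12.92 tcp [ 0.6007 -0.0541  0.196 ] jaw -88.0 q6 1.37 q1 0.23 F [ 0.6 -0.6 -1.1] w 0.0248 toolx [ 0.  0. -1.]
-> [ 0.6   -0.055  0.215] delta cm [-1.9  -0.07  0.08]
-> [ 0.6   -0.055  0.13 ] delta cm [ 6.6  -0.08  0.08]
roll options deg [   0. -180.]
```

View pics/g4.png

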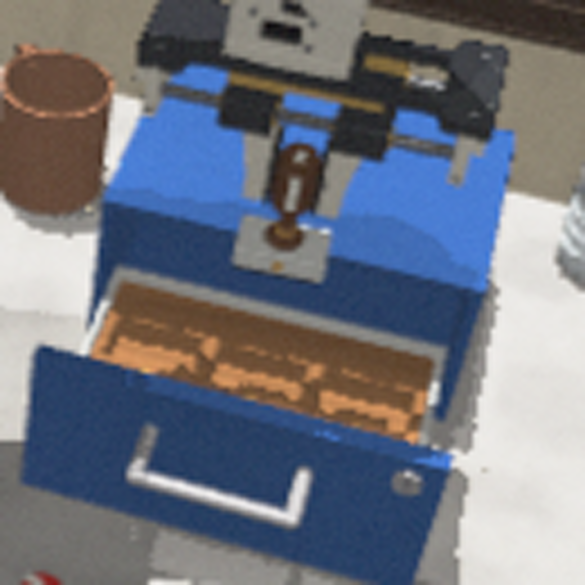

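>>> step_arm:
  deltas:
    - [2.5,-0.07,0.08,0,0.85]
    - [5,-0.07,0.08,0,0.85]
    - [7,-0.07,0.08,0,0.85]
    - [8,-0.07,0.08,0,0.85]
    - [8.6,-0.07,0.08,0,0.85]
    - [9,-0.07,0.08,0,0.85]
    - [9.3,-0.07,0.08,0,0.85]
    - [9.6,-0.07,0.08,0,0.85]
    - [9.9,-0.07,0.08,0,0.85]
    - [9.9,-0.07,0.08,0,0.85]

```text
t: 13.8
eef_pos: [0.6038, -0.0547, 0.1006]
ee_rot: [1.545, 1.562, 0.012]
force: [0.6, 1.2, 11.0]
width: 0.0243
```

```bash
python3 -c "
from h import *
rel((*POC[5],.0847),jaw=-88)
p,R,s=pose();print(s['moment'],R.round(3))
f=snap('side');np.savez('/tmp/side5.npz',**f)
a=f['pixels'];c=(180,270,320,430)
cv2.imwrite('pics/g5.png',cv2.resize(a[c[0]:c[1],c[2]:c[3]],None,fx=6.5,fy=6.5,interpolation=cv2.INTER_CUBIC)[...,::-1])
rel()
"
```

```text
t 13.80 tcp [ 0.6038 -0.0547  0.1006] jaw -87.8 q6 1.37 q1 0.23 F [ 0.6  1.2 11. ] w 0.0243 toolx [ 0.009  0.    -1.   ]
-> [ 0.6    -0.055   0.0847] delta cm [ 1.59 -0.4   0.02]
roll options deg [   0.2 -179.8]
[-0.06562086 -0.64296836  0.00392061] [[ 0.009  0.999  0.038]
 [ 0.     0.038 -0.999]
 [-1.     0.009  0.   ]]
t 13.85 tcp [ 0.6038 -0.0547  0.1007] jaw -87.9 q6 1.37 q1 0.23 F [ 0.6  0.4 10. ] w 0.0246 toolx [ 0.009  0.    -1.   ]
```

View pics/g5.png

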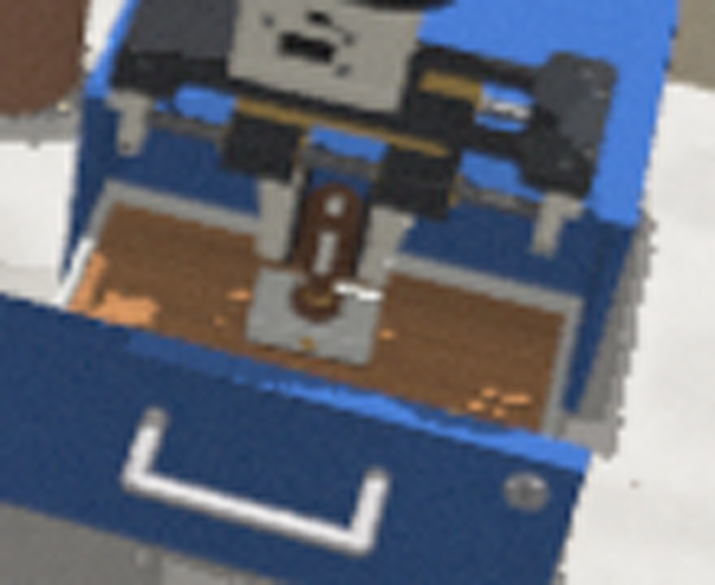

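>>> step_arm:
  deltas:
    - [-0.4,0,0,0,0.85]
    - [-0.4,-0.25,0,0,0.85]
    - [-0.4,-0.25,0,0,0.85]
    - [-0.1,-0.25,0,0,0.85]
    - [0.1,-0.25,0,0,0.85]
    - [0.3,-0.25,0,0,0.85]
    - [0.3,-0.25,0,0,0.85]
    - [0.3,-0.25,0,0,0.85]
    - [0.3,-0.25,0,0,0.85]
    - [0.3,-0.25,0,0,0.85]

```text
t: 14.68
eef_pos: [0.6007, -0.0551, 0.0973]
ee_rot: [1.507, 1.563, -0.026]
force: [2.0, 0.1, 16.0]
width: 0.0244
```

```bash
python3 -c "
from h import *
rel((*POC[5],.0847),jaw=-88)
p,R,s=pose();print(s['moment'])
"
```

```text
t 14.68 tcp [ 0.6007 -0.0551  0.0973] jaw -87.9 q6 1.37 q1 0.23 F [ 2.   0.1 16. ] w 0.0244 toolx [ 0.007 -0.    -1.   ]
-> [ 0.6    -0.055   0.0847] delta cm [ 1.26 -0.08 -0.02]
roll options deg [ 1.000e-01 -1.799e+02]
[-0.03077617 -0.28356794 -0.01508911]
```

>>> step_arm:
  deltas:
    - [0,0.1,0,0,0.85]
    - [0.2,0.1,0,0,0.85]
    - [0.4,0.1,0,0,0.85]
    - [0.6,0.1,0,0,0.85]
    - [0.6,0.1,0,0,0.85]
    - [0.6,0.1,0,0,0.85]
    - [0.6,0.1,0,0,0.85]
    - [0.6,0.1,0,0,0.85]
    - [0.6,0.1,0,0,0.85]
    - [0.6,0.1,0,0,0.85]

```text
t: 15.52
eef_pos: [0.6042, -0.0549, 0.0925]
ee_rot: [1.533, 1.559, 0.001]
force: [5.4, -1.5, 17.9]
width: 0.0245
```

```bash
python3 -c "
from h import *
rel((*POC[5],.0847),jaw=-88)
p,R,s=pose();print(s['moment'])
"
```

```text
t 15.52 tcp [ 0.6042 -0.0549  0.0925] jaw -87.8 q6 1.37 q1 0.23 F [ 5.4 -1.5 17.9] w 0.0245 toolx [ 0.012  0.    -1.   ]
-> [ 0.6    -0.055   0.0847] delta cm [ 0.77 -0.43 -0.01]
roll options deg [   0.2 -179.8]
[-0.42621485 -1.96337622 -0.0131941 ]
```

```bash
python3 -c "
from h import *
f=snap('side');np.savez('/tmp/side6.npz',**f)
a=f['pixels'];c=(190,260,340,420)
b=np.clip(a[c[0]:c[1],c[2]:c[3]].astype(float)*1.4,0,255).astype(np.uint8)
cv2.imwrite('pics/g6.png',cv2.resize(b,None,fx=8,fy=8,interpolation=cv2.INTER_CUBIC)[...,::-1])
f=snap('top','top6.png');np.savez('/tmp/top6.npz',**f)
"
```

```text
(no output)
```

View pics/g6.png

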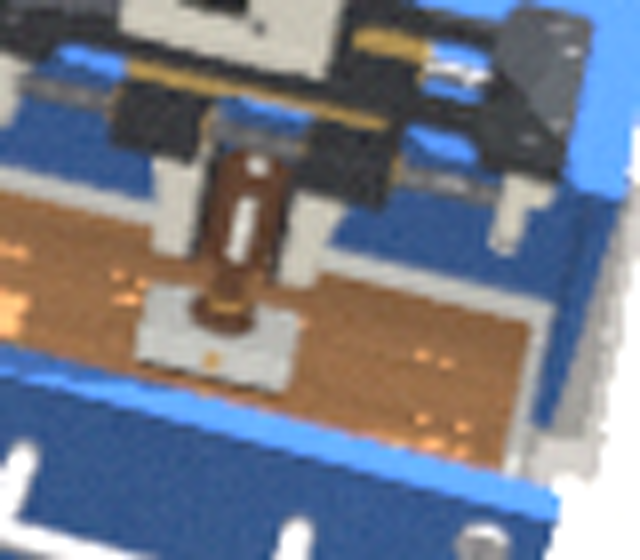

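View pics/top6.png

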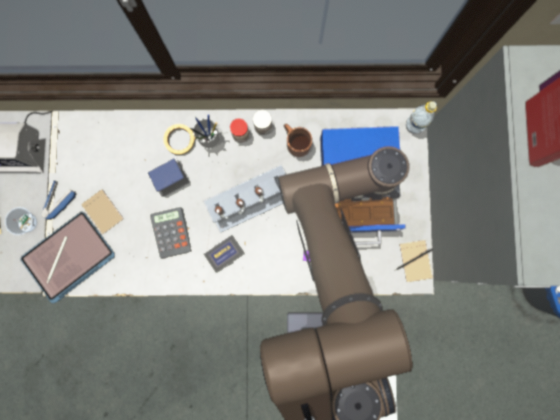

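Run:
```python
from h import *
f=dict(np.load('/tmp/side4.npz'));a=f['pixels']
c=(190,215,355,390)
cv2.imwrite('pics/z4.png',cv2.resize(a[c[0]:c[1],c[2]:c[3]],None,fx=20,fy=20,interpolation=cv2.INTER_CUBIC)[...,::-1])
P=boxpts(.6007,-.0541,np.radians(2),.196-.0647,.196-.0647+.017)
print((proj(f,P)-[355,190]+.5)*20-.5)
P=boxpts(.6042,-.0549,np.radians(2),.0925-.0647,.0925-.0647+.017)
f=dict(np.load('/tmp/side6.npz'));a=f['pixels']
c=(215,250,345,385)
cv2.imwrite('pics/z6.png',cv2.resize(a[c[0]:c[1],c[2]:c[3]],None,fx=18,fy=18,interpolation=cv2.INTER_CUBIC)[...,::-1])
print((proj(f,P)-[345,215]+.5)*18-.5)
f=dict(np.load('/tmp/side2.npz'));a=f['pixels']
c=(208,250,325,415)
cv2.imwrite('pics/z2.png',cv2.resize(a[c[0]:c[1],c[2]:c[3]],None,fx=8.8,fy=8.8,interpolation=cv2.INTER_CUBIC)[...,::-1])
```

```text
[[505.51699569 489.63663001]
 [107.76313303 392.01495128]
 [551.84655357 331.41689175]
 [161.83292068 237.83203077]
 [527.06535392 395.74562947]
 [124.86738685 298.32312608]
 [573.41432445 237.89434336]
 [179.12961257 144.54112171]]
[[535.18959589 455.7204334 ]
 [200.27602074 367.60529257]
 [576.34580665 312.68876962]
 [247.53402425 228.00181418]
 [552.38076168 381.11869086]
 [213.96757123 293.04842419]
 [593.59238721 238.19313196]
 [261.40859069 153.58189591]]
```

View pics/z4.png

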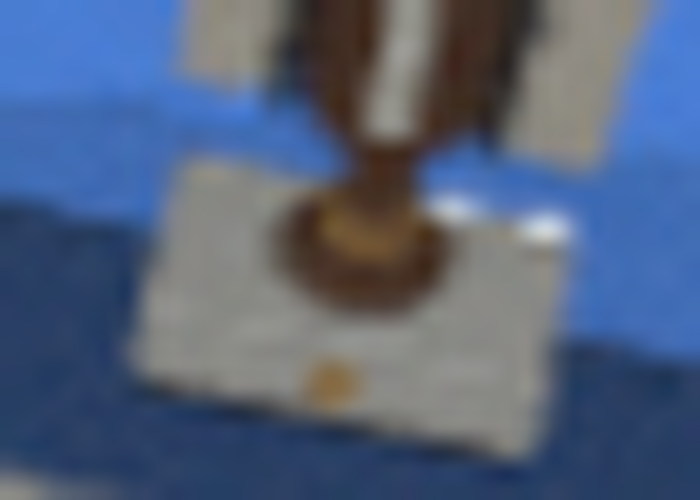

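View pics/z6.png

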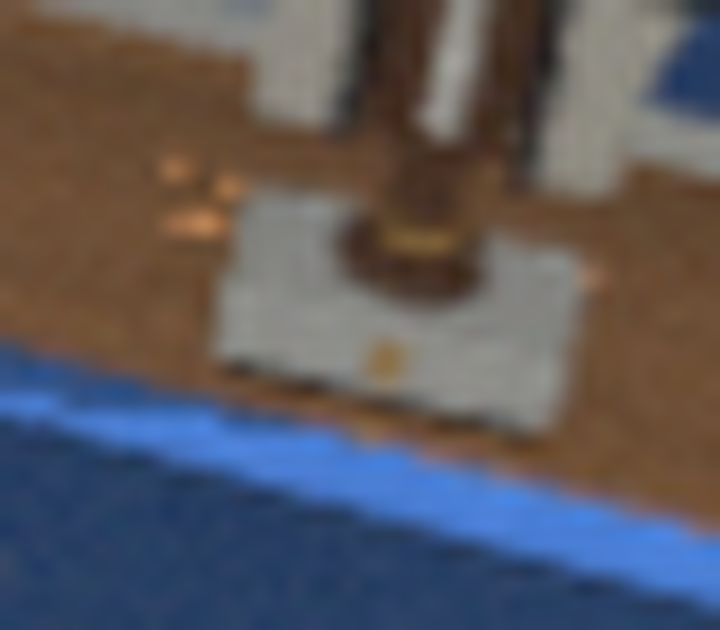

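View pics/z2.png

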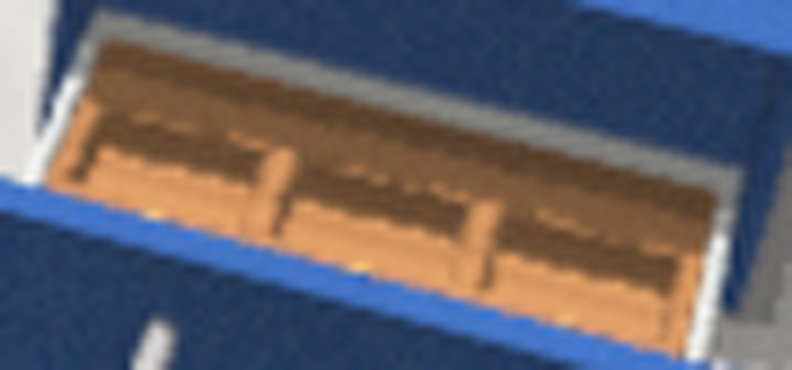

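Run:
```python
from h import *
f=dict(np.load('/tmp/side2.npz'))
for nm,c in dict(p4=[(95,115),(262,155)],p5=[(300,165),(470,205)],p6=[(500,215),(685,262)]).items():
    P=back(f,crop2px(c,(325,208),8.8),.038); m=P[:,:2].mean(0)
    print(nm,P[:,:2].round(4),np.linalg.norm(P[0]-P[1]),'center if 21:',m-.021*ex,'if19',m-.019*ex)
f=dict(np.load('/tmp/top2.npz'))
# top: pocket corners in d2.png (scale 12, off 320,178): rim back edges / front edges
for nm,c in dict(p4=[(125,140),(335,137),(125,283),(340,277)],p5=[(370,128),(590,118),(378,275),(600,266)],p1=[(130,350),(350,345),(138,500),(355,492)],p2=[(385,345),(605,332),(395,490),(612,480)]).items():
    P=back(f,crop2px(c,(320,178),12),.038);print(nm,P[:,:2].mean(0).round(4), (P[:2].mean(0)-P[2:].mean(0))[:2].round(4))
```

```text
p4 [[ 0.61    0.0409]
 [ 0.6134 -0.0159]] 0.056887179886497156 center if 21: [0.59070371 0.01174324] if19 [0.59270249 0.01181304]
p5 [[ 0.6137 -0.0288]
 [ 0.6173 -0.0848]] 0.05619992411854099 center if 21: [ 0.5945392  -0.05753831] if19 [ 0.59653798 -0.05746852]
p6 [[ 0.6166 -0.0949]
 [ 0.619  -0.1545]] 0.059623019336795736 center if 21: [ 0.59681416 -0.12542607] if19 [ 0.59881295 -0.12535628]
p4 [0.5965 0.0144] [ 0.0385 -0.    ]
p5 [ 0.5996 -0.0539] [0.0402 0.0015]
p1 [0.5389 0.0122] [0.0401 0.001 ]
p2 [ 0.5413 -0.0565] [0.0395 0.0013]
```

>>> step_arm:
  deltas:
    - [-3,0,0,0,0.85]
    - [-6,0,0,0,0.85]
    - [-9,0,0,0,0.85]
    - [-10.5,0,0,0,0.85]
    - [-10.5,0,0,0,0.85]
    - [-10.5,0,0,0,0.85]
    - [-10.5,0,0,0,0.85]
    - [-10.5,0,0,0,0.85]
    - [-10.5,0,0,0,0.85]
    - [-10.5,0,0,0,0.85]

```text
t: 16.45
eef_pos: [0.598, -0.0552, 0.1917]
ee_rot: [-1.433, 1.569, -2.968]
force: [-0.1, -0.0, -0.8]
width: 0.0244
```

```bash
cat >> h.py <<'E'
PSI=np.radians(2.3); P2=np.array([.5985,-.0556])-.058*np.array([np.cos(PSI),np.sin(PSI)])
ex=np.array([np.cos(PSI),np.sin(PSI)]); ey=np.array([-ex[1],ex[0]])
POC={i+1:P2+(i//3)*.058*ex+(1-i%3)*.068*ey for i in range(6)}
def look(tag,yaw,dz=.0647,off=(0,0),half=28,S=14,cam='side'):
    """save a crop round held block with predicted outline"""
    p,R,s=pose(); f=snap(cam); np.savez('/tmp/%s.npz'%tag,**f)
    z=p[2]-dz; P=boxpts(p[0]+off[0],p[1]+off[1],np.radians(yaw),z,z+.017)
    uv=proj(f,P); c=uv.mean(0).round().astype(int); x0,y0=c-[half,int(half*.75)]
    a=f['pixels'][y0:y0+int(half*1.5),x0:x0+2*half]
    im=cv2.resize(a,None,fx=S,fy=S,interpolation=cv2.INTER_CUBIC)[...,::-1].copy()
    cv2.imwrite('pics/%s_raw.png'%tag,im)
    q=np.round((uv-[x0,y0]+.5)*S-.5).astype(int)
    h=cv2.convexHull(q); cv2.polylines(im,[h],True,(0,255,0),1)
    cv2.imwrite('pics/%s.png'%tag,im)
    return f
E
python3 - <<'E'
from h import *
rel((*POC[5],.1),jaw=-88)
look('v1',2)
E
```

```text
t 16.45 tcp [ 0.598  -0.0552  0.1917] jaw -88.0 q6 1.37 q1 0.23 F [-0.1 -0.  -0.8] w 0.0244 toolx [-0.002 -0.    -1.   ]
-> [ 0.5985 -0.0556  0.1   ] delta cm [9.17 0.06 0.04]
roll options deg [   0. -180.]
```

View pics/v1.png

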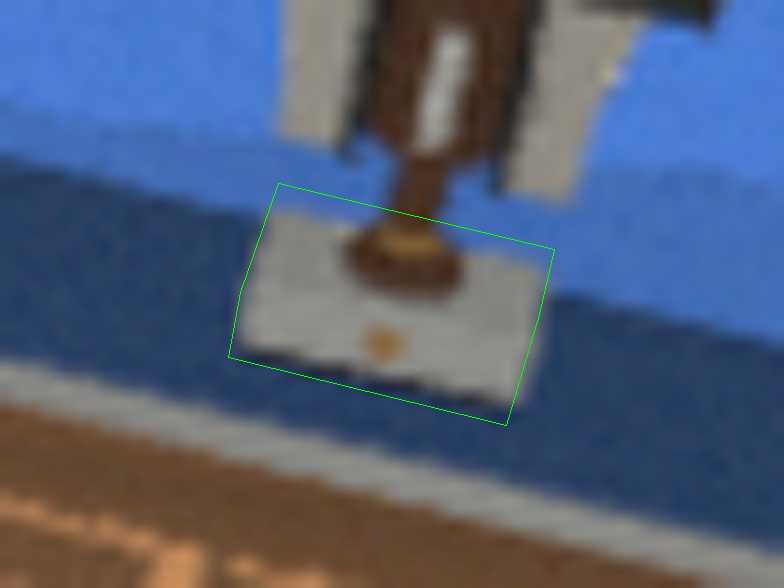

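>>> step_arm:
  deltas:
    - [-1.5,0,0,0,0.85]
    - [-2,2,0,0,0.85]
    - [-2,5,0,0,0.85]
    - [-2,8,0,0,0.85]
    - [-2,9.2,0,0,0.85]
    - [-1,9.2,0,0,0.85]
    - [0,9.2,0,0,0.85]
    - [0.3,9.2,0,0,0.85]
    - [0.5,9.2,0,0,0.85]
    - [0.6,9.2,0,0,0.85]

```text
t: 17.33
eef_pos: [0.6896, -0.0519, 0.1864]
ee_rot: [-1.379, 1.57, -2.914]
force: [-0.2, -0.6, -1.2]
width: 0.0243
```

>>> step_arm:
  deltas:
    - [0.1,0,0,0,0.85]
    - [0.2,0,0,0,0.85]
    - [0.2,0,0,0,0.85]
    - [0.2,0,0,0,0.7]
    - [0.2,0,0,0,0.6]
    - [0.2,0,0,0,0.6]
    - [0.2,0,0,0,0.6]
    - [0.2,0,0,0,0.6]
    - [0.2,0,0,0,0.6]
    - [0.2,0,0,0,0.6]

```text
t: 18.17
eef_pos: [0.6904, -0.0518, 0.1847]
ee_rot: [-0.32, 1.571, -1.855]
force: [0.8, -0.6, -1.6]
width: 0.0348
```

Run:
```python
from h import *
rel((*POC[5],.1),jaw=-88)
look('v2',2)
rel()
```

```text
t 18.17 tcp [ 0.6904 -0.0518  0.1847] jaw -88.0 q6 1.40 q1 0.21 F [ 0.8 -0.6 -1.6] w 0.0348 toolx [-0. -0. -1.]
-> [ 0.5985 -0.0556  0.1   ] delta cm [ 8.47 -9.2   0.05]
roll options deg [   0. -180.]
t 18.22 tcp [ 0.6904 -0.0518  0.1847] jaw -88.0 q6 1.40 q1 0.21 F [ 0.1 -0.   0.5] w 0.0353 toolx [-0. -0. -1.]
```

View pics/v2.png

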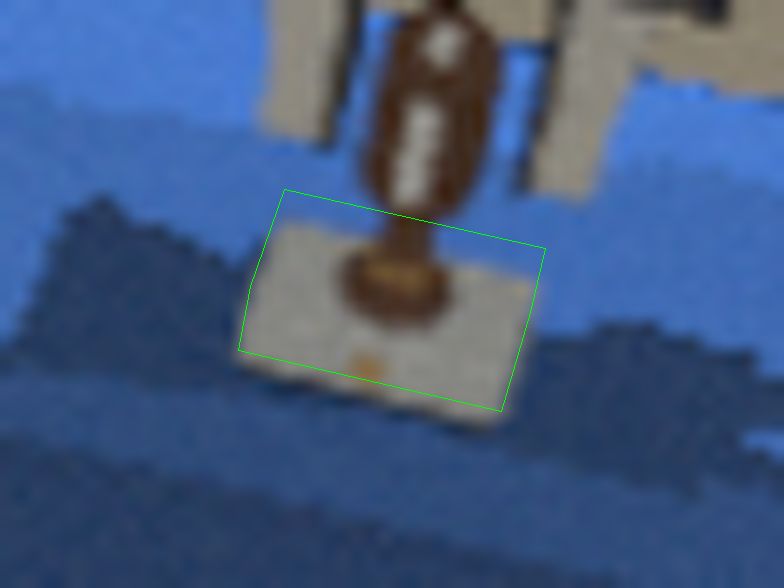

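>>> step_arm:
  deltas:
    - [0,-0.3,0,0,0.45]
    - [0,-0.3,0,0,0.45]
    - [0,-0.3,0,7,0.45]
    - [0,-0.3,0,14,0.45]
    - [0,-0.3,0,21,0.45]
    - [0,-0.3,0,28,0.45]
    - [0,-0.3,0,35,0.45]
    - [0,-0.3,0,42,0.45]
    - [0,-0.3,0,49,0.45]
    - [0,-0.3,0,56,0.45]
  squeeze: 5

```text
t: 19.05
eef_pos: [0.6873, -0.052, 0.1847]
ee_rot: [-0.494, 1.571, -3.013]
force: [-0.2, -0.5, 0.1]
width: 0.0485
```

>>> step_arm:
  deltas:
    - [0,0,0,7,0.45]
    - [0,0,0,14,0.45]
    - [0,0,0,21,0.45]
    - [0,0,0,28,0.45]
    - [0,0,0,34,0.45]
    - [0,0,0,34,0.6]
    - [0,0,0,34,0.8]
    - [0,0,0,34,0.8]
    - [0,0,0,34,0.8]
    - [0,0,0,34,0.8]

```text
t: 19.88
eef_pos: [0.6873, -0.052, 0.1847]
ee_rot: [0.109, 1.571, -2.995]
force: [-1.0, 0.2, 0.3]
width: 0.0243
```

>>> step_arm:
  deltas:
    - [0,0,0,0,0.8]
    - [0,0,0,0,0.5]
    - [0,0,0,0,0.5]
    - [0,0,0,-7,0.45]
    - [0,0,0,-14,0.45]
    - [0,0,0,-21,0.45]
    - [0,0,0,-28,0.45]
    - [0,0,0,-35,0.45]
    - [0,0,0,-42,0.45]
    - [0,0,0,-49,0.45]

```text
t: 20.72
eef_pos: [0.6875, -0.0519, 0.1847]
ee_rot: [1.993, 1.571, -0.251]
force: [0.0, -0.2, 0.2]
width: 0.048
```

>>> step_arm:
  deltas:
    - [0,0,0,-7,0.45]
    - [0,0,0,-14,0.45]
    - [0,0,0,-21,0.45]
    - [0,0,0,-28,0.45]
    - [0,0,0,-35,0.45]
    - [0,0,0,-41,0.45]
    - [0,0,0,-41,0.6]
    - [0,0,0,-41,0.8]
    - [0,0,0,-41,0.85]
    - [0,0,0,-41,0.85]
  squeeze: 50

```text
t: 21.55
eef_pos: [0.6874, -0.0519, 0.1847]
ee_rot: [0.895, 1.571, -0.642]
force: [-0.2, -0.1, -0.7]
width: 0.0266
```

Run:
```python
from h import *
rel((*POC[5],.1),jaw=-88)
look('v3',2)
```

```text
t 21.55 tcp [ 0.6874 -0.0519  0.1847] jaw -88.1 q6 1.40 q1 0.21 F [-0.2 -0.1 -0.7] w 0.0266 toolx [ 0. -0. -1.]
-> [ 0.5985 -0.0556  0.1   ] delta cm [ 8.47 -8.9   0.07]
roll options deg [-1.000e-01  1.799e+02]
```

View pics/v3.png

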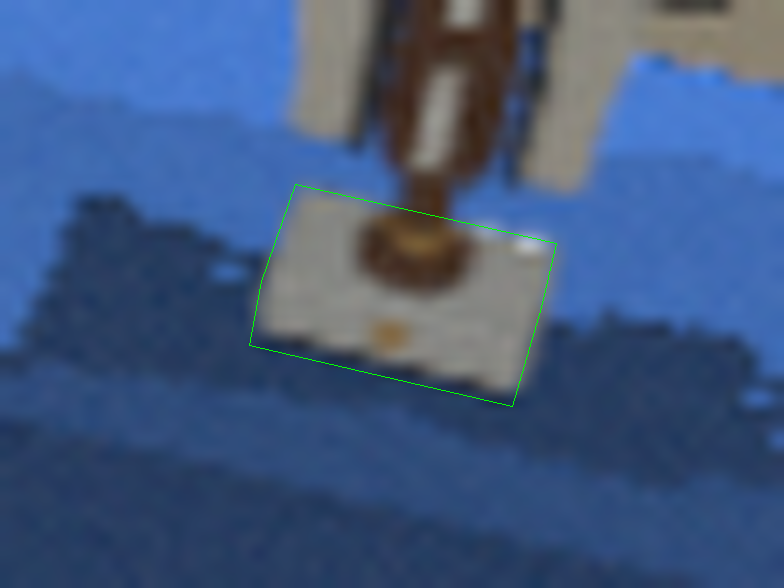

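>>> step_arm:
  deltas:
    - [0,0,0,0,0.85]
    - [0,0,0,0,0.85]
    - [-1,0,0,0,0.85]
    - [-2,0,0,0,0.85]
    - [-2,-3,0,0,0.85]
    - [-2,-6,0,0,0.85]
    - [-2,-8.9,0.07,0,0.85]
    - [-1,-8.9,0.07,0,0.85]
    - [1,-8.9,0.07,0,0.85]
    - [1,-8.9,0.07,0,0.85]

```text
t: 22.43
eef_pos: [0.5968, -0.0558, 0.1734]
ee_rot: [-1.797, 1.568, 2.95]
force: [-1.3, -1.0, -2.0]
width: 0.0241
```

>>> step_arm:
  deltas:
    - [2,0,0,0,0.85]
    - [4,0,0,0,0.85]
    - [5.5,0,0,0,0.85]
    - [6.3,0,0,0,0.85]
    - [6.8,0,0,0,0.85]
    - [6.8,0,0,0,0.85]
    - [6.8,0,0,0,0.85]
    - [6.8,0,0,0,0.85]
    - [6.8,0,0,0,0.85]
    - [6.8,0,0,0,0.85]

```text
t: 23.27
eef_pos: [0.5989, -0.0557, 0.1076]
ee_rot: [1.703, 1.569, 0.167]
force: [-0.4, -0.3, -1.3]
width: 0.0241
```

Run:
```python
from h import *
rel((*POC[5],.0847),jaw=-88)
look('v4',2.3,S=14)
```

```text
t 23.27 tcp [ 0.5989 -0.0557  0.1076] jaw -88.0 q6 1.37 q1 0.23 F [-0.4 -0.3 -1.3] w 0.0241 toolx [ 0.001  0.    -1.   ]
-> [ 0.5985 -0.0556  0.0847] delta cm [ 2.29 -0.04 -0.01]
roll options deg [   0. -180.]
```

View pics/v4.png

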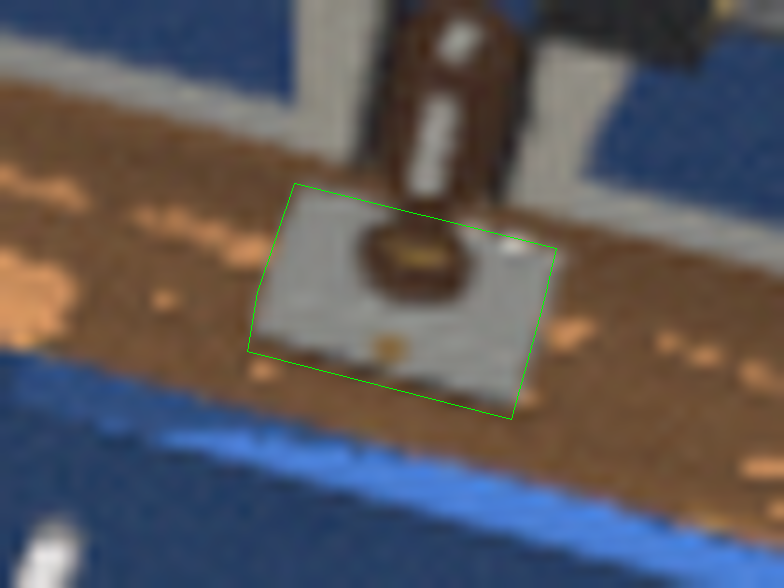

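>>> step_arm:
  deltas:
    - [0.2,-0.17,0,0,0.85]
    - [0.4,-0.17,0,0,0.85]
    - [0.6,-0.17,0,0,0.85]
    - [0.8,-0.17,0,0,0.85]
    - [1,-0.17,0,0,0.85]
    - [1.1,-0.17,0,0,0.85]
    - [1.1,-0.17,0,0,0.85]
    - [1.1,-0.17,0,0,0.85]
    - [1.1,-0.17,0,0,0.85]
    - [1.1,-0.17,0,0,0.85]

```text
t: 24.15
eef_pos: [0.5969, -0.0558, 0.0958]
ee_rot: [1.714, 1.571, 0.179]
force: [0.4, -0.8, -0.5]
width: 0.0243
```

Run:
```python
from h import *
rel((*POC[5],.0847),jaw=-88)
print(get_state()['moment'])
look('v5',2.3,S=14)
```

```text
t 24.15 tcp [ 0.5969 -0.0558  0.0958] jaw -88.0 q6 1.37 q1 0.23 F [ 0.4 -0.8 -0.5] w 0.0243 toolx [ 0.  0. -1.]
-> [ 0.5985 -0.0556  0.0847] delta cm [ 1.11  0.16 -0.02]
roll options deg [   0. -180.]
[-0.05239005  0.01556903 -0.02228757]
```

View pics/v5.png

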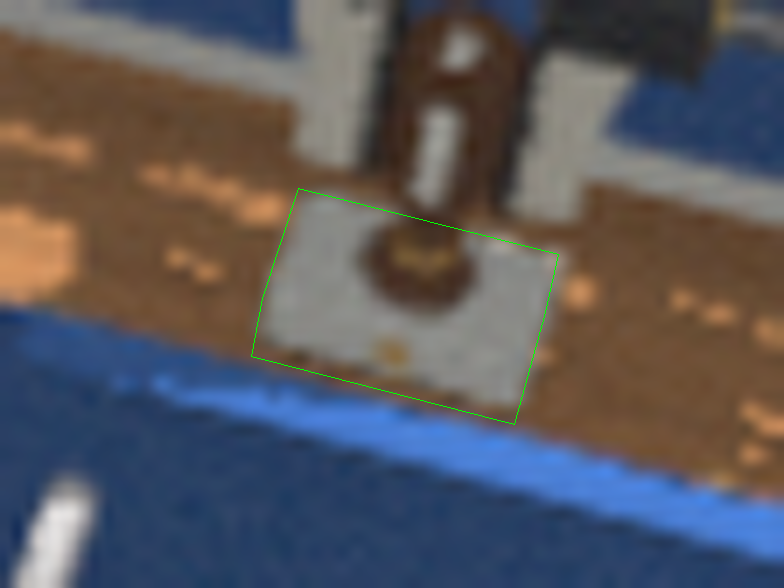

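>>> step_arm:
  deltas:
    - [0.2,0,0,0,0.85]
    - [0.4,0,0,0,0.85]
    - [0.6,0,0,0,0.85]
    - [0.8,0,0,0,0.85]
    - [1,0,0,0,0.85]
    - [1.1,0,0,0,0.85]
    - [1.2,0,0,0,0.85]
    - [1.2,0,0,0,0.85]
    - [1.2,0,0,0,0.85]
    - [1.2,0,0,0,0.85]

```text
t: 25.03
eef_pos: [0.5976, -0.0558, 0.0845]
ee_rot: [1.508, 1.569, -0.026]
force: [-0.3, 0.3, 5.5]
width: 0.0239
```

Run:
```python
from h import *
rel((*POC[5],.0847),jaw=-88)
print(get_state()['moment'])
```

```text
t 25.03 tcp [ 0.5976 -0.0558  0.0845] jaw -87.9 q6 1.37 q1 0.23 F [-0.3  0.3  5.5] w 0.0239 toolx [ 0.002 -0.    -1.   ]
-> [ 0.5985 -0.0556  0.0847] delta cm [-0.02  0.09 -0.02]
roll options deg [ 1.000e-01 -1.799e+02]
[0.10011107 0.11859479 0.02019422]
```

>>> step_arm:
  deltas:
    - [0,0,0,0,0.6]
    - [0,0,0,0,0.5]
    - [0,0,0,0,0.5]
    - [-1,0,0,0,0.5]
    - [-4,0,0,0,0.5]
    - [-8,0,0,0,0.5]
    - [-12,0,0,0,0.5]
    - [-12,0,0,0,0.5]
    - [-12,0,0,0,0.5]
    - [-12,0,0,0,0.5]

```text
t: 25.87
eef_pos: [0.5965, -0.0558, 0.2044]
ee_rot: [2.183, 1.57, 0.647]
force: [0.1, 0.1, -1.4]
width: 0.0436
```

```bash
sed -i 's/^PSI=np.radians(2.3); P2=np.array(\[.5985,-.0556\])/PSI=np.radians(2.3); P2=np.array([.5972,-.0558])/' h.py
python3 - <<'E'
from h import *
f=dict(np.load('/tmp/side0.npz'))
for nm,S,tk in (('S1',(.5424,.3922),(92,265)),('S2',(.5646,.3279),(320,272)),('S3',(.6002,.2689),(512,248)),):
    P=back(f,crop2px(tk,(205,170),8),.0505)[0,:2]; d=P-np.array(S); print(nm,'front vec',d.round(4),np.linalg.norm(d).round(4),'front ang',np.degrees(np.arctan2(d[1],d[0])).round(1),'yaw x',(np.degrees(np.arctan2(-d[1],-d[0]))).round(1))
rel((.5436,.3935,.22),(.5436,.3935,.107),jaw=115.2)
f=snap('side');a=f['pixels'];c=(180,260,310,440)
np.savez('/tmp/side7.npz',**f)
cv2.imwrite('pics/g7.png',cv2.resize(a[c[0]:c[1],c[2]:c[3]],None,fx=6,fy=6,interpolation=cv2.INTER_CUBIC)[...,::-1])
E
```

```text
S1 front vec [-0.0123  0.005 ] 0.0133 front ang 158.0 yaw x -22.0
S2 front vec [-0.004  -0.0127] 0.0133 front ang -107.5 yaw x 72.5
S3 front vec [ 0.0018 -0.0153] 0.0154 front ang -83.3 yaw x 96.7
t 25.87 tcp [ 0.5965 -0.0558  0.2044] jaw -88.0 q6 1.37 q1 0.23 F [ 0.1  0.1 -1.4] w 0.0436 toolx [ 0.001  0.001 -1.   ]
-> [0.5436 0.3935 0.22  ] delta cm [ -1.54  -3.7  -45.09]
-> [0.5436 0.3935 0.107 ] delta cm [  9.76  -3.71 -45.09]
roll options deg [156.8 -23.2]
```

View pics/g7.png

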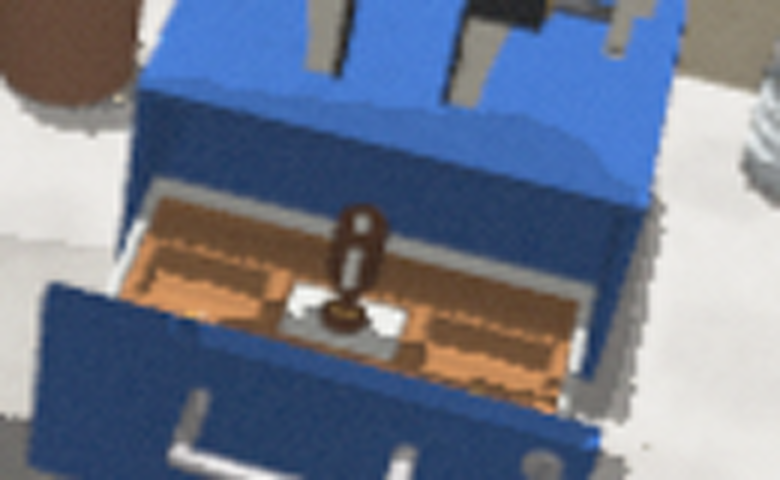

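>>> step_arm:
  deltas:
    - [-1.5,-0.4,-4,-4,0.5]
    - [-1.5,-0.8,-8,-8,0.5]
    - [-1.5,-1.2,-12,-12,0.5]
    - [-1.5,-1.6,-16,-16,0.5]
    - [-1.5,-2,-20,-20,0.5]
    - [-1.5,-2.3,-24,-23.2,0.5]
    - [-1.5,-2.6,-28,-23.2,0.5]
    - [-1.5,-2.9,-32,-23.2,0.5]
    - [-1.5,-3.2,-36,-23.2,0.5]
    - [-1.5,-3.4,-40,-23.2,0.5]

```text
t: 26.75
eef_pos: [0.5473, 0.3441, 0.2173]
ee_rot: [-1.212, 1.568, -2.342]
force: [1.4, -1.1, 0.3]
width: 0.0439
```

>>> step_arm:
  deltas:
    - [0,0,0,0,0.5]
    - [0,0,0,0,0.5]
    - [0,0,0,0,0.5]
    - [0,0,0,0,0.5]
    - [0,0,0,0,0.5]
    - [0,0,0,0,0.5]
    - [0,0,0,0,0.5]
    - [0,0,0,0,0.5]
    - [0,0,0,0,0.5]
    - [0,0,0,0,0.5]

```text
t: 27.58
eef_pos: [0.5487, 0.3424, 0.2189]
ee_rot: [1.964, 1.571, 0.834]
force: [0.0, -0.1, -0.1]
width: 0.0439
```

Run:
```python
from h import *
rel((.5436,.3935,.22),(.5436,.3935,.110),jaw=115.2)
f=snap('top','top8.png');np.savez('/tmp/top8.npz',**f)
f=snap('side','side8.png');np.savez('/tmp/side8.npz',**f)
```

```text
t 27.58 tcp [0.5487 0.3424 0.2189] jaw -64.8 q6 1.15 q1 0.86 F [ 0.  -0.1 -0.1] w 0.0439 toolx [ 0.  0. -1.]
-> [0.5436 0.3935 0.22  ] delta cm [-0.11  1.72 -4.83]
-> [0.5436 0.3935 0.11  ] delta cm [10.89  1.72 -4.83]
roll options deg [-180.    0.]
```

View pics/side8.png

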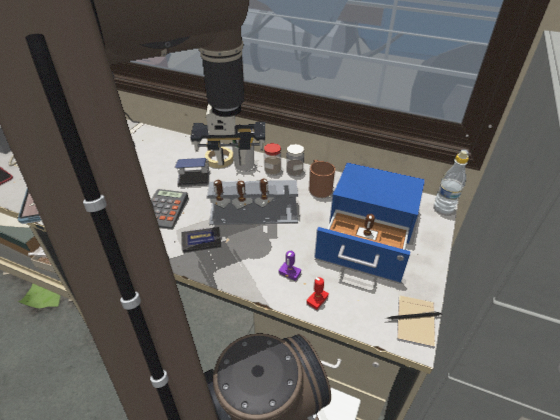

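>>> step_arm:
  deltas:
    - [0,1,-2.5,0,0.5]
    - [0,1.7,-4.8,0,0.5]
    - [3,1.7,-4.8,0,0.5]
    - [6,1.7,-4.8,0,0.5]
    - [8.5,1.7,-4.8,0,0.5]
    - [10,1.7,-4.8,0,0.5]
    - [10.9,1.7,-4.8,0,0.5]
    - [10.9,1.7,-4.8,0,0.5]
    - [10.9,1.7,-4.8,0,0.5]
    - [10.9,1.7,-4.8,0,0.5]

```text
t: 28.52
eef_pos: [0.5442, 0.394, 0.1112]
ee_rot: [1.853, 1.569, 0.723]
force: [0.8, -0.7, 0.7]
width: 0.0437
```

Run:
```python
from h import *
rel((.5436,.3935,.110),jaw=115.2)
f=snap('side');a=f['pixels'];c=(160,240,190,300)
cv2.imwrite('pics/g9.png',cv2.resize(a[c[0]:c[1],c[2]:c[3]],None,fx=7,fy=7,interpolation=cv2.INTER_CUBIC)[...,::-1])
```

```text
t 28.52 tcp [0.5442 0.394  0.1112] jaw -64.7 q6 1.09 q1 0.92 F [ 0.8 -0.7  0.7] w 0.0437 toolx [ 0.002  0.001 -1.   ]
-> [0.5436 0.3935 0.11  ] delta cm [ 0.12 -0.07  0.02]
roll options deg [-1.799e+02  1.000e-01]
```

View pics/g9.png

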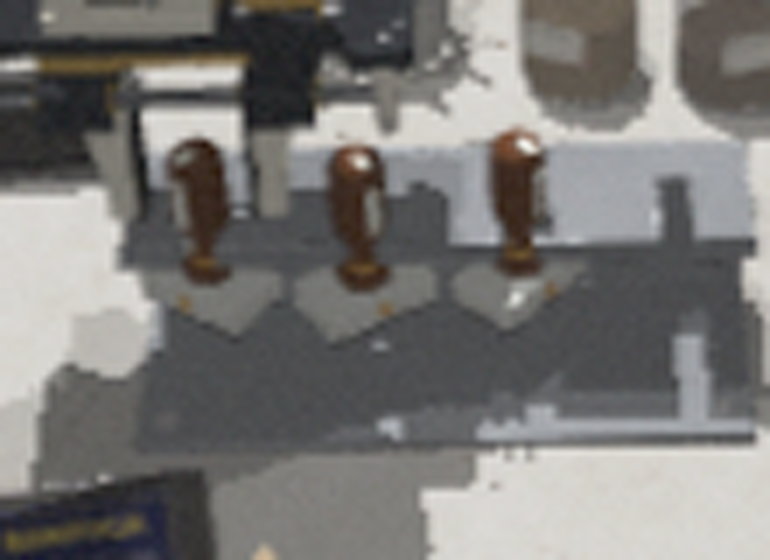

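>>> step_arm:
  deltas:
    - [0,0,0,0,0.7]
    - [0,0,0,0,0.85]
    - [0,0,0,0,0.85]
    - [0,0,0,0,0.85]
    - [0,0,0,0,0.85]
    - [0,0,0,0,0.85]
    - [-0.5,0,0,0,0.85]
    - [-1,0,0,0,0.85]
    - [-1.35,0,0,0,0.85]
    - [-1.35,0,0,0,0.85]
  squeeze: 50

```text
t: 29.4
eef_pos: [0.5438, 0.3937, 0.1243]
ee_rot: [1.906, 1.569, 0.776]
force: [-0.7, 1.0, -0.2]
width: 0.024
```

Run:
```python
from h import *
rel()
f=snap('side');a=f['pixels'];c=(160,240,190,300)
cv2.imwrite('pics/g10.png',cv2.resize(a[c[0]:c[1],c[2]:c[3]],None,fx=7,fy=7,interpolation=cv2.INTER_CUBIC)[...,::-1])
```

```text
t 29.40 tcp [0.5438 0.3937 0.1243] jaw -64.8 q6 1.09 q1 0.92 F [-0.7  1.  -0.2] w 0.0240 toolx [ 0.001  0.001 -1.   ]
```

View pics/g10.png

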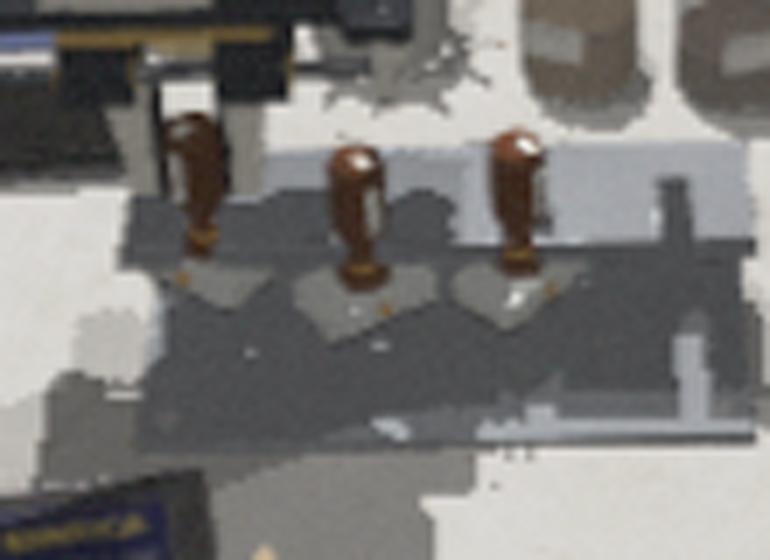

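>>> step_arm:
  deltas:
    - [0,-1,0,0,0.85]
    - [0,-2.2,0,0,0.85]
    - [0,-3.6,0,0,0.85]
    - [0,-5,0,0,0.85]
    - [0,-6.4,0,0,0.85]
    - [0,-7.8,0,0,0.85]
    - [0,-8.2,0,0,0.85]
    - [-2,-8.2,0,0,0.85]
    - [-5,-8.2,0,0,0.85]
    - [-8.5,-8.2,0,0,0.85]

```text
t: 30.28
eef_pos: [0.4682, 0.3573, 0.2075]
ee_rot: [-1.127, 1.567, -2.257]
force: [0.2, 0.4, -0.5]
width: 0.0242
```

Run:
```python
from h import *
rel((.689,-.052,.212),(.689,-.052,.1875),jaw=-40)
f=snap('side','side11.png')
```

```text
t 30.28 tcp [0.4682 0.3573 0.2075] jaw -64.8 q6 1.03 q1 0.98 F [ 0.2  0.4 -0.5] w 0.0242 toolx [-0.003 -0.003 -1.   ]
-> [ 0.689 -0.052  0.212] delta cm [-0.38  2.51 46.44]
-> [ 0.689  -0.052   0.1875] delta cm [ 2.07  2.52 46.44]
roll options deg [-24.8 155.2]
```

View pics/side11.png

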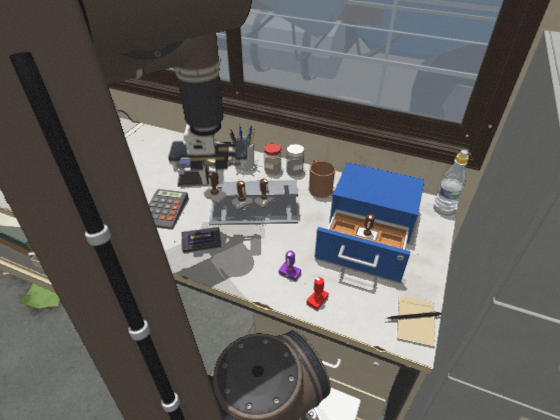

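>>> step_arm:
  deltas:
    - [-1.5,0.2,4,-4,0.85]
    - [-1.5,0.5,8,-8,0.85]
    - [-1.5,0.7,12,-12,0.85]
    - [-1.5,0.9,16,-16,0.85]
    - [-1.5,1.1,20,-20,0.85]
    - [-1.5,1.3,24,-24.8,0.85]
    - [-1.5,1.5,28,-24.8,0.85]
    - [-1.5,1.7,32,-24.8,0.85]
    - [-1.5,2,36,-24.8,0.85]
    - [-1.5,2.2,40,-24.8,0.85]

```text
t: 31.17
eef_pos: [0.6604, 0.0041, 0.223]
ee_rot: [1.209, 1.571, 0.512]
force: [1.3, 0.4, -0.3]
width: 0.0241
```

>>> step_arm:
  deltas:
    - [0,0,0,0,0.85]
    - [0,0,0,0,0.85]
    - [0,0,0,0,0.85]
    - [0,0,0,0,0.85]
    - [0,0,0,0,0.85]
    - [0,0,0,0,0.85]
    - [0,0,0,0,0.85]
    - [0,0,0,0,0.85]
    - [0,0,0,0,0.85]
    - [0,0,0,0,0.85]

```text
t: 32.0
eef_pos: [0.6597, 0.0062, 0.2234]
ee_rot: [1.055, 1.571, 0.358]
force: [0.1, 0.1, -1.0]
width: 0.0242
```

Run:
```python
from h import *
rel((.689,-.052,.212),(.689,-.052,.187),jaw=-40)
look('v11',2.3,dz=.0688)
```

```text
t 32.00 tcp [0.6597 0.0062 0.2234] jaw -39.9 q6 2.14 q1 0.30 F [ 0.1  0.1 -1. ] w 0.0242 toolx [ 0.  0. -1.]
-> [ 0.689 -0.052  0.212] delta cm [ 1.14 -2.58  5.98]
-> [ 0.689 -0.052  0.187] delta cm [ 3.64 -2.59  5.98]
roll options deg [ 1.000e-01 -1.799e+02]
```

View pics/v11.png

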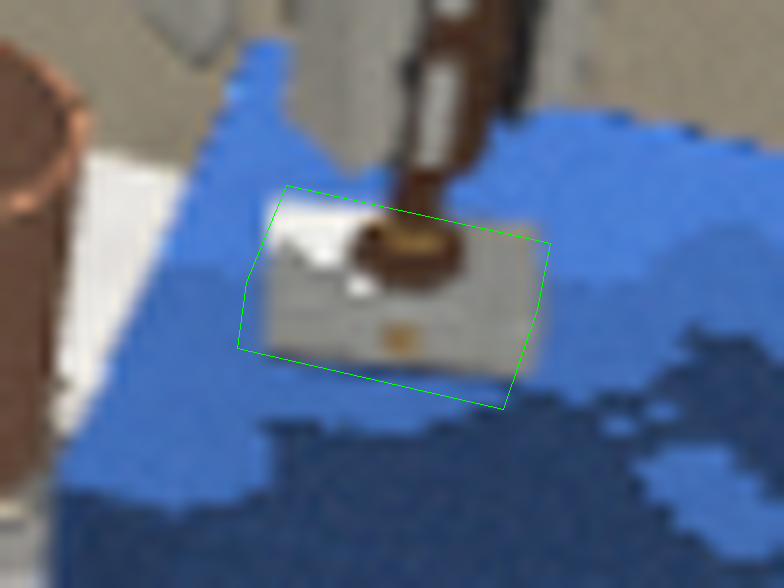

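```bash
cat >> h.py <<'E'
def slopes(f,x,y,z):
    for yaw in range(-10,26,2):
        P=boxpts(x,y,np.radians(yaw),z,z+.017); uv=proj(f,P)
        # bottom front edge: idx0,1 (a=-hx) z0 ; back top: idx 6,7
        b=uv[0]-uv[1]; t=uv[6]-uv[7]
        print(yaw,'bot %.3f top %.3f'%(b[1]/b[0],t[1]/t[0]), end=' | ')
    print()
E
python3 - <<'E'
from h import *
slopes(dict(np.load('/tmp/v11.npz')),.6597,.0062,.1546)
slopes(dict(np.load('/tmp/v11.npz')),.689,-.052,.12)
E
```

```text
-10 bot 0.378 top 0.363 | -8 bot 0.352 top 0.339 | -6 bot 0.326 top 0.314 | -4 bot 0.302 top 0.291 | -2 bot 0.278 top 0.268 | 0 bot 0.254 top 0.245 | 2 bot 0.231 top 0.223 | 4 bot 0.209 top 0.201 | 6 bot 0.186 top 0.180 | 8 bot 0.164 top 0.159 | 10 bot 0.142 top 0.137 | 12 bot 0.121 top 0.117 | 14 bot 0.099 top 0.096 | 16 bot 0.077 top 0.075 | 18 bot 0.056 top 0.054 | 20 bot 0.034 top 0.033 | 22 bot 0.012 top 0.012 | 24 bot -0.010 top -0.010 | 
-10 bot 0.378 top 0.365 | -8 bot 0.353 top 0.340 | -6 bot 0.328 top 0.316 | -4 bot 0.304 top 0.293 | -2 bot 0.280 top 0.270 | 0 bot 0.257 top 0.248 | 2 bot 0.234 top 0.226 | 4 bot 0.211 top 0.204 | 6 bot 0.189 top 0.182 | 8 bot 0.167 top 0.161 | 10 bot 0.145 top 0.140 | 12 bot 0.123 top 0.119 | 14 bot 0.101 top 0.097 | 16 bot 0.079 top 0.076 | 18 bot 0.057 top 0.055 | 20 bot 0.035 top 0.034 | 22 bot 0.012 top 0.012 | 24 bot -0.010 top -0.010 |
```

>>> step_arm:
  deltas:
    - [0,-1,2.5,4,0.85]
    - [0,-2,5,8,0.85]
    - [0,-2.6,6,11.2,0.85]
    - [1,-2.6,6,11.2,0.85]
    - [2.5,-2.6,6,11.2,0.85]
    - [3.2,-2.6,6,11.2,0.85]
    - [3.5,-2.6,6,11.2,0.85]
    - [3.6,-2.6,6,11.2,0.85]
    - [3.6,-2.6,6,11.2,0.85]
    - [3.6,-2.6,6,11.2,0.85]

```text
t: 32.88
eef_pos: [0.6885, -0.0522, 0.1882]
ee_rot: [-1.133, 1.57, -2.024]
force: [-3.3, -0.0, 4.2]
width: 0.0243
```

>>> step_arm:
  deltas:
    - [0,0,0,0,0.6]
    - [0,0,0,0,0.45]
    - [0,0,0,0,0.45]
    - [0,0,0,7,0.45]
    - [0,0,0,14,0.45]
    - [0,0,0,21,0.45]
    - [0,0,0,28,0.45]
    - [0,0,0,35,0.45]
    - [0,0,0,42,0.45]
    - [0,0,0,49,0.45]
  squeeze: 5

```text
t: 33.72
eef_pos: [0.6891, -0.0524, 0.187]
ee_rot: [-1.309, 1.571, -3.062]
force: [-0.2, -0.3, 0.9]
width: 0.048
```

>>> step_arm:
  deltas:
    - [0,0,0,7,0.45]
    - [0,0,0,14,0.45]
    - [0,0,0,21,0.45]
    - [0,0,0,28,0.45]
    - [0,0,0,35,0.45]
    - [0,0,0,41,0.6]
    - [0,0,0,41,0.8]
    - [0,0,0,41,0.8]
    - [0,0,0,41,0.8]
    - [0,0,0,41,0.8]

```text
t: 34.55
eef_pos: [0.689, -0.0525, 0.1871]
ee_rot: [-0.681, 1.571, 3.141]
force: [0.8, -0.2, 0.2]
width: 0.025
```

>>> step_arm:
  deltas:
    - [0,0,0,0,0.8]
    - [0,0,0,0,0.5]
    - [0,0,0,0,0.45]
    - [0,0,0,-7,0.45]
    - [0,0,0,-14,0.45]
    - [0,0,0,-21,0.45]
    - [0,0,0,-28,0.45]
    - [0,0,0,-35,0.45]
    - [0,0,0,-42,0.45]
    - [0,0,0,-49,0.45]

```text
t: 35.38
eef_pos: [0.6892, -0.0525, 0.1873]
ee_rot: [1.598, 1.571, -0.004]
force: [-0.2, -0.1, -0.3]
width: 0.0482
```

>>> step_arm:
  deltas:
    - [0,0,0,-4,0.6]
    - [0,0,0,-4,0.8]
    - [0,0,0,-4,0.85]
    - [0,0,0,-4,0.85]
    - [0,0,0,-4,0.85]
    - [0,0,0,-4,0.85]
    - [0,0,0,-4,0.85]
    - [0,0,0,-4,0.85]
    - [0,0,0,-4,0.85]
    - [0,0,0,-4,0.85]
  squeeze: 50

```text
t: 36.22
eef_pos: [0.6891, -0.0525, 0.1872]
ee_rot: [-1.275, 1.571, -2.814]
force: [-0.3, 0.1, 0.4]
width: 0.0242
```

Run:
```python
from h import *
rel((*POC[4],.22),jaw=-87.7)
look('v12',2.3,dz=.0688)
```

```text
t 36.22 tcp [ 0.6891 -0.0525  0.1872] jaw -88.2 q6 1.40 q1 0.21 F [-0.3  0.1  0.4] w 0.0242 toolx [-0. -0. -1.]
-> [0.5945 0.0121 0.22  ] delta cm [-3.28 -9.25 -6.77]
roll options deg [ -0.5 179.5]
```

View pics/v12.png

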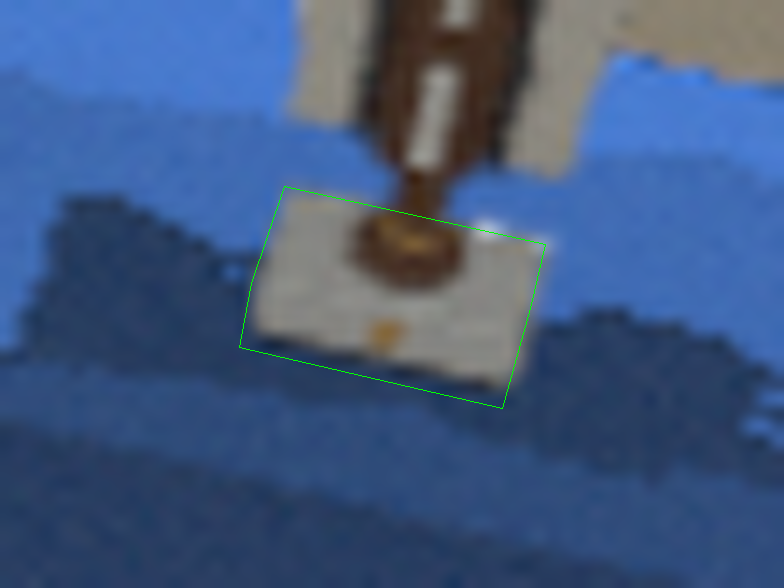

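>>> step_arm:
  deltas:
    - [-1.5,0,0,0,0.85]
    - [-2.5,-1,-1,0,0.85]
    - [-2.5,-3.5,-3,1,0.85]
    - [-2.5,-6.5,-5,1,0.85]
    - [-2.5,-9.25,-6.77,1,0.85]
    - [-2,-9.25,-6.77,1,0.85]
    - [-1,-9.25,-6.77,1,0.85]
    - [2,-9.25,-6.77,1,0.85]
    - [5,-9.25,-6.77,1,0.85]
    - [5,-9.25,-6.77,1,0.85]

```text
t: 37.1
eef_pos: [0.591, 0.0114, 0.1312]
ee_rot: [-1.435, 1.562, -2.993]
force: [-1.0, -1.3, -2.2]
width: 0.0239
```

>>> step_arm:
  deltas:
    - [1,0,0,0,0.85]
    - [2,0,0,0,0.85]
    - [2.5,0,0,0,0.85]
    - [2.7,0,0,0,0.85]
    - [2.7,0,0,0,0.85]
    - [2.7,0,0,0,0.85]
    - [2.7,0,0,0,0.85]
    - [2.7,0,0,0,0.85]
    - [2.7,0,0,0,0.85]
    - [2.7,0,0,0,0.85]

```text
t: 37.93
eef_pos: [0.5946, 0.0122, 0.1106]
ee_rot: [1.851, 1.57, 0.295]
force: [0.4, 0.4, -1.7]
width: 0.0243
```

Run:
```python
from h import *
rel((*POC[4],.0872),jaw=-88)
look('v13',2.3,dz=.0672,S=14)
```

```text
t 37.93 tcp [0.5946 0.0122 0.1106] jaw -89.2 q6 1.24 q1 0.35 F [ 0.4  0.4 -1.7] w 0.0243 toolx [ 0.001  0.    -1.   ]
-> [0.5945 0.0121 0.0872] delta cm [ 2.34 -0.01  0.01]
roll options deg [ -1.2 178.8]
```

View pics/v13.png

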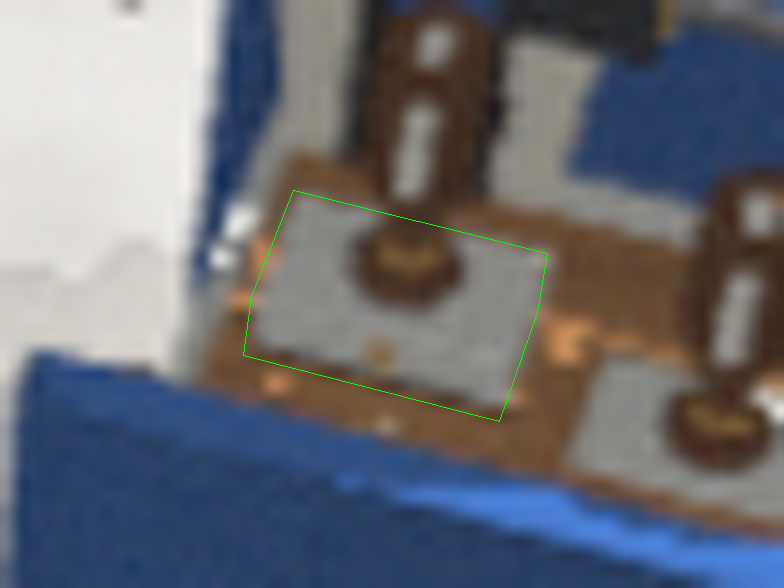

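Aligned over pocket 4; descend, watching the force.

>>> step_arm:
  deltas:
    - [0.3,0,0,0,0.85]
    - [0.6,0,0,0,0.85]
    - [0.8,0,0,0,0.85]
    - [1,0,0,0,0.85]
    - [1.2,0,0,0,0.85]
    - [1.2,0,0,0,0.85]
    - [1.2,0,0,0,0.85]
    - [1.2,0,0,0,0.85]
    - [1.2,0,0,0,0.85]
    - [1.2,0,0,0,0.85]

```text
t: 38.82
eef_pos: [0.5945, 0.0122, 0.0984]
ee_rot: [1.837, 1.571, 0.281]
force: [-0.8, 0.2, -1.8]
width: 0.0238
```

>>> step_arm:
  deltas:
    - [0.3,0,0,0,0.85]
    - [0.6,0,0,0,0.85]
    - [0.8,0,0,0,0.85]
    - [1,0,0,0,0.85]
    - [1.1,0,0,0,0.85]
    - [1.25,0,0,0,0.85]
    - [1.25,0,0,0,0.85]
    - [1.25,0,0,0,0.85]
    - [1.25,0,0,0,0.85]
    - [1.25,0,0,0,0.85]

```text
t: 39.65
eef_pos: [0.5959, 0.0123, 0.0871]
ee_rot: [1.58, 1.568, 0.025]
force: [-0.1, -0.2, 6.6]
width: 0.0246
```

>>> step_arm:
  deltas:
    - [0,0,0,0,0.6]
    - [0,0,0,0,0.5]
    - [0,0,0,0,0.5]
    - [-1,0,0,0,0.5]
    - [-4,0,0,0,0.5]
    - [-8,0,0,0,0.5]
    - [-12,0,0,0,0.5]
    - [-13,0,0,0,0.5]
    - [-13,0,0,0,0.5]
    - [-13,0,0,0,0.5]

```text
t: 40.48
eef_pos: [0.5947, 0.0123, 0.2172]
ee_rot: [1.975, 1.568, 0.418]
force: [0.3, 0.4, -0.8]
width: 0.0442
```

Run:
```python
from h import *
rel((.5662,.329,.22),(.5662,.329,.110),jaw=115.2)
f=snap('side','side14.png');a=f['pixels'];np.savez('/tmp/side14.npz',**f)
c=(165,265,195,440)
cv2.imwrite('pics/g14.png',cv2.resize(a[c[0]:c[1],c[2]:c[3]],None,fx=3.2,fy=3.2,interpolation=cv2.INTER_CUBIC)[...,::-1])
```

```text
t 40.48 tcp [0.5947 0.0123 0.2172] jaw -89.2 q6 1.24 q1 0.35 F [ 0.3  0.4 -0.8] w 0.0442 toolx [ 0.002  0.001 -1.   ]
-> [0.5662 0.329  0.22  ] delta cm [ -0.25  -2.38 -31.71]
-> [0.5662 0.329  0.11  ] delta cm [ 10.75  -2.41 -31.7 ]
roll options deg [155.6 -24.4]
```

View pics/g14.png

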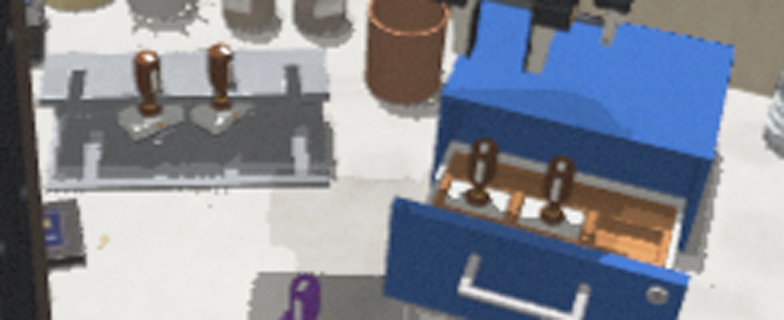

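>>> step_arm:
  deltas:
    - [-0.3,-0.3,-4,-4,0.5]
    - [-0.3,-0.6,-8,-8,0.5]
    - [-0.3,-0.9,-12,-12,0.5]
    - [-0.3,-1.2,-16,-16,0.5]
    - [-0.3,-1.5,-20,-20,0.5]
    - [-0.3,-1.8,-24,-24.4,0.5]
    - [-0.3,-2.1,-28,-24.4,0.5]
    - [-0.3,-2.4,-31.7,-24.4,0.5]
    - [-0.3,-2.4,-31.7,-24.4,0.5]
    - [-0.3,-2.4,-31.7,-24.4,0.5]

```text
t: 41.37
eef_pos: [0.5646, 0.3303, 0.2164]
ee_rot: [-1.262, 1.567, -2.39]
force: [-0.4, -0.3, -0.7]
width: 0.0436
```

Run:
```python
from h import *
rel((.5662,.329,.110),jaw=115.2)
```

```text
t 41.37 tcp [0.5646 0.3303 0.2164] jaw -64.6 q6 1.19 q1 0.83 F [-0.4 -0.3 -0.7] w 0.0436 toolx [-0.003 -0.003 -1.   ]
-> [0.5662 0.329  0.11  ] delta cm [10.64  0.12  0.18]
roll options deg [-179.8    0.2]
```

>>> step_arm:
  deltas:
    - [1,0,0,0,0.5]
    - [4,0,0,0,0.5]
    - [7,0,0,0,0.5]
    - [9,0,0,0,0.5]
    - [10.3,0,0,0,0.5]
    - [11,0,0,0,0.5]
    - [11,0,0,0,0.5]
    - [11,0,0,0,0.7]
    - [11,0,0,0,0.85]
    - [11,0,0,0,0.85]
  squeeze: 50

```text
t: 42.2
eef_pos: [0.5664, 0.329, 0.11]
ee_rot: [1.864, 1.569, 0.734]
force: [-0.1, -0.2, 0.4]
width: 0.029
```

>>> step_arm:
  deltas:
    - [0,0,0,0,0.85]
    - [0,0,0,0,0.85]
    - [0,0,0,0,0.85]
    - [-0.5,0,0,0,0.85]
    - [-1,0,0,0,0.85]
    - [-1.3,0,0,0,0.85]
    - [-1.3,0,0,0,0.85]
    - [-1.3,0,0,0,0.85]
    - [-1.3,0,0,0,0.85]
    - [-1.3,0,0,0,0.85]

```text
t: 43.03
eef_pos: [0.5656, 0.3287, 0.1214]
ee_rot: [-1.392, 1.57, -2.522]
force: [0.0, -0.3, -1.1]
width: 0.0244
```

Run:
```python
from h import *
rel()
f=snap('side');a=f['pixels'];c=(160,240,190,300)
cv2.imwrite('pics/g15.png',cv2.resize(a[c[0]:c[1],c[2]:c[3]],None,fx=7,fy=7,interpolation=cv2.INTER_CUBIC)[...,::-1])
```

```text
t 43.03 tcp [0.5656 0.3287 0.1214] jaw -64.8 q6 1.19 q1 0.82 F [ 0.  -0.3 -1.1] w 0.0244 toolx [-0. -0. -1.]
```

View pics/g15.png

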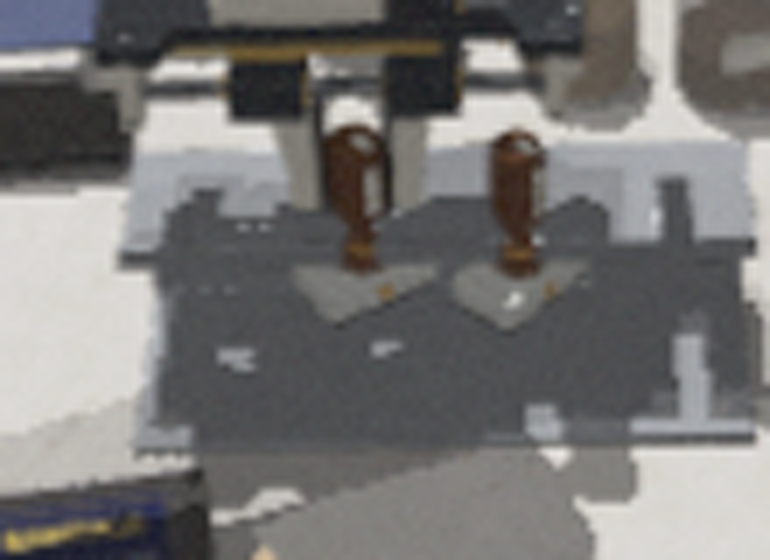

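>>> step_arm:
  deltas:
    - [-0.1,-1,0,0,0.85]
    - [-0.1,-2.2,0,0,0.85]
    - [-0.1,-3.6,0,0,0.85]
    - [-0.1,-5,0,0,0.85]
    - [-0.1,-6.4,0,0,0.85]
    - [-0.1,-7.8,0,0,0.85]
    - [-0.1,-8.2,0,0,0.85]
    - [-2,-8.2,0,0,0.85]
    - [-5,-8.2,0,0,0.85]
    - [-10,-8.2,0,0,0.85]

```text
t: 43.92
eef_pos: [0.49, 0.2925, 0.2117]
ee_rot: [-1.267, 1.565, -2.398]
force: [0.8, 1.1, -1.5]
width: 0.024
```

Run:
```python
from h import *
rel((.689,-.0525,.22),(.689,-.0525,.187),jaw=-64.8-70)
look('v15',72,dz=.0675)
```

```text
t 43.92 tcp [0.49   0.2925 0.2117] jaw -64.8 q6 1.13 q1 0.88 F [ 0.8  1.1 -1.5] w 0.0240 toolx [-0.004 -0.004 -1.   ]
-> [ 0.689  -0.0525  0.22  ] delta cm [-0.78  3.29 39.69]
-> [ 0.689  -0.0525  0.187 ] delta cm [ 2.52  3.31 39.69]
roll options deg [  70. -110.]
```

View pics/v15.png

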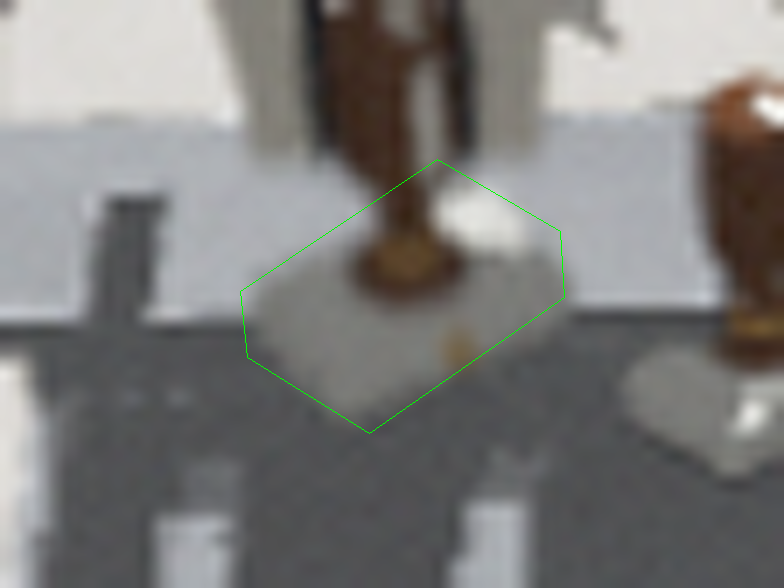

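```bash
sed -i 's/def slopes(f,x,y,z):/def slopes(f,x,y,z,rng=range(-10,26,2)):/; s/for yaw in range(-10,26,2):/for yaw in rng:/' h.py
python3 - <<'E'
from h import *
slopes(dict(np.load('/tmp/v15.npz')),.49,.2925,.1442,range(44,112,4))
E
```

```text
44 bot -0.244 top -0.235 | 48 bot -0.295 top -0.284 | 52 bot -0.349 top -0.336 | 56 bot -0.406 top -0.391 | 60 bot -0.469 top -0.450 | 64 bot -0.537 top -0.514 | 68 bot -0.613 top -0.586 | 72 bot -0.698 top -0.667 | 76 bot -0.797 top -0.759 | 80 bot -0.914 top -0.867 | 84 bot -1.054 top -0.997 | 88 bot -1.229 top -1.156 | 92 bot -1.456 top -1.360 | 96 bot -1.765 top -1.633 | 100 bot -2.215 top -2.020 | 104 bot -2.941 top -2.621 | 108 bot -4.333 top -3.697 |
```

>>> step_arm:
  deltas:
    - [0,0.4,4,7,0.85]
    - [0,0.7,8,14,0.85]
    - [0,1,12,21,0.85]
    - [0,1.3,16,28,0.85]
    - [0,1.6,20,35,0.85]
    - [0,2,24,42,0.85]
    - [0,2.3,28,49,0.85]
    - [0,2.7,32,56,0.85]
    - [0,3,36,60,0.85]
    - [0,3.3,39.7,60,0.85]

```text
t: 44.8
eef_pos: [0.6916, -0.0534, 0.2132]
ee_rot: [1.856, 1.57, -0.327]
force: [1.1, 0.4, -0.9]
width: 0.0241
```

>>> step_arm:
  deltas:
    - [0,0,0,0,0.85]
    - [0,0,0,0,0.85]
    - [0,0,0,0,0.85]
    - [0,0,0,0,0.85]
    - [0,0,0,0,0.85]
    - [0,0,0,0,0.85]
    - [0,0,0,0,0.85]
    - [0,0,0,0,0.85]
    - [0,0,0,0,0.85]
    - [0,0,0,0,0.85]

```text
t: 45.63
eef_pos: [0.6907, -0.051, 0.2135]
ee_rot: [2.578, 1.571, 0.401]
force: [-0.7, 0.1, -1.0]
width: 0.0242
```

Run:
```python
from h import *
rel((.689,-.0525,.187),jaw=-124.8)
look('v16',2.3,dz=.0675)
```

```text
t 45.63 tcp [ 0.6907 -0.051   0.2135] jaw -124.7 q6 0.76 q1 0.21 F [-0.7  0.1 -1. ] w 0.0242 toolx [ 0.  0. -1.]
-> [ 0.689  -0.0525  0.187 ] delta cm [ 2.65 -0.05  0.23]
roll options deg [ 1.000e-01 -1.799e+02]
```

View pics/v16.png

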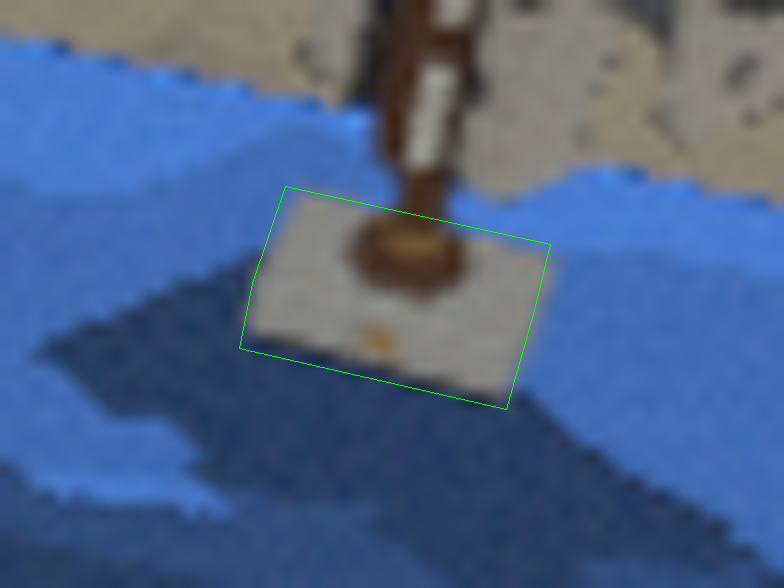

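>>> step_arm:
  deltas:
    - [0.5,0,0.2,-2.5,0.85]
    - [1.5,0,0.2,-2.5,0.85]
    - [2.2,0,0.2,-2.5,0.85]
    - [2.5,0,0.2,-2.5,0.85]
    - [2.65,0,0.2,-2.5,0.85]
    - [2.65,0,0.2,-2.5,0.85]
    - [2.65,0,0.2,-2.5,0.6]
    - [2.65,0,0.2,-2.5,0.45]
    - [2.65,0,0.2,-2.5,0.45]
    - [2.65,0,0.2,-9.5,0.45]
  squeeze: 50

```text
t: 46.52
eef_pos: [0.6895, -0.0529, 0.1864]
ee_rot: [-0.911, 1.57, -2.925]
force: [0.2, 0.2, 0.4]
width: 0.0448
```

>>> step_arm:
  deltas:
    - [0,0,0,-7,0.45]
    - [0,0,0,-14,0.45]
    - [0,0,0,-21,0.45]
    - [0,0,0,-28,0.45]
    - [0,0,0,-35,0.45]
    - [0,0,0,-42,0.45]
    - [0,0,0,-49,0.45]
    - [0,0,0,-56,0.45]
    - [0,0,0,-63,0.45]
    - [0,0,0,-70,0.45]
  squeeze: 5

```text
t: 47.35
eef_pos: [0.6896, -0.0529, 0.1863]
ee_rot: [-2.206, 1.57, -2.991]
force: [0.7, -0.3, 0.1]
width: 0.0481
```

>>> step_arm:
  deltas:
    - [0,0,0,-7,0.45]
    - [0,0,0,-13,0.55]
    - [0,0,0,-13,0.7]
    - [0,0,0,-13,0.8]
    - [0,0,0,-13,0.8]
    - [0,0,0,-13,0.8]
    - [0,0,0,-13,0.6]
    - [0,0,0,-13,0.45]
    - [0,0,0,-13,0.45]
    - [0,0,0,-6,0.45]

```text
t: 48.18
eef_pos: [0.6897, -0.0529, 0.187]
ee_rot: [0.829, 1.571, 0.145]
force: [0.1, 0.4, 0.2]
width: 0.0449
```

Run:
```python
from h import *
rel(jaw=-88)
```

```text
t 48.18 tcp [ 0.6897 -0.0529  0.187 ] jaw -39.2 q6 2.25 q1 0.20 F [0.1 0.4 0.2] w 0.0449 toolx [ 0.  0. -1.]
roll options deg [  48.8 -131.2]
```

>>> step_arm:
  deltas:
    - [0,0,0,7,0.45]
    - [0,0,0,14,0.45]
    - [0,0,0,21,0.45]
    - [0,0,0,28,0.45]
    - [0,0,0,35,0.45]
    - [0,0,0,42,0.45]
    - [0,0,0,48.8,0.6]
    - [0,0,0,48.8,0.8]
    - [0,0,0,48.8,0.85]
    - [0,0,0,48.8,0.85]
  squeeze: 50

```text
t: 49.02
eef_pos: [0.6896, -0.0529, 0.187]
ee_rot: [1.952, 1.571, 0.419]
force: [-0.4, 0.7, 0.6]
width: 0.027
```

>>> step_arm:
  deltas:
    - [0,0,0,0,0.85]
    - [0,0,0,0,0.85]
    - [0,0,0,0,0.85]
    - [-1,0,0,0,0.85]
    - [-2.5,0,0,0,0.85]
    - [-2.5,0,0,0,0.85]
    - [-2.5,0,0,0,0.85]
    - [-2.5,0,0,0,0.85]
    - [-2.5,0,0,0,0.85]
    - [-2.5,0,0,0,0.85]

```text
t: 49.85
eef_pos: [0.6892, -0.0529, 0.2111]
ee_rot: [-1.561, 1.57, -3.098]
force: [-0.3, -0.1, -1.4]
width: 0.024
```

Run:
```python
from h import *
print(POC[6])
rel((*POC[6],.22),(*POC[6],.11),jaw=-88)
look('v17',2.3,dz=.067)
```

```text
[ 0.59992896 -0.12374522]
t 49.85 tcp [ 0.6892 -0.0529  0.2111] jaw -88.1 q6 1.40 q1 0.20 F [-0.3 -0.1 -1.4] w 0.0240 toolx [-0.001 -0.    -1.   ]
-> [ 0.5999 -0.1237  0.22  ] delta cm [-0.88 -9.16  6.78]
-> [ 0.5999 -0.1237  0.11  ] delta cm [10.12 -9.15  6.78]
roll options deg [-1.000e-01  1.799e+02]
```

View pics/v17.png

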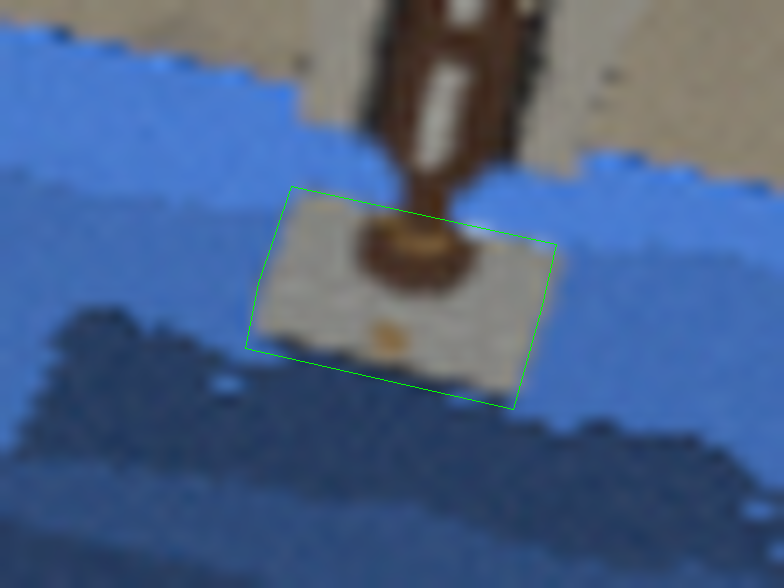

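>>> step_arm:
  deltas:
    - [0,-2,1.5,0,0.85]
    - [0,-5,3.5,0,0.85]
    - [0,-8,5.8,0,0.85]
    - [0,-9.15,6.78,0,0.85]
    - [2,-9.15,6.78,0,0.85]
    - [5,-9.15,6.78,0,0.85]
    - [8,-9.15,6.78,0,0.85]
    - [10,-9.15,6.78,0,0.85]
    - [10,-9.15,6.78,0,0.85]
    - [10,-9.15,6.78,0,0.85]

```text
t: 50.73
eef_pos: [0.6, -0.1239, 0.1112]
ee_rot: [-1.386, 1.568, -2.922]
force: [-0.0, -0.4, -0.4]
width: 0.0243
```

>>> step_arm:
  deltas:
    - [0,0,0,0,0.85]
    - [0,0,0,0,0.85]
    - [0,0,0,0,0.85]
    - [0,0,0,0,0.85]
    - [0,0,0,0,0.85]
    - [0,0,0,0,0.85]
    - [0,0,0,0,0.85]
    - [0,0,0,0,0.85]
    - [0,0,0,0,0.85]
    - [0,0,0,0,0.85]

```text
t: 51.57
eef_pos: [0.6004, -0.1237, 0.1119]
ee_rot: [-1.417, 1.571, -2.954]
force: [-0.0, -0.5, -0.7]
width: 0.0245
```

Run:
```python
from h import *
rel((*POC[6],.087),jaw=-88)
look('v18',2.3,dz=.067)
```

```text
t 51.57 tcp [ 0.6004 -0.1237  0.1119] jaw -88.1 q6 1.49 q1 0.11 F [-0.  -0.5 -0.7] w 0.0245 toolx [-0. -0. -1.]
-> [ 0.5999 -0.1237  0.087 ] delta cm [ 2.49 -0.05 -0.  ]
roll options deg [-1.000e-01  1.799e+02]
```

View pics/v18.png

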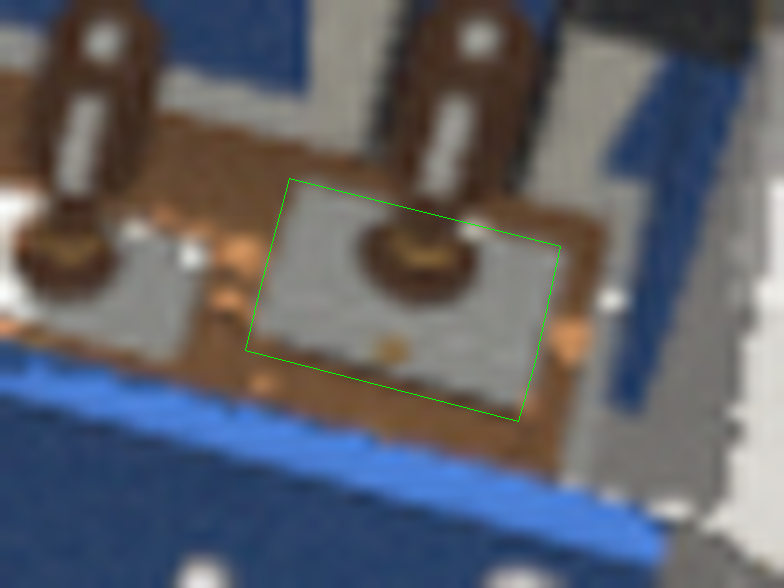

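>>> step_arm:
  deltas:
    - [0.3,-0.05,0,0,0.85]
    - [0.6,-0.05,0,0,0.85]
    - [0.8,-0.05,0,0,0.85]
    - [1,-0.05,0,0,0.85]
    - [1.2,-0.05,0,0,0.85]
    - [1.3,-0.05,0,0,0.85]
    - [1.3,-0.05,0,0,0.85]
    - [1.3,-0.05,0,0,0.85]
    - [1.3,-0.05,0,0,0.85]
    - [1.3,-0.05,0,0,0.85]

```text
t: 52.45
eef_pos: [0.5999, -0.1237, 0.0986]
ee_rot: [-1.711, 1.571, 3.035]
force: [1.7, 1.0, -1.8]
width: 0.0243
```

>>> step_arm:
  deltas:
    - [0.3,0,0,0,0.85]
    - [0.6,0,0,0,0.85]
    - [0.8,0,0,0,0.85]
    - [1,0,0,0,0.85]
    - [1.15,0,0,0,0.85]
    - [1.3,0,0,0,0.85]
    - [1.3,0,0,0,0.85]
    - [1.3,0,0,0,0.85]
    - [1.3,0,0,0,0.85]
    - [1.3,0,0,0,0.85]

```text
t: 53.28
eef_pos: [0.6007, -0.1238, 0.0869]
ee_rot: [1.385, 1.569, -0.151]
force: [-0.5, 0.3, 5.5]
width: 0.0242
```

>>> step_arm:
  deltas:
    - [0,0,0,0,0.6]
    - [0,0,0,0,0.5]
    - [0,0,0,0,0.5]
    - [-1,0,0,0,0.5]
    - [-4,0,0,0,0.5]
    - [-8,0,0,0,0.5]
    - [-12,0,0,0,0.5]
    - [-13,0,0,0,0.5]
    - [-13,0,0,0,0.5]
    - [-13,0,0,0,0.5]

```text
t: 54.12
eef_pos: [0.6001, -0.1237, 0.2174]
ee_rot: [1.716, 1.569, 0.179]
force: [0.2, -1.2, -0.3]
width: 0.0438
```

Run:
```python
from h import *
rel((.6018,.2705,.22),(.6018,.2705,.110),jaw=115.2)
f=snap('side','side19.png');a=f['pixels'];np.savez('/tmp/side19.npz',**f)
c=(165,265,195,440)
cv2.imwrite('pics/g19.png',cv2.resize(a[c[0]:c[1],c[2]:c[3]],None,fx=3.2,fy=3.2,interpolation=cv2.INTER_CUBIC)[...,::-1])
W=world(f)
R=(W[...,0]>.5)&(W[...,0]<.7)&(W[...,1]>.2)&(W[...,1]<.45)&(W[...,2]>.098)&(W[...,2]<.14)
nl,L,st,ce=cv2.connectedComponentsWithStats(R.astype(np.uint8),connectivity=4)
for i in range(1,nl):
    if st[i][4]>12: print(ce[i],st[i],fitcyl(f,ce[i],.098,.126,.0125,(.6,.27)))
```

```text
t 54.12 tcp [ 0.6001 -0.1237  0.2174] jaw -88.1 q6 1.49 q1 0.12 F [ 0.2 -1.2 -0.3] w 0.0438 toolx [ 0.002  0.    -1.   ]
-> [0.6018 0.2705 0.22  ] delta cm [ -0.25   1.5  -39.39]
-> [0.6018 0.2705 0.11  ] delta cm [ 10.75   1.47 -39.39]
roll options deg [156.7 -23.3]
[263.27710843 184.10843373] [259 179   9  11  83] [0.59988687 0.26880648]
```

View pics/g19.png

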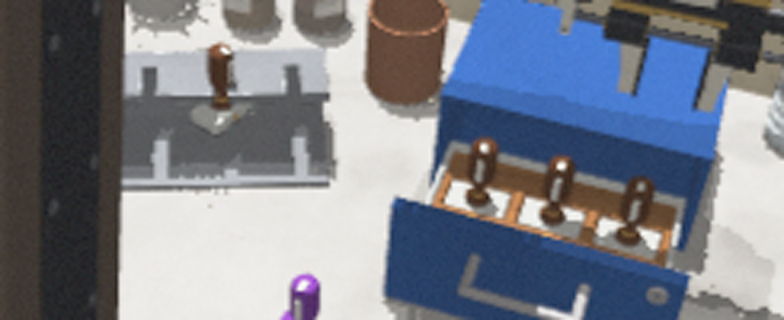

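>>> step_arm:
  deltas:
    - [-0.3,0.2,-4,-4,0.5]
    - [-0.3,0.4,-8,-8,0.5]
    - [-0.3,0.6,-12,-12,0.5]
    - [-0.3,0.8,-16,-16,0.5]
    - [-0.3,1,-20,-20,0.5]
    - [-0.3,1.1,-24,-23.3,0.5]
    - [-0.3,1.2,-28,-23.3,0.5]
    - [-0.3,1.3,-32,-23.3,0.5]
    - [-0.3,1.4,-36,-23.3,0.5]
    - [-0.3,1.5,-39.4,-23.3,0.5]

```text
t: 55.0
eef_pos: [0.6005, 0.2727, 0.2172]
ee_rot: [-1.381, 1.568, -2.51]
force: [-0.2, -0.9, 0.9]
width: 0.0438
```

>>> step_arm:
  deltas:
    - [0,0,0,0,0.5]
    - [0,0,0,0,0.5]
    - [0,0,0,0,0.5]
    - [0,0,0,0,0.5]
    - [0,0,0,0,0.5]
    - [0,0,0,0,0.5]
    - [0,0,0,0,0.5]
    - [0,0,0,0,0.5]
    - [0,0,0,0,0.5]
    - [0,0,0,0,0.5]

```text
t: 55.83
eef_pos: [0.6017, 0.2703, 0.219]
ee_rot: [1.83, 1.571, 0.7]
force: [0.3, -0.3, 1.0]
width: 0.0442
```

Run:
```python
from h import *
rel((.6018,.2705,.110),jaw=115.2)
```

```text
t 55.83 tcp [0.6017 0.2703 0.219 ] jaw -64.8 q6 1.29 q1 0.72 F [ 0.3 -0.3  1. ] w 0.0442 toolx [ 0.  0. -1.]
-> [0.6018 0.2705 0.11  ] delta cm [ 1.09e+01  2.00e-02 -1.00e-02]
roll options deg [-180.    0.]
```

>>> step_arm:
  deltas:
    - [1,0,0,0,0.5]
    - [4,0,0,0,0.5]
    - [7,0,0,0,0.5]
    - [9,0,0,0,0.5]
    - [10.3,0,0,0,0.5]
    - [10.9,0,0,0,0.5]
    - [10.9,0,0,0,0.5]
    - [10.9,0,0,0,0.7]
    - [10.9,0,0,0,0.85]
    - [10.9,0,0,0,0.85]
  squeeze: 50

```text
t: 56.67
eef_pos: [0.6022, 0.271, 0.1112]
ee_rot: [1.755, 1.569, 0.625]
force: [-1.0, 0.4, 0.1]
width: 0.0291
```

>>> step_arm:
  deltas:
    - [0,0,0,0,0.85]
    - [0,0,0,0,0.85]
    - [0,0,0,0,0.85]
    - [-0.5,0,0,0,0.85]
    - [-1,0,0,0,0.85]
    - [-1.35,0,0,0,0.85]
    - [-1.35,0,0,0,0.85]
    - [-1.35,0,0,0,0.85]
    - [-1.35,0,0,0,0.85]
    - [-1.35,0,0,0,0.85]

```text
t: 57.5
eef_pos: [0.6014, 0.2704, 0.1231]
ee_rot: [-1.497, 1.57, -2.628]
force: [0.1, -0.8, -1.3]
width: 0.0243
```

Run:
```python
from h import *
rel()
f=snap('side');a=f['pixels'];c=(160,240,190,300)
cv2.imwrite('pics/g20.png',cv2.resize(a[c[0]:c[1],c[2]:c[3]],None,fx=7,fy=7,interpolation=cv2.INTER_CUBIC)[...,::-1])
```

```text
t 57.50 tcp [0.6014 0.2704 0.1231] jaw -64.8 q6 1.29 q1 0.72 F [ 0.1 -0.8 -1.3] w 0.0243 toolx [-0.001 -0.    -1.   ]
```

View pics/g20.png

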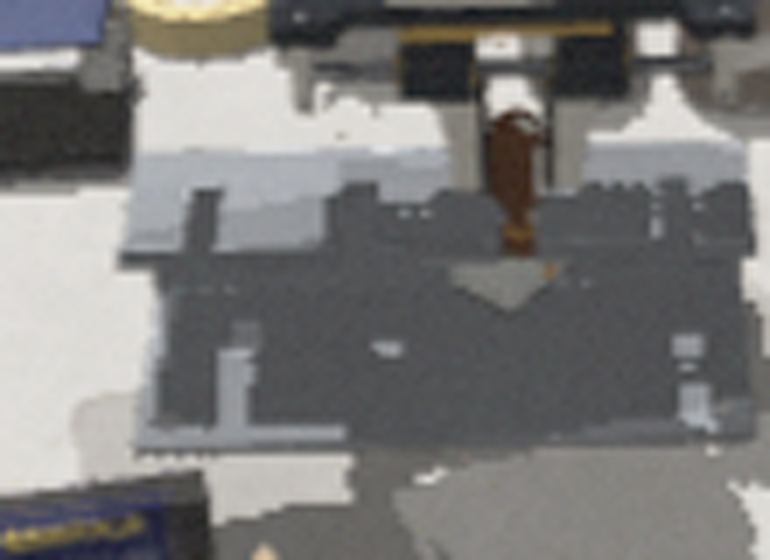

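>>> step_arm:
  deltas:
    - [-0.05,-1,0,0,0.85]
    - [-0.05,-2.2,0,0,0.85]
    - [-0.05,-3.6,0,0,0.85]
    - [-0.05,-5,0,0,0.85]
    - [-0.05,-6.4,0,0,0.85]
    - [-0.05,-7.8,0,0,0.85]
    - [-0.05,-8.2,0,0,0.85]
    - [-2,-8.2,0,0,0.85]
    - [-5,-8.2,0,0,0.85]
    - [-9.2,-8.2,0,0,0.85]

```text
t: 58.38
eef_pos: [0.5257, 0.2345, 0.2133]
ee_rot: [-1.385, 1.565, -2.516]
force: [0.4, 1.4, -2.5]
width: 0.0243
```

Run:
```python
from h import *
rel((.689,-.0525,.215),(.689,-.0525,.187),jaw=-64.8-85)
look('v20',87,dz=.068)
p,R,s=pose();slopes(dict(np.load('/tmp/v20.npz')),p[0],p[1],p[2]-.068,range(60,112,4))
```

```text
t 58.38 tcp [0.5257 0.2345 0.2133] jaw -64.8 q6 1.25 q1 0.76 F [ 0.4  1.4 -2.5] w 0.0243 toolx [-0.005 -0.003 -1.   ]
-> [ 0.689  -0.0525  0.215 ] delta cm [-0.15  2.54 32.92]
-> [ 0.689  -0.0525  0.187 ] delta cm [ 2.65  2.56 32.92]
roll options deg [ 85. -95.]
60 bot -0.475 top -0.455 | 64 bot -0.546 top -0.523 | 68 bot -0.627 top -0.599 | 72 bot -0.719 top -0.686 | 76 bot -0.827 top -0.786 | 80 bot -0.956 top -0.905 | 84 bot -1.114 top -1.051 | 88 bot -1.316 top -1.234 | 92 bot -1.586 top -1.474 | 96 bot -1.968 top -1.808 | 100 bot -2.560 top -2.307 | 104 bot -3.611 top -3.149 | 108 bot -6.039 top -4.893 |
```

View pics/v20.png

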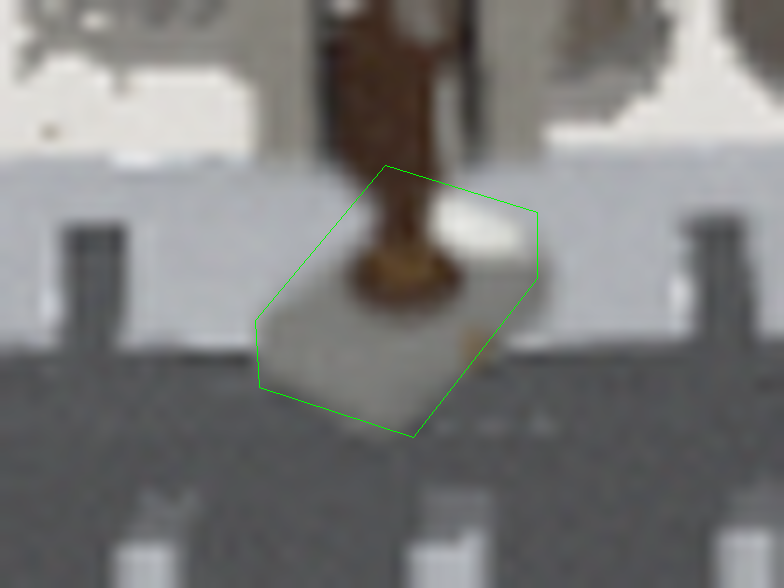

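>>> step_arm:
  deltas:
    - [0,0.3,3.5,7,0.85]
    - [0,0.6,7,14,0.85]
    - [0,0.9,10.5,21,0.85]
    - [0,1.2,14,28,0.85]
    - [0,1.5,17.5,35,0.85]
    - [0,1.8,21,42,0.85]
    - [0,2.1,24.5,49,0.85]
    - [0,2.3,28,56,0.85]
    - [0,2.5,31,63,0.85]
    - [0,2.5,32.9,70,0.85]

```text
t: 59.27
eef_pos: [0.6915, -0.0542, 0.2144]
ee_rot: [0.585, 1.57, -1.775]
force: [0.4, 0.5, -1.5]
width: 0.0244
```

>>> step_arm:
  deltas:
    - [0,0,0,5,0.85]
    - [0,0,0,5,0.85]
    - [0,0,0,5,0.85]
    - [0,0,0,5,0.85]
    - [0,0,0,5,0.85]
    - [0,0,0,5,0.85]
    - [0,0,0,5,0.85]
    - [0,0,0,5,0.85]
    - [0,0,0,5,0.85]
    - [0,0,0,5,0.85]

```text
t: 60.1
eef_pos: [0.6903, -0.0512, 0.2151]
ee_rot: [2.513, 1.571, 0.074]
force: [0.4, -0.1, -0.8]
width: 0.0239
```

Run:
```python
from h import *
rel((.689,-.0525,.187),jaw=-139.8)
look('v21',2.3,dz=.068)
```

```text
t 60.10 tcp [ 0.6903 -0.0512  0.2151] jaw -139.7 q6 0.50 q1 0.21 F [ 0.4 -0.1 -0.8] w 0.0239 toolx [ 0.  0. -1.]
-> [ 0.689  -0.0525  0.187 ] delta cm [2.81 0.01 0.19]
roll options deg [ 1.000e-01 -1.799e+02]
```

View pics/v21.png

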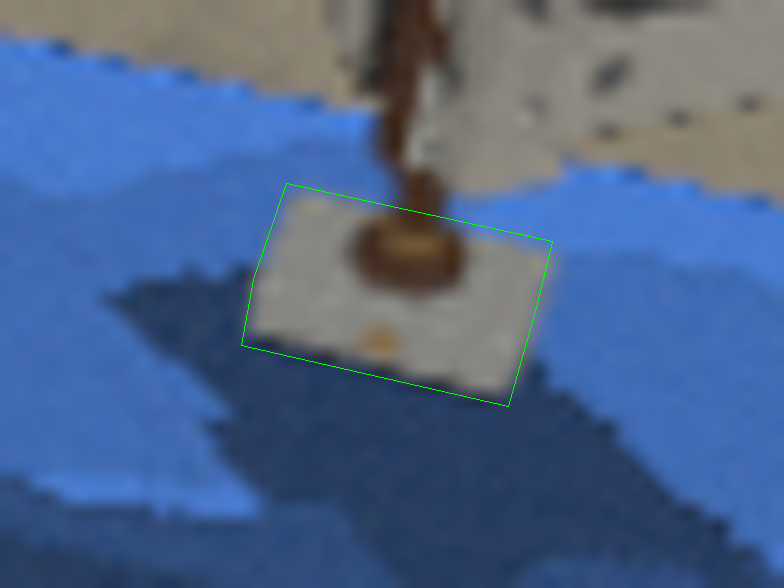

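>>> step_arm:
  deltas:
    - [0.5,0,0.2,0,0.85]
    - [1.5,0,0.2,0,0.85]
    - [2.2,0,0.2,0,0.85]
    - [2.6,0,0.2,0,0.85]
    - [2.8,0,0.2,0,0.85]
    - [2.8,0,0.2,0,0.85]
    - [2.8,0,0.2,0,0.6]
    - [2.8,0,0.2,0,0.45]
    - [2.8,0,0.2,0,0.45]
    - [2.8,0,0.2,-7,0.45]

```text
t: 60.98
eef_pos: [0.6886, -0.0527, 0.1863]
ee_rot: [-0.702, 1.57, -3.021]
force: [0.0, -1.1, -0.3]
width: 0.0447
```

>>> step_arm:
  deltas:
    - [0,0,0,-7,0.45]
    - [0,0,0,-14,0.45]
    - [0,0,0,-21,0.45]
    - [0,0,0,-28,0.45]
    - [0,0,0,-35,0.45]
    - [0,0,0,-42,0.45]
    - [0,0,0,-49,0.45]
    - [0,0,0,-56,0.45]
    - [0,0,0,-63,0.45]
    - [0,0,0,-70,0.45]
  squeeze: 5

```text
t: 61.82
eef_pos: [0.6887, -0.0527, 0.1862]
ee_rot: [-1.883, 1.57, -2.973]
force: [0.3, 0.8, -0.2]
width: 0.048
```

>>> step_arm:
  deltas:
    - [0,0,0,-7,0.45]
    - [0,0,0,-13,0.55]
    - [0,0,0,-13,0.7]
    - [0,0,0,-13,0.8]
    - [0,0,0,-13,0.8]
    - [0,0,0,-13,0.8]
    - [0,0,0,-13,0.8]
    - [0,0,0,-13,0.6]
    - [0,0,0,-13,0.45]
    - [0,0,0,-13,0.45]

```text
t: 62.65
eef_pos: [0.6889, -0.0527, 0.1872]
ee_rot: [0.754, 1.57, -0.114]
force: [-0.4, -0.5, -0.4]
width: 0.0395
```

>>> step_arm:
  deltas:
    - [0,0,0,7,0.45]
    - [0,0,0,14,0.45]
    - [0,0,0,21,0.45]
    - [0,0,0,28,0.45]
    - [0,0,0,35,0.45]
    - [0,0,0,38.2,0.5]
    - [0,0,0,38.2,0.7]
    - [0,0,0,38.2,0.85]
    - [0,0,0,38.2,0.85]
    - [0,0,0,38.2,0.85]
  squeeze: 50

```text
t: 63.48
eef_pos: [0.6888, -0.0526, 0.1871]
ee_rot: [1.38, 1.571, -0.154]
force: [-0.4, -0.2, 0.5]
width: 0.0244
```

>>> step_arm:
  deltas:
    - [0,0,0,0,0.85]
    - [0,0,0,0,0.85]
    - [0,0,0,0,0.85]
    - [-1,0,0,0,0.85]
    - [-3,0,0,0,0.85]
    - [-5,0,0,0,0.85]
    - [-5,0,0,0,0.85]
    - [-5,0,0,0,0.85]
    - [-5,0,0,0,0.85]
    - [-5,0,0,0,0.85]

```text
t: 64.32
eef_pos: [0.6882, -0.0526, 0.2362]
ee_rot: [-1.644, 1.569, 3.104]
force: [-0.5, -0.2, -0.4]
width: 0.024
```

Run:
```python
from h import *
rel((*POC[2],.23),(*POC[2],.11),jaw=-88)
look('v22',2.3,dz=.067)
```

```text
t 64.32 tcp [ 0.6882 -0.0526  0.2362] jaw -88.0 q6 1.40 q1 0.21 F [-0.5 -0.2 -0.4] w 0.0240 toolx [-0.002  0.    -1.   ]
-> [ 0.5392 -0.0581  0.23  ] delta cm [  0.64 -14.91   0.02]
-> [ 0.5392 -0.0581  0.11  ] delta cm [ 12.64 -14.89   0.02]
roll options deg [   0. -180.]
```

View pics/v22.png

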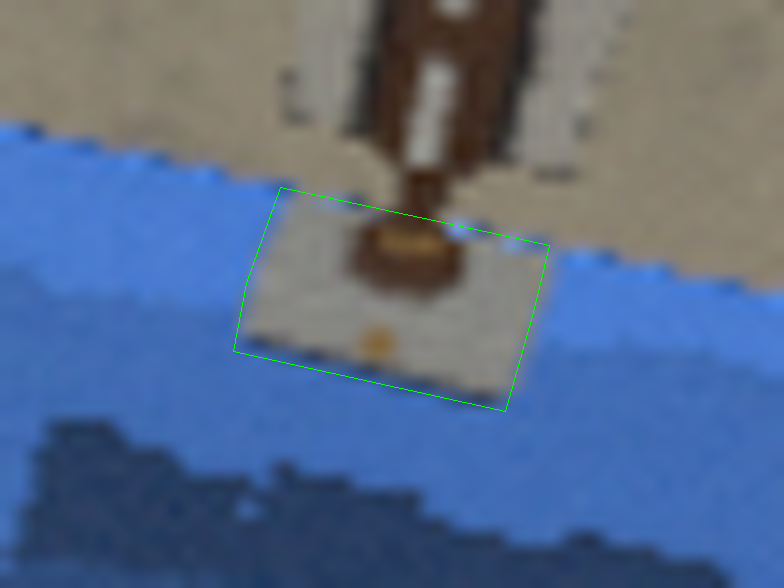

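>>> step_arm:
  deltas:
    - [0,-3.5,0,0,0.85]
    - [0,-7,0,0,0.85]
    - [0,-10.5,0,0,0.85]
    - [0,-13.5,0,0,0.85]
    - [0,-14.95,0,0,0.85]
    - [0,-14.95,0,0,0.85]
    - [2,-14.95,0,0,0.85]
    - [5,-14.95,0,0,0.85]
    - [9,-14.95,0,0,0.85]
    - [12.4,-14.95,0,0,0.85]

```text
t: 65.2
eef_pos: [0.5395, -0.0579, 0.1114]
ee_rot: [2.055, 1.57, 0.52]
force: [-0.2, 0.3, -1.9]
width: 0.024
```

>>> step_arm:
  deltas:
    - [0,0,0,0,0.85]
    - [0,0,0,0,0.85]
    - [0,0,0,0,0.85]
    - [0,0,0,0,0.85]
    - [0,0,0,0,0.85]
    - [0,0,0,0,0.85]
    - [0,0,0,0,0.85]
    - [0,0,0,0,0.85]
    - [0,0,0,0,0.85]
    - [0,0,0,0,0.85]

```text
t: 66.03
eef_pos: [0.5394, -0.0579, 0.1132]
ee_rot: [1.865, 1.571, 0.33]
force: [0.2, 0.3, -0.9]
width: 0.024
```

Run:
```python
from h import *
rel((*POC[2],.087),jaw=-88)
look('v23',2.3,dz=.067)
```

```text
t 66.03 tcp [ 0.5394 -0.0579  0.1132] jaw -88.0 q6 1.35 q1 0.25 F [ 0.2  0.3 -0.9] w 0.0240 toolx [ 0.  0. -1.]
-> [ 0.5392 -0.0581  0.087 ] delta cm [ 2.62 -0.02  0.02]
roll options deg [   0. -180.]
```

View pics/v23.png

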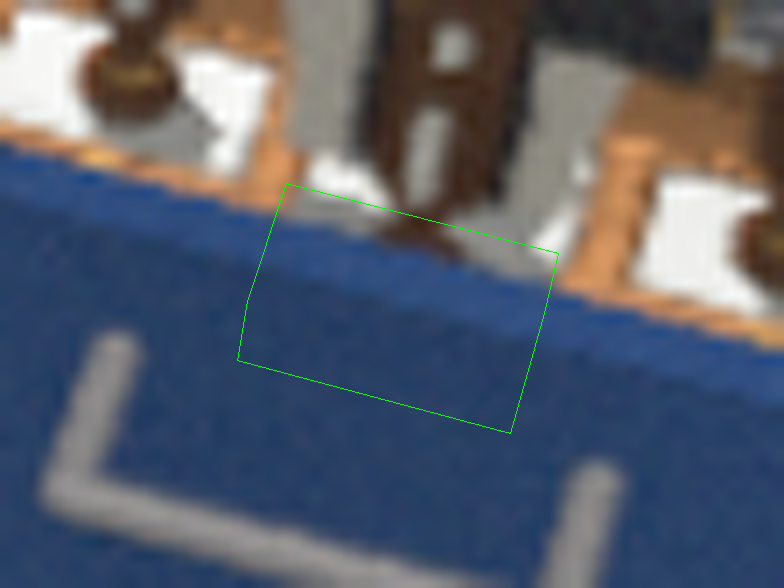

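>>> step_arm:
  deltas:
    - [0.3,0,0,0,0.85]
    - [0.6,0,0,0,0.85]
    - [0.8,0,0,0,0.85]
    - [1,0,0,0,0.85]
    - [1.2,0,0,0,0.85]
    - [1.4,0,0,0,0.85]
    - [1.4,0,0,0,0.85]
    - [1.4,0,0,0,0.85]
    - [1.4,0,0,0,0.85]
    - [1.4,0,0,0,0.85]

```text
t: 66.92
eef_pos: [0.5395, -0.0579, 0.0991]
ee_rot: [1.929, 1.571, 0.394]
force: [1.7, -1.3, -1.8]
width: 0.0241
```

>>> step_arm:
  deltas:
    - [0.3,0,0,0,0.85]
    - [0.6,0,0,0,0.85]
    - [0.8,0,0,0,0.85]
    - [1,0,0,0,0.85]
    - [1.2,0,0,0,0.85]
    - [1.35,0,0,0,0.85]
    - [1.35,0,0,0,0.85]
    - [1.35,0,0,0,0.85]
    - [1.35,0,0,0,0.85]
    - [1.35,0,0,0,0.85]

```text
t: 67.75
eef_pos: [0.5409, -0.058, 0.087]
ee_rot: [1.487, 1.568, -0.048]
force: [1.1, -1.3, 8.7]
width: 0.0246
```

>>> step_arm:
  deltas:
    - [0,0,0,0,0.6]
    - [0,0,0,0,0.5]
    - [0,0,0,0,0.5]
    - [-1,0,0,0,0.5]
    - [-4,0,0,0,0.5]
    - [-8,0,0,0,0.5]
    - [-12,0,0,0,0.5]
    - [-13,0,0,0,0.5]
    - [-13,0,0,0,0.5]
    - [-13,0,0,0,0.5]

```text
t: 68.58
eef_pos: [0.5395, -0.0579, 0.2168]
ee_rot: [1.887, 1.569, 0.352]
force: [-0.3, -0.7, -1.4]
width: 0.0439
```

Run:
```python
from h import *
rel((.405,-.06,.22),(.395,-.06,.1),jaw=-178)
f=snap('side');a=f['pixels']
c=(165,265,300,440)
cv2.imwrite('pics/g24.png',cv2.resize(a[c[0]:c[1],c[2]:c[3]],None,fx=5.5,fy=5.5,interpolation=cv2.INTER_CUBIC)[...,::-1])
```

```text
t 68.58 tcp [ 0.5395 -0.0579  0.2168] jaw -88.0 q6 1.35 q1 0.25 F [-0.3 -0.7 -1.4] w 0.0439 toolx [ 0.002  0.001 -1.   ]
-> [ 0.405 -0.06   0.22 ] delta cm [ -0.34 -13.45  -0.27]
-> [ 0.395 -0.06   0.1  ] delta cm [ 11.65 -14.47  -0.29]
roll options deg [ 90. -90.]
```

View pics/g24.png

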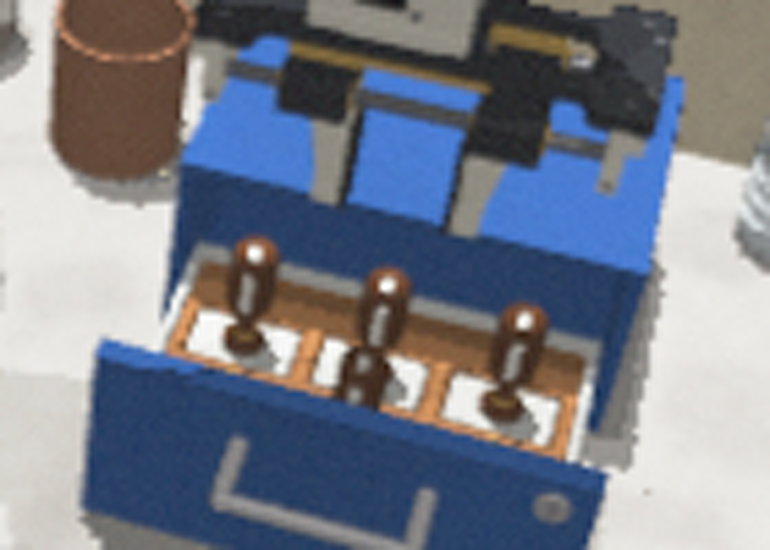

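>>> step_arm:
  deltas:
    - [0,-3,0,0,1]
    - [0,-6,0,0,1]
    - [0,-9,0,0,1]
    - [0,-12,-0.2,0,1]
    - [0,-13.6,-0.2,0,1]
    - [0,-13.6,-0.2,0,1]
    - [0,-13.6,-0.2,0,1]
    - [0,-13.6,-0.2,0,1]
    - [0,-13.6,-0.2,0,1]
    - [0,-13.6,-0.2,0,1]
  squeeze: 10

```text
t: 69.47
eef_pos: [0.4039, -0.0608, 0.2151]
ee_rot: [-1.264, 1.57, -2.8]
force: [0.5, -0.5, -1.4]
width: 0.0005
```

Run:
```python
from h import *
rel((.405,-.06,.086),jaw=-88)
f=snap('top','top25.png');a=f['pixels'];np.savez('/tmp/top25.npz',**f)
W=world(f)
```

```text
t 69.47 tcp [ 0.4039 -0.0608  0.2151] jaw -88.0 q6 1.27 q1 0.34 F [ 0.5 -0.5 -1.4] w 0.0005 toolx [-0.001 -0.    -1.   ]
-> [ 0.405 -0.06   0.086] delta cm [12.91  0.13 -0.08]
roll options deg [   0. -180.]
```

View pics/top25.png

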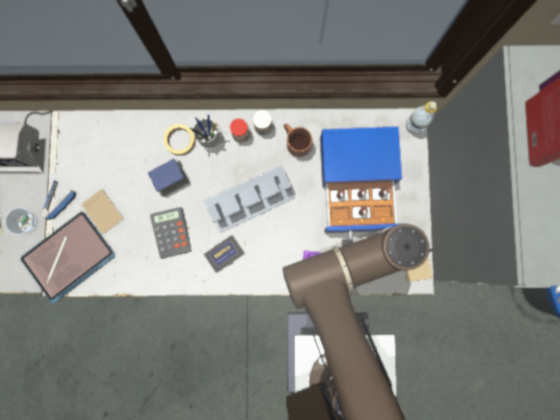

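Run:
```python
from h import *
f=dict(np.load('/tmp/top25.npz'));a=f['pixels']
cv2.imwrite('pics/g25.png',cv2.resize(a[178:232,320:402],None,fx=9.5,fy=9.5,interpolation=cv2.INTER_CUBIC)[...,::-1])
W=world(f)
R=(W[...,0]>.5)&(W[...,0]<.63)&(W[...,1]>-.16)&(W[...,1]<.05)&(W[...,2]>.075)&(W[...,2]<.13)
nl,L,st,ce=cv2.connectedComponentsWithStats(R.astype(np.uint8),connectivity=4)
for i in range(1,nl):
    if st[i][4]>12: print(ce[i].round(1),st[i],fitcyl(f,ce[i],.075,.104,.0125,(.58,-.05)).round(4),'top z',np.percentile(W[L==i][:,2],60).round(4))
print({k:v.round(4) for k,v in POC.items()})
```

```text
[383.8 191.4] [380 187   9  10  61] [ 0.6    -0.1214] top z 0.1027
[362.1 191.8] [358 188   9   9  60] [ 0.5988 -0.0532] top z 0.1032
[340.5 193. ] [337 189   8   9  56] [0.5955 0.0145] top z 0.1042
[363.4 210.3] [359 207   9   8  55] [ 0.5406 -0.056 ] top z 0.1021
{1: array([0.5365, 0.0098]), 2: array([ 0.5392, -0.0581]), 3: array([ 0.542 , -0.1261]), 4: array([0.5945, 0.0121]), 5: array([ 0.5972, -0.0558]), 6: array([ 0.5999, -0.1237])}
```

View pics/g25.png

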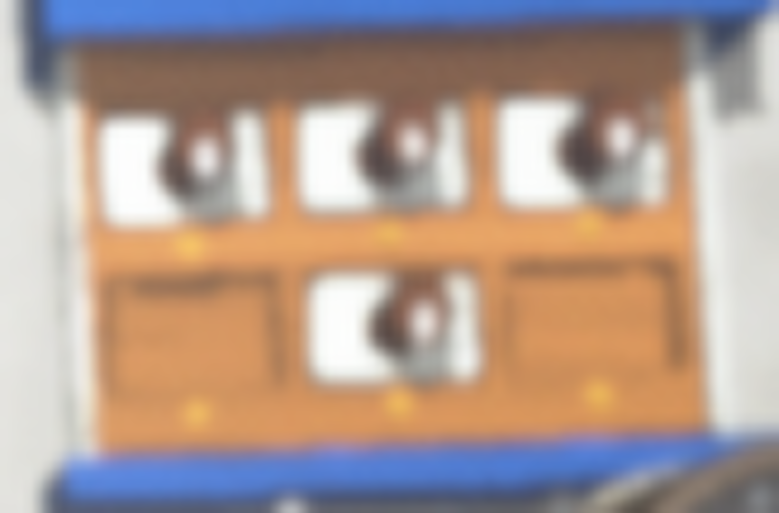

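>>> step_arm:
  deltas:
    - [3,0.1,0,0,1]
    - [6,0.1,0,0,1]
    - [9,0.1,0,0,1]
    - [11,0.1,0,0,1]
    - [12.5,0.1,0,0,1]
    - [12.8,0.1,0,0,1]
    - [12.8,0.1,0,0,1]
    - [12.8,0.1,0,0,1]
    - [12.8,0.1,0,0,1]
    - [12.8,0.1,0,0,1]

```text
t: 70.35
eef_pos: [0.4052, -0.0606, 0.0885]
ee_rot: [1.81, 1.569, 0.275]
force: [0.7, -0.6, 0.9]
width: 0.0007
```

>>> step_arm:
  deltas:
    - [0,0.8,0,0,1]
    - [0,1.4,0,0,1]
    - [0,2,0,0,1]
    - [0,2.8,0,0,1]
    - [0,3.6,0,0,1]
    - [0,4.5,0,0,1]
    - [0,5.4,0,0,1]
    - [0,6.3,0,0,1]
    - [0,7.2,0,0,1]
    - [0,8,0,0,1]

```text
t: 71.18
eef_pos: [0.4854, -0.058, 0.0874]
ee_rot: [-1.084, 1.57, -2.62]
force: [-2.1, -1.3, 1.0]
width: 0.0006
```

Run:
```python
from h import *
rel((.565,-.055,.087),jaw=-88)
f=snap('side');a=f['pixels']
c=(165,265,300,440)
cv2.imwrite('pics/g26.png',cv2.resize(a[c[0]:c[1],c[2]:c[3]],None,fx=5.5,fy=5.5,interpolation=cv2.INTER_CUBIC)[...,::-1])
```

```text
t 71.18 tcp [ 0.4854 -0.058   0.0874] jaw -88.0 q6 1.32 q1 0.28 F [-2.1 -1.3  1. ] w 0.0006 toolx [-0. -0. -1.]
-> [ 0.565 -0.055  0.087] delta cm [ 0.04  7.97 -0.02]
roll options deg [   0. -180.]
```

View pics/g26.png

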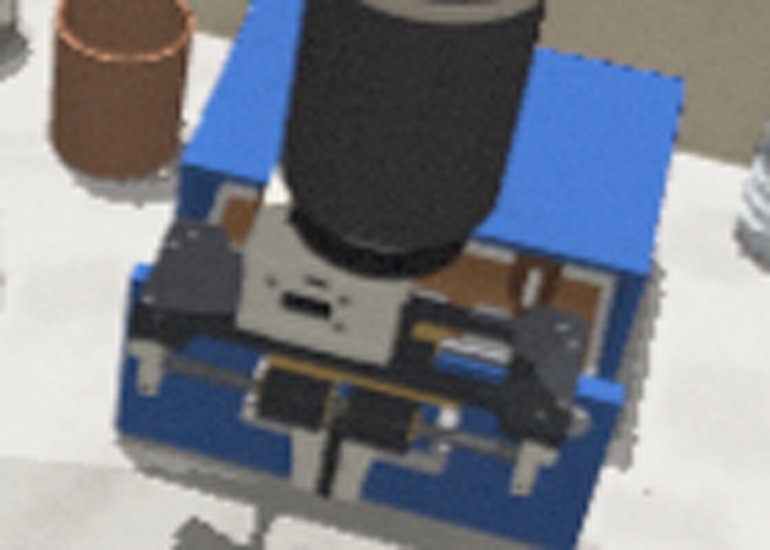

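>>> step_arm:
  deltas:
    - [0,0.7,0,0,1]
    - [0,1.4,0,0,1]
    - [0,2.1,0,0,1]
    - [0,2.8,0,0,1]
    - [0,3.5,0,0,1]
    - [0,4.2,0,0,1]
    - [0,4.9,0,0,1]
    - [0,5.5,0,0,1]
    - [0,6,0,0,1]
    - [0,6.4,0,0,1]

```text
t: 72.07
eef_pos: [0.5491, -0.0556, 0.0876]
ee_rot: [1.584, 1.571, 0.049]
force: [-1.7, -0.8, -0.7]
width: 0.0008
```

>>> step_arm:
  deltas:
    - [0,0.3,0,0,1]
    - [0,0.6,0,0,1]
    - [0,0.8,0,0,1]
    - [0,1,0,0,1]
    - [0,1.2,0,0,1]
    - [0,1.3,0,0,1]
    - [0,1.4,0,0,1]
    - [0,1.5,0,0,1]
    - [0,1.6,0,0,1]
    - [0,1.6,0,0,1]

```text
t: 72.9
eef_pos: [0.5641, -0.0551, 0.0876]
ee_rot: [-1.519, 1.57, -3.054]
force: [-3.0, -0.7, 1.3]
width: 0.0001
```

Still only sliding friction; push on until the stop is felt.

>>> step_arm:
  deltas:
    - [0,0.2,0,0,1]
    - [0,0.4,0,0,1]
    - [0,0.6,0,0,1]
    - [0,0.7,0,0,1]
    - [0,0.8,0,0,1]
    - [0,0.8,0,0,1]
    - [0,0.8,0,0,1]
    - [0,0.8,0,0,1]
    - [0,0.8,0,0,1]
    - [0,0.8,0,0,1]

```text
t: 73.73
eef_pos: [0.5646, -0.0556, 0.0867]
ee_rot: [-1.53, 1.557, -3.067]
force: [-26.6, 5.0, 19.6]
width: 0.0002
```

>>> step_arm:
  deltas:
    - [0,-0.8,0,0,1]
    - [0,-1.6,0,0,1]
    - [0,-3,0,0,1]
    - [0,-4,0,0,1]
    - [-3,-4,0,0,1]
    - [-7,-4,0,0,1]
    - [-11,-4,0,0,1]
    - [-15,-4,0,0,1]
    - [-17,-4,0,0,1]
    - [-17,-4,0,0,1]

```text
t: 74.57
eef_pos: [0.5352, -0.0561, 0.2639]
ee_rot: [1.626, 1.56, 0.092]
force: [0.3, -0.3, -0.4]
width: 0.0
```

>>> step_arm:
  deltas:
    - [0,0,-4,0,1]
    - [0,0,-8,0,1]
    - [0,-1,-12,0,1]
    - [0,-2,-16,0,1]
    - [0,-3,-20,0,1]
    - [0,-4,-24,0,1]
    - [0,-4,-24,0,1]
    - [0,-4,-24,0,1]
    - [0,-4,-24,0,1]
    - [0,-4,-24,0,1]

```text
t: 75.4
eef_pos: [0.484, 0.1815, 0.2575]
ee_rot: [0.888, 1.571, -0.648]
force: [-0.4, 0.4, -0.1]
width: 0.0005
```

Run:
```python
from h import *
rel()
for n in ['top','side']:
    f=snap(n,n+'30.png');W=world(f);a=f['pixels']
    hsv=cv2.cvtColor(a,cv2.COLOR_RGB2HSV)
    m=(W[...,2]>.07)&(W[...,2]<.1)&(W[...,1]>-.13)&(W[...,1]<.03)&(W[...,0]>.5)&(W[...,0]<.63)&(hsv[...,1]<110)
    P=W[m];x=P[:,0];bar=P[x<np.percentile(x,3)+.014];print(n,len(P),np.median(bar,0),bar.min(0))
    c=(120,215,300,410) if n=='top' else (155,260,310,430)
    cv2.imwrite('pics/z30%s.png'%n,cv2.resize(a[c[0]:c[1],c[2]:c[3]],None,fx=5.5,fy=5.5,interpolation=cv2.INTER_CUBIC)[...,::-1])
```

```text
t 75.40 tcp [0.484  0.1815 0.2575] jaw -88.0 q6 0.87 q1 0.74 F [-0.4  0.4 -0.1] w 0.0005 toolx [ 0. -0. -1.]
top 176 [ 0.57963563 -0.0514514   0.089224  ] [ 0.57537432 -0.10363145  0.07966388]
side 189 [ 0.57731616 -0.05640942  0.08778048] [ 0.57025991 -0.10505091  0.08027992]
```

View pics/z30top.png

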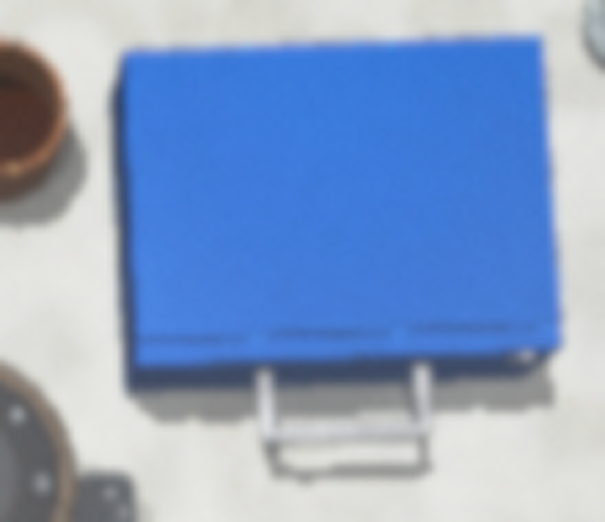

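View pics/z30side.png

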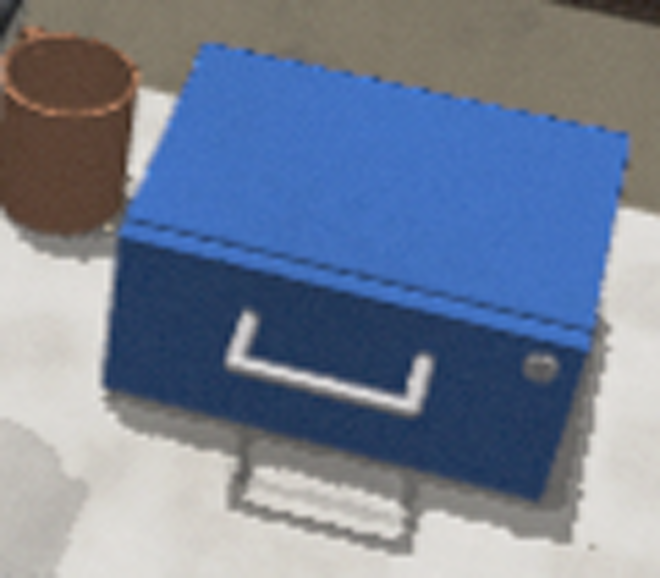

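View pics/side30.png

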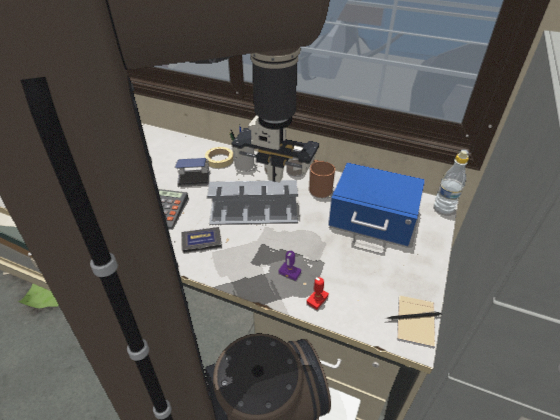

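```bash
python3 -c "
from h import *
print(job_done())"
```

```text
the job is handed in; nothing more can be done
None
```

The job is done and handed in at about 75 s. The three stamps on the rack (its right-hand slot was empty) and the one on the desk are in the drawer, and the drawer is shut. The purple and red look-alikes, ink pad, mug and calculator were not touched.

- **Placing:** The rack stamps went into rear left, rear right and front middle, and the desk stamp into rear middle. I stood each one on the cabinet top first, to centre it in the grip and check its angle.
- **Seating check:** Before closing, the top picture showed all four blocks square in their pockets with white lines towards the handle. Their tops measured 102–104 mm above the desk (104 expected), and each stamp felt the pocket floor at the expected height.
- **Shutting:** I pushed the drawer at about 0.1 m/s until it met its stop, at about 27 N. The last pictures show it closed to a hairline and the arm clear of everything.
- **What went wrong:** The first try with the desk stamp landed on the pocket rim, because my angle was about 4° off and it tilted in the grip. Regrasping it on the cabinet top fixed that.
- **What disagreed:** The two cameras differed by 2–4 mm on positions, so I corrected them against the gripper. My first angle readings for the rack stamps were 10–20° off and I remeasured them with each stamp in hand.

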